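Unlock and load the battery charging drawer

ROBOT

A 7-joint arm with a two-finger parallel gripper is mounted at the origin on the work surface. World frame = base frame: x ahead of the robot, y to its left, z up, the work surface at z = 0. Lengths are in m, angles in degrees, forces in N, time in s.
With the tool pointing down it reaches from about 0.375 to 0.925 m from the base axis. Payload 3.1 kg.
Tool frame: the origin (TCP) lies between the finger pads; the fingertips stand 17 mm ahead of it and the grasp point (between the pads) lies 2 mm behind it; z points along the fingers, y is the line along which they close (so a half turn about z gives the same grasp; the last joint's range is limited). The gripper opens to 85 mm and grips with 20 to 120 N. Pads are 22 mm wide; open, the fingers measure 114 mm over their backs; the gripper's body (76 mm by 85 mm) begins 54 mm behind the grasp point. The pads swing forward as they close: fully open they stand 13 mm farther back than shut.
Start: joints at [-75.848, 21.939, 2.515, 91.553, -1.026, 66.532, -2.859], TCP at [0.22, 0.612, 0.221] pointing down, gripper open.
Joint ranges: [-149.38, 149.38], [-23.57, 123.04], [-84.95, 90], [0, 143.3], [-89.99, 269.99], [3.08, 112.72], [-163.45, 163.45]. Speed limits (degrees/s): [159.86, 159.86, 180, 180, 180, 180, 180].

INTERFACE

Orientations are given as a 3x3 rotation matrix whose columns are the frame's x, y, z axes.
In Python, from cell import env, imaging, ticket, cut_out gives the robot as it stands.
- The arm moves only by the tool carry_out, never from a script. Its argument "increments" is a list of rows, each an object of numbers: "x", "y", "z": the shift along the tool's x, y, z in mm; "twist": the turn about the tool's z in rad; "fingers": the finger opening in mm, from 0 to 85.4. In form: [{"x": .., "y": .., "z": .., "twist": .., "fingers": ..}, ...]. A call has 1 to 12 rows; each row shifts and turns the commanded pose from where the row before left it, along the tool's axes as they then stand; what a row does not reach is not made up. A row lasts 1/12 s, in which the tool goes at most 41.7 mm and 7.16 degrees, less where a joint would pass 70% of its speed; a pose out of reach is approached as far as the arm can. A call with a gripper value outside its range is refused whole. The fingers move at their own pace and stop on an object; "grip_force" is the grip in N (left out, the last holds). Time passes only in rows, so rows that do not move let the fingers close. It gives the time, the measured TCP pose, the force, the opening and the grip force at its end, in the units of the state.
- env.get_state(): the state, without advancing time (a new reading comes with each control period).
- imaging.capture(name): name is "side" or "top" or "wrist"; returns a dict with "img" (400x640x3 uint8, red, green, blue), "vertical_fov" (degrees; the focal length in pixels is half the picture's height over the tangent of half this angle, whatever the lens; pixels are square), "cx", "cy" (the principal point, pixels), "rvec" (rotation vector, rad) and "tvec" (3), from world to camera coordinates, as OpenCV has them. Camera axes: x right, y down, z forward; pixel columns grow to the right and rows downward; lengths in m; the calibration is good to about 2 mm. A picture is of the moment at which its call begins. There is no depth.
- ticket.hand_in(): hands the job in; it is judged then, once.
Trained networks look in a picture, given as the dict that the camera call returned (one of the last four; its "shot" number tells which), for a name from the list of things; names that differ only in an ending like _2 or _b are one class to them, and where a whole thing is asked for, a point or a joint stands for the part that bears it (a point fixed in the world has none). Each returns a list of dicts, best first, with "score" (0 to 1); they miss things now and then, are a little off and sometimes report something else, mostly with a low value. They report only what shows in the picture. A call takes as long as a camera call. They do not tell look-alikes from the thing itself.
- cut_out(query, picture): "mask" (400x640 bool, what is visible of it) and "rect" ([left, top, width, height] in pixels, round what is visible of it).
The state is a dict: "time_s": time; "joint_positions": joint angles; "qd": joint speeds; "joint_efforts": joint torques, N m; "eef_pos": TCP position; "tool_rot": TCP orientation; "wrist_force": force on the tool from outside, world axes, zero at the start; "moment": the same for the moment, N m; "width": finger opening in m; "finger_force": force on a finger pad.
Only numpy, scipy, OpenCV 4.12 (cv2) and the standard library are available. Lean on these libraries where they do the work, as an engineer would, in place of code of your own. Each camera call takes 0.05 s, during which the arm holds its last target. There are 200 camera calls.

TASK

The charging station has just been carried in and its drawer is still locked by the red-knobbed transit pin: draw the pin out and, before you open the drawer, park it upright in the yellow side notch, pushed in to the notch's closed end with its collar resting on the plate. Then pull the drawer fully out, slide every battery pack lying on the bench, terminal end first, into a bay of its own flat on the bay's floor, until the orange spring catch clicks into the pack's recess, and push the drawer fully shut, leaving the mouse, meter and screwdriver alone.

Things in the scene. Friction and masses are not known exactly. Their poses are not given: they have to be found in the camera images.
- station: Grey charging station fixed to the bench; housing 205 mm deep (x), 310 mm wide (y), 83 mm high. Origin on the bench under the middle of its front face; x axis into the housing (away from the robot), y left, z up. A drawer with three bays slides out of the front, towards -x; locked while the pin is in its bore.
- tray (a joint): Drawer: 0 = shut, 0.165 m = fully out (stop); slides along the station's -x on stiff runners (about 12 N, stays where left). Blue front panel 12 mm thick, top 70 mm above the bench, its back face level with the housing's front when shut.
- handle (a point): Middle of the drawer's bow handle: round steel bar 12 mm thick, 110 mm long along the station's y, its centre 42 mm in front of the blue panel, 50 mm above the bench, open beneath and behind. Moves with the drawer.
- pin_knob (a point): Transit pin (100 g), upright at the start; this point at the centre of its red round knob, diameter 24, height 40 mm; z axis up along the pin. Below the knob a steel collar, diameter 30, 5 mm thick, then a shank, diameter 12, 46 mm long with tapered tip, standing in the bore.
- pin_collar (a point): Same pin: point on its axis at the underside of the collar, 25 mm below the knob's centre.
- bore (a point): Centre of the pin's bore (14 mm) at the top of the steel lug, 83 mm above the bench, where the collar rests at the start. The shank passes through the lug (36 x 30 mm, sticking out in front of the housing, flush with its roof, 8 mm clear of the left bay's side) into the drawer's boss: lift straight up at least 46 mm.
- notch (a point): Park notch in the yellow plate at the housing's left front corner: place of the collar's underside centre when parked. Plate top at this height (83 mm above the bench), 8 mm thick. Slot 15 mm wide, open to the front (station's -x): mouth 38 mm in front of this point, closed end 7 mm behind it. Free space below.
- bay0 (a point): Left bay (bays are 92 mm apart): where the pack's centre lies when home; x axis = the way the pack slides in, z up. Moves with the drawer. Bay floor 14 mm below. A black contact bar stops the pack's terminal end 60 mm ahead; the front panel is 105 mm behind. Set the pack on the floor 32 to 40 mm short of home, then slide it.
- bay1 (a point): Middle bay, same as bay0. In each bay two grey guide rails, 8 mm high above the floor and 49 mm apart, run from 5 mm behind this point to the contact bar, with flared ends reaching to 22 mm behind it. The orange catch stands on the left, 21 to 43 mm ahead of this point, 9 to 20 mm above the floor.
- bay2 (a point): Right bay, same as bay0.
- catch0 (a joint): Orange spring catch of bay0: 0 = out (free, or clicked into a pack's recess), up to 0.010 m as it is pushed aside to the left; 1 to 2.5 N sideways; pushing a pack past it takes about 2 to 6 N, less than the drawer needs to move.
- catch1 (a joint): Orange spring catch of bay1: 0 = out (free, or clicked into a pack's recess), up to 0.010 m as it is pushed aside to the left; 1 to 2.5 N sideways; pushing a pack past it takes about 2 to 6 N, less than the drawer needs to move.
- catch2 (a joint): Orange spring catch of bay2: 0 = out (free, or clicked into a pack's recess), up to 0.010 m as it is pushed aside to the left; 1 to 2.5 N sideways; pushing a pack past it takes about 2 to 6 N, less than the drawer needs to move.
- pack0_c (a point): Battery pack, black with white label, 120 long (x), 46 wide, 28 mm high, about 190 g; point at its centre, x axis towards the grey terminal end with copper contacts. Recesses 8 mm deep in both sides, 14 to 34 mm from that end, take the catch. Grip across the middle, fingertips 9 mm or more above its underside to clear the bay's rails. May be absent.
- pack1_c (a point): Battery pack, black with white label, 120 long (x), 46 wide, 28 mm high, about 190 g; point at its centre, x axis towards the grey terminal end with copper contacts. Recesses 8 mm deep in both sides, 14 to 34 mm from that end, take the catch. Grip across the middle, fingertips 9 mm or more above its underside to clear the bay's rails. May be absent.
- pack2_c (a point): Battery pack, black with white label, 120 long (x), 46 wide, 28 mm high, about 190 g; point at its centre, x axis towards the grey terminal end with copper contacts. Recesses 8 mm deep in both sides, 14 to 34 mm from that end, take the catch. Grip across the middle, fingertips 9 mm or more above its underside to clear the bay's rails. May be absent.
- mouse: Black computer mouse, 90 x 54 x 34 mm; origin under its centre. Leave alone.
- meter: Yellow multimeter lying flat, 150 x 75 x 40 mm; origin under its centre. Leave alone.
- driver: Screwdriver with yellow handle, 170 mm long, lying on the bench. Leave alone.
There are look-alikes about, which are no part of the job. What is shaped like the part that bears pack2_c but turquoise is not meant.

How it is judged:
By the outcome, as a careful person would: the job done as asked, in the order asked, and still so for the second after the job is handed in, with the robot touching nothing.
Of pack0, pack1, pack2 only 2 to 3 are there at a start; the rules pass over those that are not, and their reading is None.
At some moment in a run one of pack0, pack1, pack2 may be knocked a few centimetres aside while the robot is not near it.
It also fails if it takes over 210 s, if anything falls off the work surface, if the arm or the gripper's body presses on something with over 40 N, if the wrist force passes 120 N, or if a joint passes its speed limit or range.

## Working session

There is one attempt and no reset: what is moved stays moved. The work goes in short steps, Python scripts to look and compute and a tool call to move; the robot and the scene stay as the last step left them, time stands still between calls to the robot, and variables do not carry over. Pictures are saved under pics/ and viewed, at most 14 in all, crops included, and the job is handed in when it is done.

Besides the shell and the picture viewer there is one more tool, called after "Call:" by a JSON object that holds its "op" and its "data". carry_out: Moves the arm, as the interface text tells. Its arguments: {"type":"object","properties":{"increments":{"type":"array"},"grip_force":{"type":"number"}},"required":["increments"]}

```bash
ls; mkdir -p pics; cat > h.py <<'E'
import numpy as np, cv2
from cell import env, imaging, ticket, cut_out
def cam(p):
    K=np.eye(3); f=p["img"].shape[0]/2/np.tan(np.radians(p["vertical_fov"])/2)
    K[0,0]=K[1,1]=f; K[0,2]=p["cx"]; K[1,2]=p["cy"]
    R=cv2.Rodrigues(np.array(p["rvec"],float))[0]; return K,R,np.array(p["tvec"],float).ravel()
def unproj(p,uv,z):
    "pixel(s) to world at height z"
    K,R,t=cam(p); uv=np.atleast_2d(uv).astype(float)
    d=(R.T@np.linalg.inv(K)@np.c_[uv,np.ones(len(uv))].T).T; c=-R.T@t
    return c+d*((z-c[2])/d[:,2])[:,None]
def proj(p,X):
    K,R,t=cam(p); q=(K@(R@np.atleast_2d(X).T+t[:,None])).T; return q[:,:2]/q[:,2:]
def save(p,name,box=None,scale=1):
    im=p["img"][:,:,::-1]
    if box: l,t,w,h=box; im=im[t:t+h,l:l+w]
    cv2.imwrite("pics/"+name,cv2.resize(im,None,fx=scale,fy=scale,interpolation=cv2.INTER_CUBIC))
E
python3 - <<'E'
from h import *
s=env.get_state(); print({k:np.round(v,3).tolist() for k,v in s.items()})
for n in ["top","side"]:
    p=imaging.capture(n); save(p,n+"0.png",scale=1.25); K,R,t=cam(p); print(n,K[0,0],p["cx"],p["cy"],(-R.T@t).round(3),R.round(2).tolist(), p.keys())
    for q in ["station","handle","pin_knob","pack0_c","mouse","meter","driver","catch0"]:
        print(n,q,[(np.round(d["score"],2),np.round(d["rect"]).tolist()) for d in cut_out(q,p)])
E
```

```text
pics
{'time_s': 0.0, 'joint_positions': [-75.847, 21.994, 2.511, 91.649, -1.025, 66.531, -2.859], 'qd': [-0.033, 0.104, 0.135, -0.089, -0.126, -0.134, 0.027], 'joint_efforts': [0.0, -43.344, 1.025, -24.952, 0.011, 0.011, 0.0], 'eef_pos': [0.219, 0.611, 0.22], 'tool_rot': [[-0.941, 0.338, -0.001], [0.338, 0.941, -0.003], [-0.0, -0.003, -1.0]], 'wrist_force': [-0.835, -0.462, -0.368], 'moment': [0.036, 0.028, -0.019], 'finger_force': 0.0, 'width': 0.085}
top 377.7325952305461 316.72927686146636 196.33582489592854 [ 0.461 -0.047  1.291] [[0.01, -1.0, -0.02], [-1.0, -0.01, -0.07], [0.07, 0.02, -1.0]] dict_keys(['img', 'vertical_fov', 'cx', 'cy', 'rvec', 'tvec', 'shot'])
top station [(np.float64(0.77), [254.0, 90.0, 117.0, 88.0]), (np.float64(0.65), [177.0, 152.0, 26.0, 33.0]), (np.float64(0.55), [281.0, 156.0, 88.0, 24.0])]
top handle [(np.float64(0.7), [284.0, 157.0, 89.0, 24.0]), (np.float64(0.35), [179.0, 155.0, 28.0, 31.0])]
top pin_knob [(np.float64(0.44), [255.0, 91.0, 117.0, 88.0])]
top pack0_c [(np.float64(0.72), [402.0, 215.0, 18.0, 37.0]), (np.float64(0.54), [283.0, 156.0, 85.0
[... 738 characters left out ...]
 [272.0, 168.0, 29.0, 85.0])]
side handle [(np.float64(0.81), [270.0, 167.0, 30.0, 88.0]), (np.float64(0.54), [311.0, 157.0, 42.0, 18.0]), (np.float64(0.48), [183.0, 162.0, 117.0, 93.0])]
side pin_knob [(np.float64(0.81), [273.0, 202.0, 16.0, 27.0]), (np.float64(0.59), [222.0, 330.0, 51.0, 40.0])]
side pack0_c [(np.float64(0.6), [350.0, 158.0, 38.0, 20.0]), (np.float64(0.57), [183.0, 162.0, 120.0, 96.0]), (np.float64(0.43), [273.0, 205.0, 15.0, 22.0])]
side mouse [(np.float64(0.81), [226.0, 331.0, 48.0, 39.0])]
side meter [(np.float64(0.89), [252.0, 150.0, 52.0, 21.0])]
side driver [(np.float64(0.62), [170.0, 302.0, 83.0, 22.0]), (np.float64(0.32), [273.0, 170.0, 27.0, 82.0])]
side catch0 []
```

View pics/top0.png

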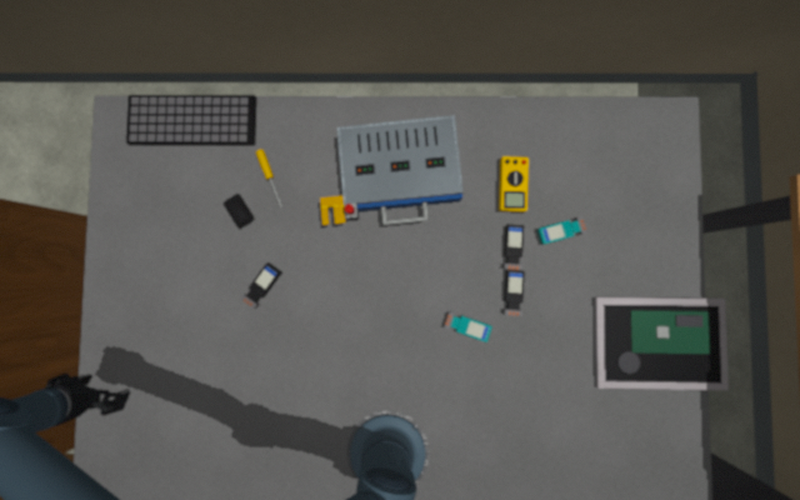

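View pics/side0.png

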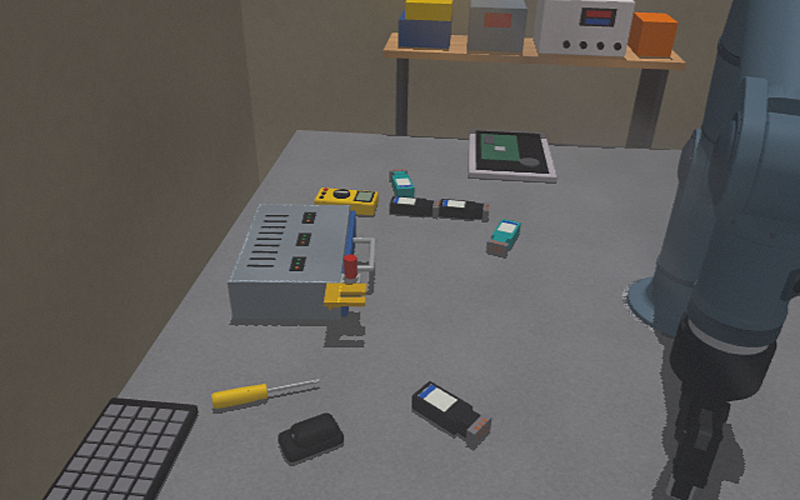

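The three black packs are at about (264,283), (514,243) and (514,291) in the enlarged top view. The two turquoise look-alikes are at (560,231) and (468,327). The red knob is at (349,209), the yellow notch plate at (332,211) and the handle at (404,221).

```bash
cat >> h.py <<'E'
def rel(target_xyz=None,yaw=None):
    "yaw=world angle (deg) of tool y axis (mod 180). prints twist & tool-frame shift (after the twist)"
    s=env.get_state(); R=np.array(s["tool_rot"]); p=np.array(s["eef_pos"])
    y=np.degrees(np.arctan2(R[1,1],R[0,1])); tw=0
    if yaw is not None:
        tw=-((yaw-y+90)%180-90); 
    a=np.radians(tw); Rn=R@np.array([[np.cos(a),-np.sin(a),0],[np.sin(a),np.cos(a),0],[0,0,1]])
    d=np.zeros(3) if target_xyz is None else Rn.T@(np.array(target_xyz)-p)*1000
    d0=np.zeros(3) if target_xyz is None else R.T@(np.array(target_xyz)-p)*1000
    print("t",round(s["time_s"],2),"eef",p.round(4),"yaw",y.round(2),"w",round(s["width"],4),"F",np.round(s["wrist_force"],1),"| twist rad",round(a,4),"| shift after twist",d.round(1),"| before twist",d0.round(1))
E
python3 - <<'E'
from h import *
p=imaging.capture("top"); q=imaging.capture("side"); w=imaging.capture("wrist")
roof=np.array([[338,128],[456,117],[461,194],[343,205]])/1.25
print("roof",unproj(p,roof,.083).round(3).tolist())
print("knob top",unproj(p,np.array([[349,209]])/1.25,.108).round(3), "side",unproj(q,np.array([[349,266]])/1.25,.108).round(3))
print("handle",unproj(p,np.array([[382,224],[426,218]])/1.25,.05).round(3).tolist())
print("plate",unproj(p,np.array([[332,211]])/1.25,.083).round(3).tolist())
P=np.array([[264,283],[514,243],[514,291]])/1.25; print("packs",unproj(p,P,.028).round(3).tolist())
s=env.get_state(); K,R,t=cam(w); T=np.array(s["tool_rot"])
print("wristcam in tool",(T.T@(-R.T@t-np.array(s["eef_pos"]))).round(4),(T.T@R.T).round(3).tolist(),K[0,0],w["cx"],w["cy"])
E
```

```text
roof [[0.851, 0.135, 0.083], [0.882, -0.173, 0.083], [0.679, -0.186, 0.083], [0.648, 0.118, 0.083]]
knob top [[0.634 0.099 0.108]] side [[0.637 0.099 0.108]]
handle [[0.603, 0.018, 0.05], [0.62, -0.098, 0.05]]
plate [[0.632, 0.146, 0.083]]
packs [[0.444, 0.334, 0.028], [0.558, -0.334, 0.028], [0.43, -0.333, 0.028]]
wristcam in tool [ 0.0676 -0.0012 -0.1528] [[-0.0, -0.964, -0.267], [1.0, -0.0, 0.0], [-0.0, -0.267, 0.964]] 318.77083899709265 318.572390810087 202.62536684669698
```

```bash
python3 -c "
from h import *
rel([0.635,0.099,0.21],95.3)"
```

```text
t 1.05 eef [0.2197 0.6117 0.2213] yaw 70.25 w 0.0857 F [0.3 0.  0. ] | twist rad -0.4373 | shift after twist [-366.1 -548.9   11.4] | before twist [-564.1 -342.2   11.4]
```

Call:
{"op": "carry_out", "data": {"increments": [{"twist": -0.109}, {"twist": -0.109}, {"twist": -0.109}, {"twist": -0.11}, {"x": -20.3, "y": -30.5}, {"x": -20.3, "y": -30.5}, {"x": -20.3, "y": -30.5}, {"x": -20.3, "y": -30.5}, {"x": -20.3, "y": -30.5}, {"x": -20.3, "y": -30.5}, {"x": -20.3, "y": -30.5}, {"x": -20.3, "y": -30.5}]}}

```text
invalid input
```

Call:
{"op": "carry_out", "data": {"increments": [{"x": -20.3, "y": -30.5}, {"x": -20.3, "y": -30.5}, {"x": -20.3, "y": -30.5}, {"x": -20.3, "y": -30.5}, {"x": -20.3, "y": -30.5}, {"x": -20.3, "y": -30.5}, {"x": -20.3, "y": -30.5}, {"x": -20.3, "y": -30.5}, {"x": -20.3, "y": -30.5}, {"x": -20.3, "y": -30.5, "z": 11}, {"x": 0}, {"x": 0}]}}

```text
invalid input
```

```bash
python3 - <<'E'
from h import *
rel([0.635,0.099,0.21],95.3)
w=imaging.capture("wrist"); save(w,"w1.png",scale=1.25)
np.save("w1.npy",w,allow_pickle=True)
for n in ["pin_knob","handle"]: print(n,[(round(d["score"],2),np.round(d["rect"]).tolist()) for d in cut_out(n,w)])
E
```

```text
t 1.05 eef [0.2197 0.6117 0.2213] yaw 70.25 w 0.0857 F [0.3 0.  0. ] | twist rad -0.4373 | shift after twist [-366.1 -548.9   11.4] | before twist [-564.1 -342.2   11.4]
pin_knob []
handle []
```

View pics/w1.png

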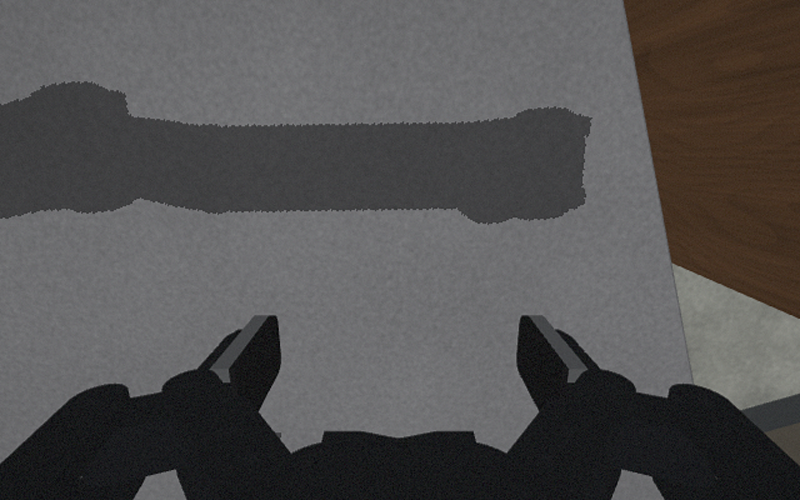

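The move call was refused, and the wrist view shows only bare bench, with the fingers at (250,340) and (550,340). I'll send complete rows this time.

Call:
{"op": "carry_out", "data": {"increments": [{"x": 0, "y": 0, "z": 0, "twist": -0.109, "fingers": 85}, {"x": 0, "y": 0, "z": 0, "twist": -0.109, "fingers": 85}, {"x": 0, "y": 0, "z": 0, "twist": -0.109, "fingers": 85}, {"x": 0, "y": 0, "z": 0, "twist": -0.11, "fingers": 85}, {"x": -20.3, "y": -30.5, "z": 0, "twist": 0, "fingers": 85}, {"x": -20.3, "y": -30.5, "z": 0, "twist": 0, "fingers": 85}, {"x": -20.3, "y": -30.5, "z": 0, "twist": 0, "fingers": 85}, {"x": -20.3, "y": -30.5, "z": 0, "twist": 0, "fingers": 85}, {"x": -20.3, "y": -30.5, "z": 0, "twist": 0, "fingers": 85}, {"x": -20.3, "y": -30.5, "z": 0, "twist": 0, "fingers": 85}, {"x": -20.3, "y": -30.5, "z": 0, "twist": 0, "fingers": 85}, {"x": -20.3, "y": -30.5, "z": 0, "twist": 0, "fingers": 85}]}}

```text
time_s: 2.2
eef_pos: [0.4049, 0.3823, 0.2217]
tool_rot: [[-0.996, -0.092, 0.0], [-0.092, 0.996, 0.001], [-0.0, 0.001, -1.0]]
wrist_force: [0.5, 0.4, -0.3]
width: 0.085
finger_force: 0.0
```

Call:
{"op": "carry_out", "data": {"increments": [{"x": -20.3, "y": -30.5, "z": 0, "twist": 0, "fingers": 85}, {"x": -20.3, "y": -30.5, "z": 0, "twist": 0, "fingers": 85}, {"x": -20.3, "y": -30.5, "z": 0, "twist": 0, "fingers": 85}, {"x": -20.3, "y": -30.5, "z": 0, "twist": 0, "fingers": 85}, {"x": -20.3, "y": -30.5, "z": 0, "twist": 0, "fingers": 85}, {"x": -20.3, "y": -30.5, "z": 0, "twist": 0, "fingers": 85}, {"x": -20.3, "y": -30.5, "z": 0, "twist": 0, "fingers": 85}, {"x": -20.3, "y": -30.5, "z": 0, "twist": 0, "fingers": 85}, {"x": -20.3, "y": -30.5, "z": 0, "twist": 0, "fingers": 85}, {"x": -20.3, "y": -30.5, "z": 11, "twist": 0, "fingers": 85}, {"x": 0, "y": 0, "z": 0, "twist": 0, "fingers": 85}, {"x": 0, "y": 0, "z": 0, "twist": 0, "fingers": 85}]}}

```text
time_s: 3.2
eef_pos: [0.6348, 0.0943, 0.2095]
tool_rot: [[-0.996, -0.085, -0.001], [-0.085, 0.996, -0.002], [0.001, -0.002, -1.0]]
wrist_force: [-0.2, -0.3, 0.4]
width: 0.0848
finger_force: 0.0
```

```bash
python3 - <<'E'
from h import *
rel([0.635,0.099,0.21],95.3)
w=imaging.capture("wrist"); save(w,"w2.png",scale=1.25)
np.save("w2.npy",w,allow_pickle=True)
for n in ["pin_knob","handle"]: print(n,[(round(d["score"],2),np.round(d["rect"]).tolist()) for d in cut_out(n,w)])
E
```

```text
t 3.2 eef [0.6348 0.0943 0.2095] yaw 94.9 w 0.0848 F [-0.2 -0.3  0.4] | twist rad -0.007 | shift after twist [-0.6  4.7 -0.6] | before twist [-0.6  4.7 -0.6]
pin_knob [(0.57, [308.0, 180.0, 37.0, 45.0])]
handle [(0.73, [23.0, 148.0, 316.0, 70.0])]
```

View pics/w2.png

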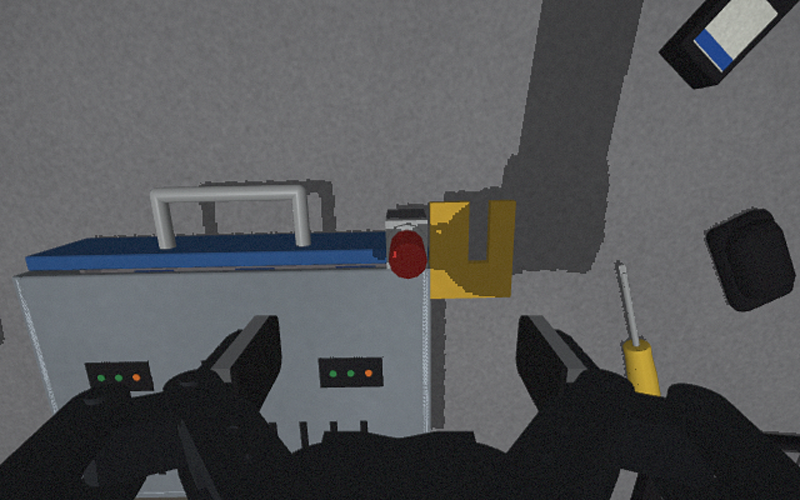

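The view shows the red knob at (408,258), the collar at (405,228), the lug around it, and the yellow plate with its slot at x 470–491 and closed end at y=262. The handle bar lies along y=193.

```bash
python3 - <<'E'
from h import *
w=np.load("w2.npy",allow_pickle=True).item(); im=w["img"]; hsv=cv2.cvtColor(im,cv2.COLOR_RGB2HSV)
H,S,V=[hsv[...,i].astype(int) for i in range(3)]
yel=(abs(H-23)<8)&(S>120)&(V>50); yel[:, :330]=0; yel[:,430:]=0; yel[250:]=0
red=((H<8)|(H>172))&(S>130)&(V>50); red[:, :290]=0; red[:,360:]=0
def world(uv,z): return unproj(w,uv,z).round(4).tolist()
ys,xs=np.nonzero(yel); print("plate px",xs.min(),xs.max(),ys.min(),ys.max())
for r in range(165,215,6): 
    x=np.nonzero(yel[r])[0]; g=np.nonzero(np.diff(x)>3)[0]; print(r,x.min(),x.max(),[(x[i],x[i+1]) for i in g], [np.mean(world([[ (x[i]+x[i+1])/2,r]],.083),0).tolist() for i in g])
c=[ (ys[xs==k].min(),ys[xs==k].max()) for k in (347,355,378,383,388,400)]; print(c)
for col in (378,383,388):
    y=np.nonzero(yel[:,col])[0]; print("slot end",world([[col+.0,y.min()-.5]],.083))
ys,xs=np.nonzero(red); print("red",xs.min(),xs.max(),ys.min(),ys.max())
for r in range(ys.min(),ys.max()+1,3): x=xs[ys==r]; print(r,x.min(),x.max(),x.mean())
E
```

```text
plate px 343 412 160 238
165 344 411 [(np.int64(374), np.int64(391))] [[0.6051, 0.1468, 0.083]]
171 344 411 [(np.int64(374), np.int64(391))] [[0.6104, 0.1476, 0.083]]
177 344 411 [(np.int64(374), np.int64(390))] [[0.6158, 0.1479, 0.083]]
183 344 411 [(np.int64(374), np.int64(390))] [[0.6212, 0.1486, 0.083]]
189 344 410 [(np.int64(374), np.int64(390))] [[0.6266, 0.1494, 0.083]]
195 344 410 [(np.int64(374), np.int64(390))] [[0.6321, 0.1501, 0.083]]
201 343 410 [(np.int64(374), np.int64(390))] [[0.6377, 0.1509, 0.083]]
207 344 409 [(np.int64(373), np.int64(389))] [[0.6434, 0.1508, 0.083]]
213 344 409 [] []
[(np.int64(162), np.int64(238)), (np.int64(161), np.int64(238)), (np.int64(209), np.int64(237)), (np.int64(208), np.int64(237)), (np.int64(208), np.int64(237)), (np.int64(160), np.int64(237))]
slot end [[0.645, 0.1482, 0.083]]
slot end [[0.6437, 0.1527, 0.083]]
slot end [[0.6433, 0.1572, 0.083]]
red 311 341 185 222
185 320 331 325.5
188 316 334 325.0
191 314 337 325.5
194 313 337 325.0
197 312 338 325.0
200 312 339 325.5
203 312 340 326.0
206 311 340 325.5
209 311 341 326.0
212 312 340 326.0
215 313 339 326.0
218 316 336 326.0
221 320 331 325.5
```

```bash
cat >> h.py <<'E'
def fitcyl(p,box,z0,z1,r,x0):
    from scipy.optimize import least_squares
    a=np.linspace(0,2*np.pi,90)
    def f(c):
        q=np.vstack([proj(p,np.c_[c[0]+r*np.cos(a),c[1]+r*np.sin(a),0*a+z]) for z in (z0,z1)])
        return np.r_[q.min(0),q.max(0)]-box
    s=least_squares(f,x0); return s.x,s.fun
E
python3 - <<'E'
from h import *
w=np.load("w2.npy",allow_pickle=True).item()
print(fitcyl(w,np.array([310.5,184.5,341.5,222.5]),.088,.128,.012,[.635,.099]))
for z in (.083,.075): print("slot end",unproj(w,[[382,207.5]],z))
# slot edges: left top edge (near camera side), right wall bottom edge
for r in (168,186,204): print(unproj(w,[[374.5,r]],.083)[0,:2].round(4),unproj(w,[[390.3,r]],.083)[0,:2].round(4),unproj(w,[[390.3,r]],.075)[0,:2].round(4))
rel([.635,.099,.12])
E
```

```text
(array([0.63639705, 0.09885107]), array([-0.14784317, -1.52376258,  0.14728301,  1.40144742]))
slot end [[0.64379172 0.15175273 0.083     ]]
slot end [[0.64598477 0.15358493 0.075     ]]
[0.6083 0.1402] [0.6072 0.154 ] [0.6083 0.1559]
[0.6245 0.1423] [0.6233 0.1564] [0.6249 0.1584]
[0.6411 0.1445] [0.6399 0.1588] [0.6419 0.1608]
t 3.35 eef [0.6335 0.1008 0.2103] yaw 95.42 w 0.0851 F [ 0.4  0.5 -0.6] | twist rad 0.0 | shift after twist [-1.4 -2.1 90.3] | before twist [-1.4 -2.1 90.3]
```

Call:
{"op": "carry_out", "data": {"increments": [{"x": -2.5, "y": -2, "z": 20, "twist": 0, "fingers": 85}, {"x": 0, "y": 0, "z": 25, "twist": 0, "fingers": 85}, {"x": 0, "y": 0, "z": 25, "twist": 0, "fingers": 85}, {"x": 0, "y": 0, "z": 20, "twist": 0, "fingers": 85}, {"x": 0, "y": 0, "z": 9, "twist": 0, "fingers": 85}, {"x": 0, "y": 0, "z": 0, "twist": 0, "fingers": 85}, {"x": 0, "y": 0, "z": 0, "twist": 0, "fingers": 45}, {"x": 0, "y": 0, "z": 0, "twist": 0, "fingers": 45}, {"x": 0, "y": 0, "z": 0, "twist": 0, "fingers": 45}, {"x": 0, "y": 0, "z": 0, "twist": 0, "fingers": 45}]}}

```text
time_s: 4.18
eef_pos: [0.6381, 0.0973, 0.1132]
tool_rot: [[-0.996, -0.092, 0.003], [-0.092, 0.996, 0.001], [-0.003, 0.001, -1.0]]
wrist_force: [-0.1, -0.5, 0.4]
width: 0.0452
finger_force: 0.0
```

```bash
python3 - <<'E'
from h import *
rel([.6364,.0989,.11],95.5)
w=imaging.capture("wrist"); save(w,"w3.png",scale=1.25)
E
```

```text
t 4.18 eef [0.6381 0.0973 0.1132] yaw 95.29 w 0.0452 F [-0.1 -0.5  0.4] | twist rad -0.0037 | shift after twist [1.5 1.8 3.2] | before twist [1.5 1.8 3.2]
```

View pics/w3.png

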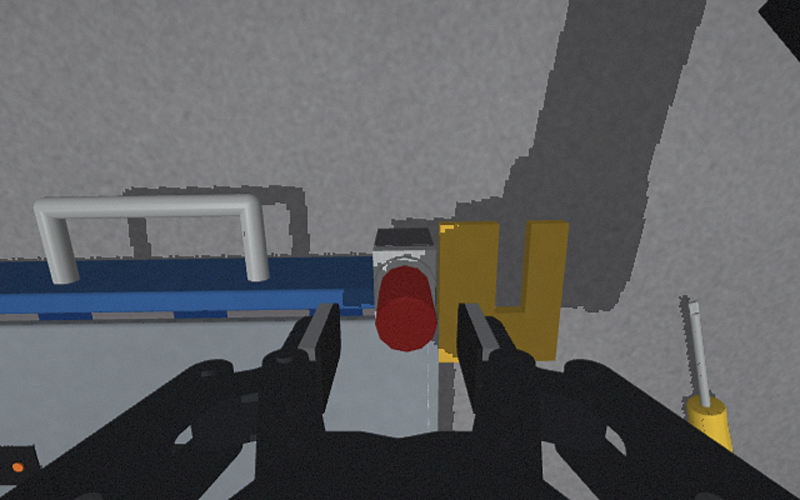

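The knob at (406,305) lies between the open pads, and the slot edges and closed end at (511,310) show clearly. I'll refine from this nearer view.

```bash
python3 - <<'E'
from h import *
w=imaging.capture("wrist"); np.save("w3.npy",w,allow_pickle=True); im=w["img"]; hsv=cv2.cvtColor(im,cv2.COLOR_RGB2HSV)
H,S,V=[hsv[...,i].astype(int) for i in range(3)]
red=((H<8)|(H>172))&(S>130)&(V>50); red[:, :290]=0; red[:,360:]=0
ys,xs=np.nonzero(red); b=[xs.min()-.5,ys.min()-.5,xs.max()+.5,ys.max()+.5]; print(b,fitcyl(w,np.array(b),.088,.128,.012,[.635,.099]))
s=env.get_state(); e=np.array(s["eef_pos"]); T=np.array(s["tool_rot"])
K,R,t=cam(w); print("tcp from cam", (-R.T@t - T@np.array([.0676,-.0012,-.1528])).round(4), e.round(4), "tcp px",proj(w,e))
yel=(abs(H-23)<8)&(S>120)&(V>40); yel[:, :345]=0; yel[:,460:]=0; yel[300:]=0
for r in range(182,246,8):
    x=np.nonzero(yel[r])[0]; g=np.nonzero(np.diff(x)>3)[0]
    for i in g:
        a=unproj(w,[[x[i]+.5,r]],.083)[0,:2]; bb=unproj(w,[[x[i+1]-.5,r]],.075)[0,:2]; print(r,x[i],x[i+1],a.round(4),bb.round(4))
for col in (402,408,414): y=np.nonzero(yel[:,col])[0].min(); print(col,y,unproj(w,[[col,y-.5]],.083).round(4),unproj(w,[[col,y-.5]],.075).round(4))
E
```

```text
[np.float64(300.5), np.float64(212.5), np.float64(349.5), np.float64(281.5)] (array([0.63592808, 0.09888047]), array([-0.93490731, -1.59919016,  0.934602  ,  1.45954222]))
tcp from cam [0.6372 0.0972 0.1128] [0.6376 0.097  0.1126] tcp px [[320.57760346 249.57935097]]
182 399 421 [0.6039 0.1404] [0.6042 0.1553]
190 398 420 [0.6087 0.1406] [0.6092 0.1556]
198 398 420 [0.6135 0.1413] [0.6142 0.1565]
206 397 419 [0.6184 0.1415] [0.6194 0.1568]
214 397 419 [0.6234 0.1423] [0.6245 0.1577]
222 397 418 [0.6284 0.1431] [0.6298 0.158 ]
230 396 418 [0.6336 0.1433] [0.6352 0.159 ]
238 396 417 [0.6387 0.1441] [0.6406 0.1593]
402 246 [[0.6434 0.1483 0.083 ]] [[0.6466 0.1509 0.075 ]]
408 246 [[0.643 0.152 0.083]] [[0.6462 0.1547 0.075 ]]
414 246 [[0.6427 0.1557 0.083 ]] [[0.6459 0.1586 0.075 ]]
```

Call:
{"op": "carry_out", "data": {"increments": [{"x": 1.5, "y": 1.7, "z": 3, "twist": 0, "fingers": 45}, {"x": 0, "y": 0, "z": 0, "twist": 0, "fingers": 45}, {"x": 0, "y": 0, "z": 0, "twist": 0, "fingers": 10}, {"x": 0, "y": 0, "z": 0, "twist": 0, "fingers": 10}, {"x": 0, "y": 0, "z": 0, "twist": 0, "fingers": 10}, {"x": 0, "y": 0, "z": 0, "twist": 0, "fingers": 10}, {"x": 0, "y": 0, "z": 0, "twist": 0, "fingers": 10}, {"x": 0, "y": 0, "z": 0, "twist": 0, "fingers": 10}], "grip_force": 50}}

```text
time_s: 4.95
eef_pos: [0.6352, 0.0988, 0.1084]
tool_rot: [[-0.996, -0.092, -0.0], [-0.092, 0.996, 0.0], [-0.0, 0.0, -1.0]]
wrist_force: [-0.3, 0.1, 0.9]
width: 0.0217
finger_force: 48.9
```

Call:
{"op": "carry_out", "data": {"increments": [{"x": 0, "y": 0, "z": -3, "twist": 0, "fingers": 10}, {"x": 0, "y": 0, "z": -6, "twist": 0, "fingers": 10}, {"x": 0, "y": 0, "z": -8, "twist": 0, "fingers": 10}, {"x": 0, "y": 0, "z": -8, "twist": 0, "fingers": 10}, {"x": 0, "y": 0, "z": -8, "twist": 0, "fingers": 10}, {"x": 0, "y": 0, "z": -8, "twist": 0, "fingers": 10}, {"x": 0, "y": 0, "z": -8, "twist": 0, "fingers": 10}, {"x": 0, "y": 0, "z": -8, "twist": 0, "fingers": 10}, {"x": 0, "y": 0, "z": -3, "twist": 0, "fingers": 10}, {"x": 0, "y": 0, "z": 0, "twist": 0, "fingers": 10}]}}

```text
time_s: 5.78
eef_pos: [0.6361, 0.0986, 0.17]
tool_rot: [[-0.996, -0.092, 0.003], [-0.092, 0.996, 0.001], [-0.003, 0.0, -1.0]]
wrist_force: [0.1, 0.3, 0.1]
width: 0.0216
finger_force: 49.2
```

```bash
python3 - <<'E'
from h import *
q=imaging.capture("side"); save(q,"s1.png",(220,110,180,120),4)
rel([.6164,.1492,.17],95.8)
w=imaging.capture("wrist"); np.save("w4.npy",w,allow_pickle=True); im=w["img"]; hsv=cv2.cvtColor(im,cv2.COLOR_RGB2HSV)
H,S,V=[hsv[...,i].astype(int) for i in range(3)]
red=((H<8)|(H>172))&(S>130)&(V>50); red[:, :270]=0; red[:,370:]=0
ys,xs=np.nonzero(red); print([xs.min()-.5,ys.min()-.5,xs.max()+.5,ys.max()+.5])
E
```

```text
t 5.83 eef [0.6354 0.0986 0.169 ] yaw 95.29 w 0.0215 F [-1.   0.5 -2.3] | twist rad -0.0089 | shift after twist [13.8 52.3 -1. ] | before twist [14.3 52.1 -1. ]
[np.float64(295.5), np.float64(219.5), np.float64(341.5), np.float64(292.5)]
```

View pics/s1.png

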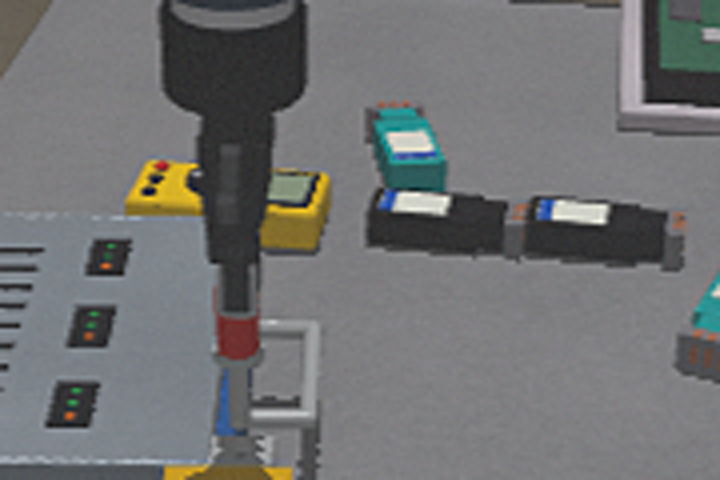

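The pin is held and clear of the lug, with its shank tip just above it. Next I move it over the slot.

Call:
{"op": "carry_out", "data": {"increments": [{"x": 4, "y": 17, "z": 0, "twist": 0, "fingers": 10}, {"x": 4, "y": 18, "z": 0, "twist": 0, "fingers": 10}, {"x": 3.7, "y": 16.8, "z": 0, "twist": 0, "fingers": 10}, {"x": 0, "y": 0, "z": 5, "twist": -0.009, "fingers": 10}, {"x": 0, "y": 0, "z": 0, "twist": 0, "fingers": 10}, {"x": 0, "y": 0, "z": 0, "twist": 0, "fingers": 10}]}}

```text
time_s: 6.38
eef_pos: [0.6182, 0.1476, 0.1622]
tool_rot: [[-0.995, -0.101, -0.002], [-0.101, 0.995, -0.002], [0.002, -0.002, -1.0]]
wrist_force: [-0.3, -0.7, -1.1]
width: 0.0216
finger_force: 49.3
```

```bash
python3 - <<'E'
from h import *
rel([.6196,.1494,.165],95.8)
w=imaging.capture("wrist"); np.save("w5.npy",w,allow_pickle=True); save(w,"w5.png",(220,140,200,150),4)
im=w["img"]; hsv=cv2.cvtColor(im,cv2.COLOR_RGB2HSV)
H,S,V=[hsv[...,i].astype(int) for i in range(3)]
yel=(abs(H-23)<8)&(S>120)&(V>40); yel[:, :260]=0; yel[:,420:]=0; yel[330:]=0
for r in range(165,225,8):
    x=np.nonzero(yel[r])[0]; g=np.nonzero(np.diff(x)>3)[0]
    for i in g: print(r,x[i],x[i+1],unproj(w,[[x[i]+.5,r]],.083)[0,:2].round(4),unproj(w,[[x[i+1]-.5,r]],.083)[0,:2].round(4))
print("slot pt px",proj(w,[[.6196,.1494,.083],[.6395,.1515,.083],[.5,.14,.083]]))
e=np.array(env.get_state()["eef_pos"]); print("tip expected",proj(w,[[e[0],e[1],.093],[e[0],e[1],.139]]))
E
```

```text
t 6.38 eef [0.6182 0.1476 0.1622] yaw 95.77 w 0.0216 F [-0.3 -0.7 -1.1] | twist rad -0.0005 | shift after twist [-1.6  1.6 -2.8] | before twist [-1.6  1.6 -2.8]
189 312 332 [0.6044 0.1404] [0.603  0.1545]
197 312 332 [0.6106 0.141 ] [0.6091 0.1552]
205 312 332 [0.6168 0.1416] [0.6153 0.1559]
213 312 332 [0.6231 0.1422] [0.6216 0.1566]
221 299 340 [0.6305 0.1329] [0.6274 0.1634]
slot pt px [[322.37352881 209.5287647 ]
 [322.41668696 234.2202236 ]
 [326.92256489  35.38345542]]
tip expected [[319.22190141 211.95142082]
 [319.23630429 234.87035735]]
```

View pics/w5.png

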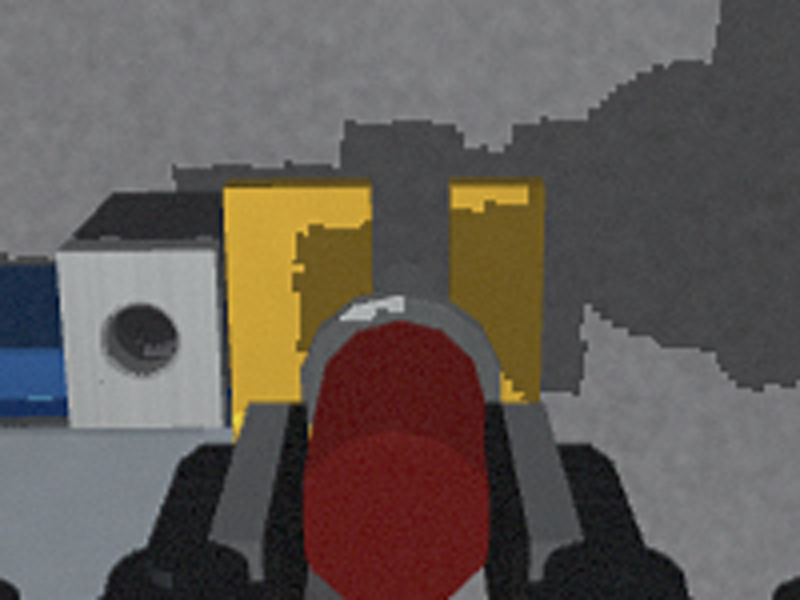

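The pin is over the slot, with the slot centred at about column 410 of the crop and the pin at about 398. It still needs a couple of mm to the left. I'll measure again now that the arm has settled.

```bash
cat > notch.py <<'E'
from h import *
rel([.6196,.1496,.165],95.8)
w=imaging.capture("wrist"); im=w["img"]; hsv=cv2.cvtColor(im,cv2.COLOR_RGB2HSV)
H,S,V=[hsv[...,i].astype(int) for i in range(3)]
yel=(abs(H-23)<8)&(S>120)&(V>40); yel[:, :260]=0; yel[:,420:]=0; yel[330:]=0
for r in range(190,214,8):
    x=np.nonzero(yel[r])[0]; g=np.nonzero(np.diff(x)>3)[0]
    for i in g: print(r,x[i],x[i+1],unproj(w,[[(x[i]+x[i+1])/2,r]],.083)[0,:2].round(4))
red=((H<8)|(H>172))&(S>130)&(V>30); red[:, :270]=0; red[:,370:]=0
ys,xs=np.nonzero(red); 
for r in (225,230,255,260): x=xs[ys==r]; print("red",r,x.min(),x.max(), (x.min()+x.max())/2)
E
python3 notch.py
```

```text
t 6.43 eef [0.6187 0.1469 0.1627] yaw 95.69 w 0.0211 F [ 0.4 -0.1 -0.7] | twist rad -0.0019 | shift after twist [-1.2  2.6 -2.3] | before twist [-1.2  2.6 -2.3]
190 313 333 [0.6051 0.1476]
198 313 333 [0.6113 0.1483]
206 313 333 [0.6175 0.1489]
red 225 307 332 319.5
red 230 302 337 319.5
red 255 296 341 318.5
red 260 296 341 318.5
```

Call:
{"op": "carry_out", "data": {"increments": [{"x": 0, "y": 2.2, "z": 0, "twist": 0, "fingers": 10}, {"x": 0, "y": 0, "z": 5, "twist": 0, "fingers": 10}, {"x": 0, "y": 0, "z": 5, "twist": 0, "fingers": 10}, {"x": 0, "y": 0, "z": 4, "twist": 0, "fingers": 10}, {"x": 0, "y": 0, "z": 0, "twist": 0, "fingers": 10}, {"x": 0, "y": 0, "z": 0, "twist": 0, "fingers": 10}]}}

```text
time_s: 6.98
eef_pos: [0.618, 0.1505, 0.1485]
tool_rot: [[-0.995, -0.101, -0.001], [-0.101, 0.995, -0.001], [0.002, -0.001, -1.0]]
wrist_force: [-0.3, -1.5, -0.4]
width: 0.0213
finger_force: 49.2
```

```bash
python3 notch.py; python3 - <<'E'
from h import *
w=imaging.capture("side"); save(w,"s2.png",(240,180,80,60),8)
E
```

```text
t 6.98 eef [0.618  0.1505 0.1485] yaw 95.78 w 0.0213 F [-0.3 -1.5 -0.4] | twist rad -0.0003 | shift after twist [ -1.5  -1.1 -16.5] | before twist [ -1.5  -1.1 -16.5]
190 308 329 [0.6014 0.1476]
198 308 329 [0.6071 0.1482]
206 308 329 [0.613  0.1488]
red 225 307 332 319.5
red 230 302 337 319.5
red 255 296 341 318.5
red 260 296 341 318.5
```

View pics/s2.png

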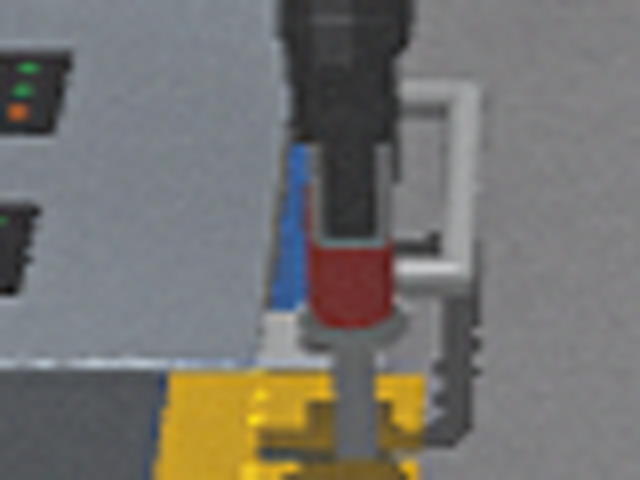

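The shank tip is entering the slot centred (319 against 318.5 px). I continue down.

Call:
{"op": "carry_out", "data": {"increments": [{"x": 0, "y": -0.3, "z": 5, "twist": 0, "fingers": 10}, {"x": 0, "y": 0, "z": 6, "twist": 0, "fingers": 10}, {"x": 0, "y": 0, "z": 6, "twist": 0, "fingers": 10}, {"x": 0, "y": 0, "z": 6, "twist": 0, "fingers": 10}, {"x": 0, "y": 0, "z": 6, "twist": 0, "fingers": 10}, {"x": 0, "y": 0, "z": 6, "twist": 0, "fingers": 10}, {"x": 0, "y": 0, "z": 0, "twist": 0, "fingers": 10}, {"x": 0, "y": 0, "z": 0, "twist": 0, "fingers": 10}]}}

```text
time_s: 7.75
eef_pos: [0.6177, 0.1509, 0.1133]
tool_rot: [[-0.995, -0.101, -0.002], [-0.101, 0.995, -0.0], [0.002, -0.0, -1.0]]
wrist_force: [0.6, -1.0, -1.7]
width: 0.0211
finger_force: 49.2
```

Call:
{"op": "carry_out", "data": {"increments": [{"x": -3, "y": 0, "z": 0, "twist": 0, "fingers": 10}, {"x": -3, "y": 0, "z": 0, "twist": 0, "fingers": 10}, {"x": -3, "y": 0, "z": 0, "twist": 0, "fingers": 10}, {"x": -3, "y": 0, "z": 0, "twist": 0, "fingers": 10}, {"x": -3, "y": 0, "z": 0, "twist": 0, "fingers": 10}, {"x": 0, "y": 0, "z": 0, "twist": 0, "fingers": 10}, {"x": 0, "y": 0, "z": 0, "twist": 0, "fingers": 10}]}}

```text
time_s: 8.33
eef_pos: [0.634, 0.1527, 0.1146]
tool_rot: [[-0.995, -0.101, 0.001], [-0.101, 0.995, 0.0], [-0.001, 0.0, -1.0]]
wrist_force: [1.7, -0.3, -1.0]
width: 0.0212
finger_force: 49.2
```

```bash
python3 notch.py
```

```text
t 8.33 eef [0.634  0.1527 0.1146] yaw 95.8 w 0.0212 F [ 1.7 -0.3 -1. ] | twist rad 0.0 | shift after twist [ 14.6  -1.6 -50.4] | before twist [ 14.6  -1.6 -50.4]
190 304 330 [0.6097 0.1482]
198 305 330 [0.6145 0.1489]
206 305 330 [0.6195 0.1494]
red 225 307 332 319.5
red 230 302 337 319.5
red 255 296 341 318.5
red 260 296 341 318.5
```

Call:
{"op": "carry_out", "data": {"increments": [{"x": -1.5, "y": -0.4, "z": 0, "twist": 0, "fingers": 10}, {"x": -1.5, "y": 0, "z": 0, "twist": 0, "fingers": 10}, {"x": -1.5, "y": 0, "z": 0, "twist": 0, "fingers": 10}, {"x": -1, "y": 0, "z": 0, "twist": 0, "fingers": 10}, {"x": 0, "y": 0, "z": 0, "twist": 0, "fingers": 10}, {"x": 0, "y": 0, "z": 0, "twist": 0, "fingers": 10}]}}

```text
time_s: 8.88
eef_pos: [0.639, 0.1527, 0.1143]
tool_rot: [[-0.995, -0.101, -0.0], [-0.101, 0.995, 0.0], [0.0, 0.0, -1.0]]
wrist_force: [0.2, -0.7, -0.4]
width: 0.0212
finger_force: 49.2
```

Call:
{"op": "carry_out", "data": {"increments": [{"x": -1, "y": 0, "z": 0, "twist": 0, "fingers": 10}, {"x": 0, "y": 0, "z": 0, "twist": 0, "fingers": 10}]}}

```text
time_s: 9.05
eef_pos: [0.6398, 0.1527, 0.1143]
tool_rot: [[-0.995, -0.101, -0.001], [-0.101, 0.995, -0.0], [0.001, 0.0, -1.0]]
wrist_force: [-0.2, -0.3, -1.3]
width: 0.0218
finger_force: 49.3
```

Call:
{"op": "carry_out", "data": {"increments": [{"x": -1, "y": 0, "z": 0, "twist": 0, "fingers": 10}, {"x": 0, "y": 0, "z": 0, "twist": 0, "fingers": 10}]}}

```text
time_s: 9.22
eef_pos: [0.6405, 0.1528, 0.1143]
tool_rot: [[-0.995, -0.101, -0.001], [-0.101, 0.995, -0.0], [0.001, 0.0, -1.0]]
wrist_force: [-1.2, -0.2, 1.5]
width: 0.0212
finger_force: 49.3
```

Call:
{"op": "carry_out", "data": {"increments": [{"x": -1, "y": 0, "z": 0, "twist": 0, "fingers": 10}, {"x": 0, "y": 0, "z": 0, "twist": 0, "fingers": 10}]}}

```text
time_s: 9.38
eef_pos: [0.6414, 0.1529, 0.1143]
tool_rot: [[-0.995, -0.101, -0.001], [-0.101, 0.995, -0.0], [0.001, -0.0, -1.0]]
wrist_force: [-1.7, 0.2, 0.5]
width: 0.0212
finger_force: 49.4
```

Call:
{"op": "carry_out", "data": {"increments": [{"x": -1, "y": 0, "z": 0, "twist": 0, "fingers": 10}, {"x": 0, "y": 0, "z": 0, "twist": 0, "fingers": 10}]}}

```text
time_s: 9.55
eef_pos: [0.6423, 0.153, 0.1142]
tool_rot: [[-0.995, -0.101, -0.002], [-0.101, 0.995, -0.0], [0.002, -0.0, -1.0]]
wrist_force: [-2.4, 0.9, 1.7]
width: 0.0216
finger_force: 49.4
```

Call:
{"op": "carry_out", "data": {"increments": [{"x": -1, "y": 0, "z": 0, "twist": 0, "fingers": 10}, {"x": 0, "y": 0, "z": 0, "twist": 0, "fingers": 10}]}}

```text
time_s: 9.72
eef_pos: [0.6433, 0.1531, 0.1143]
tool_rot: [[-0.995, -0.101, -0.002], [-0.101, 0.995, -0.0], [0.002, -0.0, -1.0]]
wrist_force: [-3.1, 0.5, 2.2]
width: 0.0213
finger_force: 49.5
```

Call:
{"op": "carry_out", "data": {"increments": [{"x": 2, "y": 0, "z": 0, "twist": 0, "fingers": 10}, {"x": 0, "y": 0, "z": 2, "twist": 0, "fingers": 10}, {"x": 0, "y": 0, "z": 2, "twist": 0, "fingers": 10}, {"x": 0, "y": 0, "z": 1, "twist": 0, "fingers": 10}, {"x": 0, "y": 0, "z": 1, "twist": 0, "fingers": 10}, {"x": 0, "y": 0, "z": 0, "twist": 0, "fingers": 10}, {"x": 0, "y": 0, "z": 0, "twist": 0, "fingers": 10}]}}

```text
time_s: 10.3
eef_pos: [0.642, 0.1529, 0.1089]
tool_rot: [[-0.995, -0.101, -0.0], [-0.101, 0.995, 0.0], [0.0, 0.0, -1.0]]
wrist_force: [-3.9, -0.2, 5.1]
width: 0.021
finger_force: 49.8
```

Call:
{"op": "carry_out", "data": {"increments": [{"x": 0, "y": 0, "z": 1, "twist": 0, "fingers": 10}, {"x": 0, "y": 0, "z": 0, "twist": 0, "fingers": 10}]}}

```text
time_s: 10.47
eef_pos: [0.6423, 0.153, 0.1089]
tool_rot: [[-0.995, -0.101, 0.0], [-0.101, 0.995, 0.0], [-0.001, 0.0, -1.0]]
wrist_force: [-6.2, -0.1, 8.6]
width: 0.0211
finger_force: 50.2
```

Call:
{"op": "carry_out", "data": {"increments": [{"x": 0, "y": 0, "z": 0, "twist": 0, "fingers": 50}, {"x": 0, "y": 0, "z": 0, "twist": 0, "fingers": 50}, {"x": 0, "y": 0, "z": 0, "twist": 0, "fingers": 50}, {"x": 0, "y": 0, "z": 0, "twist": 0, "fingers": 50}, {"x": 0, "y": 0, "z": -20, "twist": 0, "fingers": 50}, {"x": 0, "y": 0, "z": -30, "twist": 0, "fingers": 50}, {"x": 0, "y": 0, "z": -30, "twist": 0, "fingers": 50}, {"x": 0, "y": 0, "z": -30, "twist": 0, "fingers": 50}, {"x": 0, "y": 0, "z": 0, "twist": 0, "fingers": 50}, {"x": 0, "y": 0, "z": 0, "twist": 0, "fingers": 50}]}}

```text
time_s: 11.3
eef_pos: [0.6444, 0.1533, 0.2205]
tool_rot: [[-0.995, -0.101, 0.007], [-0.101, 0.995, 0.002], [-0.007, 0.001, -1.0]]
wrist_force: [0.2, 0.3, -0.3]
width: 0.0499
finger_force: 0.0
```

```bash
python3 - <<'E'
from h import *
rel()
q=imaging.capture("side"); w=imaging.capture("wrist"); save(q,"t.png",(250,180,80,75),4)
a=cv2.imread("pics/t.png"); b=cv2.resize(w["img"][120:290,220:420,::-1],None,fx=2.2,fy=2.2,interpolation=cv2.INTER_CUBIC)
h=max(a.shape[0],b.shape[0]); a,b=[cv2.copyMakeBorder(i,0,h-i.shape[0],0,0,cv2.BORDER_CONSTANT) for i in (a,b)]
cv2.imwrite("pics/m1.png",np.hstack([a,b])); np.save("w6.npy",w,allow_pickle=True)
im=w["img"]; hsv=cv2.cvtColor(im,cv2.COLOR_RGB2HSV); H,S,V=[hsv[...,i].astype(int) for i in range(3)]
red=((H<8)|(H>172))&(S>130)&(V>40); red[:, :270]=0; red[:,370:]=0
ys,xs=np.nonzero(red); bx=[xs.min()-.5,ys.min()-.5,xs.max()+.5,ys.max()+.5]; print(bx,fitcyl(w,np.array(bx),.088,.128,.012,[.635,.15]))
E
```

```text
t 11.3 eef [0.6444 0.1533 0.2205] yaw 95.79 w 0.0499 F [ 0.2  0.3 -0.3] | twist rad 0.0 | shift after twist [0. 0. 0.] | before twist [0. 0. 0.]
[np.float64(304.5), np.float64(176.5), np.float64(334.5), np.float64(213.5)] (array([0.64008252, 0.15240085]), array([-0.21046137, -1.0367081 ,  0.21049877,  0.95849829]))
```

View pics/m1.png

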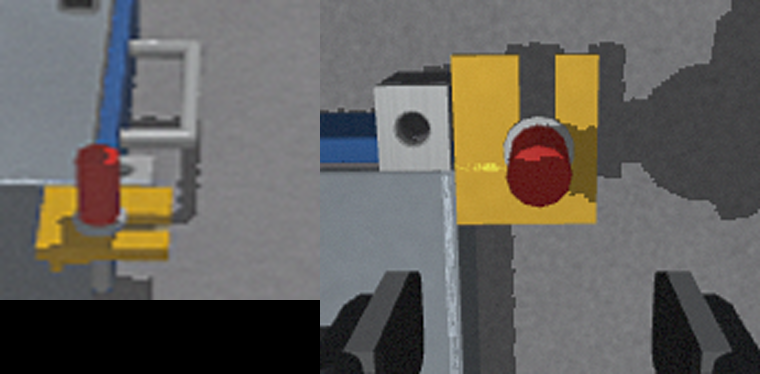

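The pin stands upright at the closed end of the slot, collar on the plate, measured at (0.640, 0.152). Next is the handle.

```bash
python3 - <<'E'
from h import *
for f,pts in (("w2.npy",[[152,194],[308,190]]),("w3.npy",[[35,208],[262,205]])):
    w=np.load(f,allow_pickle=True).item(); X=unproj(w,np.array(pts)/1.25,.052); print(X.round(4).tolist(),X.mean(0).round(4),np.degrees(np.arctan2(*(X[0]-X[1])[:2]))) 
w=np.load("w2.npy",allow_pickle=True).item()
# roof front edge / left edge in w2 (800px): 
X=unproj(w,np.array([[100,273],[380,271],[428,272],[428,400]])/1.25,.083); print(X.round(4).tolist())
# cut_out handle mask in a fresh wrist image: bar pixels
rel([.612,-.041,.12],5.9)
E
```

```text
[[0.6214, -0.1004, 0.052], [0.608, 0.0204, 0.052]] [ 0.6147 -0.04    0.052 ] 173.65714027794937
[[0.622, -0.102, 0.052], [0.6092, 0.0198, 0.052]] [ 0.6156 -0.0411  0.052 ] 173.988770920339
[[0.678, -0.1245, 0.083], [0.6588, 0.0815, 0.083], [0.6565, 0.1168, 0.083], [0.7648, 0.1282, 0.083]]
t 11.4 eef [0.6416 0.1528 0.2165] yaw 95.8 w 0.0497 F [-0.   0.5  0.2] | twist rad 1.5691 | shift after twist [-189.8  -49.3   96.6] | before twist [  48.9 -189.9   96.6]
```

Call:
{"op": "carry_out", "data": {"increments": [{"x": 7.6, "y": -31.6, "z": 0, "twist": 0, "fingers": 40}, {"x": 7.6, "y": -31.6, "z": 0, "twist": 0, "fingers": 40}, {"x": 7.6, "y": -31.6, "z": 0, "twist": 0, "fingers": 40}, {"x": 7.6, "y": -31.6, "z": 0, "twist": 0, "fingers": 40}, {"x": 7.6, "y": -31.6, "z": 0, "twist": 0, "fingers": 40}, {"x": 7.6, "y": -31.6, "z": 0, "twist": 0, "fingers": 40}, {"x": 0, "y": 0, "z": 0, "twist": 0.12, "fingers": 40}, {"x": 0, "y": 0, "z": 0, "twist": 0.12, "fingers": 40}, {"x": 0, "y": 0, "z": 0, "twist": 0.12, "fingers": 40}, {"x": 0, "y": 0, "z": 0, "twist": 0.12, "fingers": 40}, {"x": 0, "y": 0, "z": 0, "twist": 0.12, "fingers": 40}, {"x": 0, "y": 0, "z": 0, "twist": 0.12, "fingers": 40}]}}

```text
time_s: 12.4
eef_pos: [0.6143, -0.0403, 0.2149]
tool_rot: [[-0.811, 0.585, -0.004], [0.585, 0.811, -0.0], [0.003, -0.003, -1.0]]
wrist_force: [0.0, 1.0, 0.0]
width: 0.0398
finger_force: 0.0
```

Call:
{"op": "carry_out", "data": {"increments": [{"x": 0, "y": 0, "z": 0, "twist": 0.12, "fingers": 40}, {"x": 0, "y": 0, "z": 0, "twist": 0.12, "fingers": 40}, {"x": 0, "y": 0, "z": 0, "twist": 0.12, "fingers": 40}, {"x": 0, "y": 0, "z": 0, "twist": 0.12, "fingers": 40}, {"x": 0, "y": 0, "z": 20, "twist": 0.12, "fingers": 40}, {"x": 0, "y": 0, "z": 20, "twist": 0.12, "fingers": 40}, {"x": 0, "y": 0, "z": 20, "twist": 0.12, "fingers": 40}, {"x": 0, "y": 0, "z": 20, "twist": 0, "fingers": 40}, {"x": 0, "y": 0, "z": 10, "twist": 0, "fingers": 40}, {"x": 0, "y": 0, "z": 0, "twist": 0, "fingers": 40}, {"x": 0, "y": 0, "z": 0, "twist": 0, "fingers": 40}]}}

```text
time_s: 13.32
eef_pos: [0.6147, -0.0404, 0.1261]
tool_rot: [[-0.112, 0.994, -0.003], [0.994, 0.112, -0.001], [-0.0, -0.003, -1.0]]
wrist_force: [0.8, -0.5, -0.4]
width: 0.0401
finger_force: 0.0
```

```bash
python3 - <<'E'
from h import *
rel([.615,-.0405,.048],6.0)
w=imaging.capture("wrist"); save(w,"w7.png"); K,R,t=cam(w)
d=cut_out("handle",w); print([(round(x["score"],2),np.round(x["rect"]).tolist()) for x in d])
e=env.get_state()["eef_pos"]; print(proj(w,[[.615,-.0405,.05],[e[0],e[1],.05]]))
E
```

```text
t 13.32 eef [ 0.6147 -0.0404  0.1261] yaw 6.43 w 0.0401 F [ 0.8 -0.5 -0.4] | twist rad 0.0075 | shift after twist [-0.1  0.5 78.1] | before twist [-0.1  0.5 78.1]
[(0.64, [314.0, 3.0, 102.0, 341.0])]
[[319.79125203 206.77019303]
 [321.84438296 207.16599505]]
```

View pics/w7.png

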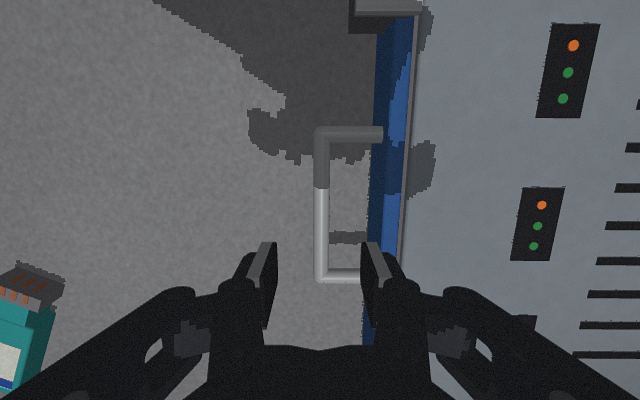

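The bar sits at column 321, rows 130–278, midway between the fingers and parallel to the pads. I go down, close and pull.

Call:
{"op": "carry_out", "data": {"increments": [{"x": 0, "y": 0, "z": 25, "twist": 0.005, "fingers": 40}, {"x": 0, "y": 0, "z": 25, "twist": 0, "fingers": 40}, {"x": 0, "y": 0, "z": 20, "twist": 0, "fingers": 40}, {"x": 0, "y": 0, "z": 8, "twist": 0, "fingers": 40}, {"x": 0, "y": 0, "z": 0, "twist": 0, "fingers": 40}, {"x": 0, "y": 0, "z": 0, "twist": 0, "fingers": 5}, {"x": 0, "y": 0, "z": 0, "twist": 0, "fingers": 5}, {"x": 0, "y": 0, "z": 0, "twist": 0, "fingers": 5}, {"x": 0, "y": 0, "z": 0, "twist": 0, "fingers": 5}, {"x": 0, "y": 0, "z": 0, "twist": 0, "fingers": 5}], "grip_force": 70}}

```text
time_s: 14.25
eef_pos: [0.6166, -0.0403, 0.0505]
tool_rot: [[-0.107, 0.994, 0.002], [0.994, 0.107, 0.0], [0.0, 0.002, -1.0]]
wrist_force: [0.5, -0.5, 0.7]
width: 0.0048
finger_force: 0.0
```

Call:
{"op": "carry_out", "data": {"increments": [{"x": 0, "y": -4, "z": 0, "twist": 0, "fingers": 5}, {"x": 0, "y": -8, "z": 0, "twist": 0, "fingers": 5}, {"x": 0, "y": -12, "z": 0, "twist": 0, "fingers": 5}, {"x": 0, "y": -12, "z": 0, "twist": 0, "fingers": 5}, {"x": 0, "y": -12, "z": 0, "twist": 0, "fingers": 5}, {"x": 0, "y": -12, "z": 0, "twist": 0, "fingers": 5}]}}

```text
time_s: 14.75
eef_pos: [0.5545, -0.0469, 0.0493]
tool_rot: [[-0.107, 0.994, -0.001], [0.994, 0.107, 0.0], [0.0, -0.001, -1.0]]
wrist_force: [-1.0, -0.6, 0.1]
width: 0.0049
finger_force: 0.0
```

Call:
{"op": "carry_out", "data": {"increments": [{"x": 0, "y": -12, "z": 0, "twist": 0, "fingers": 5}, {"x": 0, "y": -12, "z": 0, "twist": 0, "fingers": 5}, {"x": 0, "y": -12, "z": 0, "twist": 0, "fingers": 5}, {"x": 0, "y": -12, "z": 0, "twist": 0, "fingers": 5}, {"x": 0, "y": -12, "z": 0, "twist": 0, "fingers": 5}, {"x": 0, "y": -12, "z": 0, "twist": 0, "fingers": 5}, {"x": 0, "y": -12, "z": 0, "twist": 0, "fingers": 5}, {"x": 0, "y": -8, "z": 0, "twist": 0, "fingers": 5}, {"x": 0, "y": 0, "z": 0, "twist": 0, "fingers": 5}]}}

```text
time_s: 15.5
eef_pos: [0.4615, -0.0568, 0.0489]
tool_rot: [[-0.106, 0.994, -0.003], [0.994, 0.106, 0.001], [0.001, -0.003, -1.0]]
wrist_force: [-0.5, 0.1, 0.1]
width: 0.0051
finger_force: 0.0
```

The grip closed on nothing: width 5 mm and no force. I'll look.

```bash
python3 - <<'E'
from h import *
rel([.615,-.0405,.048],6.0)
q=imaging.capture("side"); t=imaging.capture("top"); np.save("q8.npy",q,allow_pickle=True);np.save("t8.npy",t,allow_pickle=True)
a=cv2.resize(q["img"][120:270,150:370,::-1],None,fx=3.6,fy=3.6,interpolation=cv2.INTER_CUBIC); cv2.imwrite("pics/s8.png",a)
print(proj(q,[[.615,-.0405,.05],[.6101,.0145,.05],[.62,-.095,.05]]))
E
```

```text
t 15.5 eef [ 0.4615 -0.0568  0.0489] yaw 6.06 w 0.0051 F [-0.5  0.1  0.1] | twist rad 0.0011 | shift after twist [  0.2 154.4   0.5] | before twist [  0.  154.4   0.5]
[[297.26453528 203.27644161]
 [296.19051601 214.98271414]
 [298.20092961 192.48057904]]
```

View pics/s8.png

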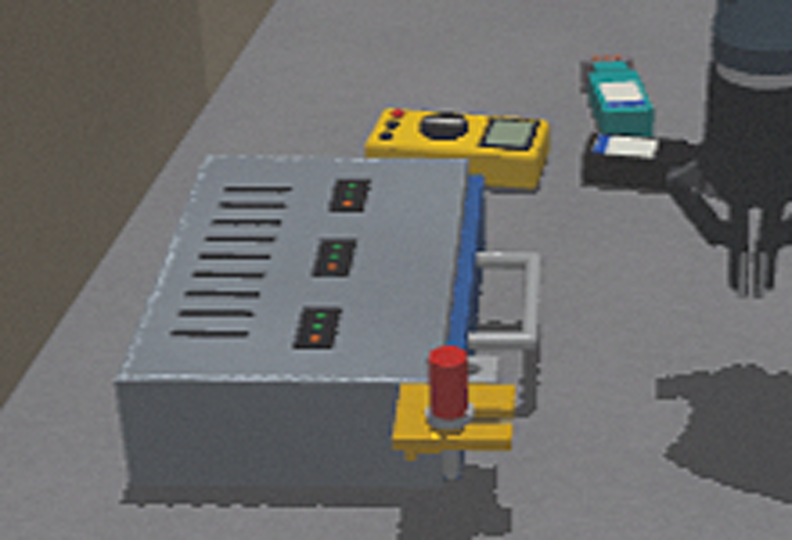

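```bash
python3 - <<'E'
from h import *
q=np.load("q8.npy",allow_pickle=True).item()
for z in (0,.032,.049,.1): print(z,(proj(q,[[.4615,-.0568,z]])-[150,120])*3.6)
w=imaging.capture("wrist"); e=np.array(env.get_state()["eef_pos"]); print(e,proj(w,[e,e-[0,0,.017]]))
cv2.imwrite("pics/w8.png",w["img"][150:,150:500,::-1])
E
```

```text
0 [[742.14065096 360.40157929]]
0.032 [[744.51809991 323.39233389]]
0.049 [[745.80521817 303.35603583]]
0.1 [[749.7708873  241.62330245]]
[ 0.46532059 -0.05644341  0.04964871] [[320.85172141 247.81821252]
 [320.61906881 235.75214454]]
```

View pics/w8.png

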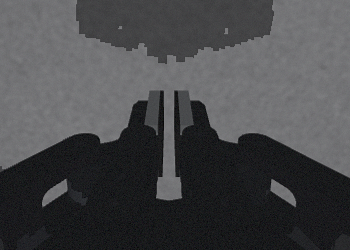

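The bar is where I measured it, at px (298,203). The finger tips, though, show higher in the side view than their stated length implies. I'll touch the bare bench gently to calibrate.

Call:
{"op": "carry_out", "data": {"increments": [{"x": 0, "y": 0, "z": 10, "twist": 0, "fingers": 5}, {"x": 0, "y": 0, "z": 10, "twist": 0, "fingers": 5}, {"x": 0, "y": 0, "z": 4, "twist": 0, "fingers": 5}, {"x": 0, "y": 0, "z": 0, "twist": 0, "fingers": 5}, {"x": 0, "y": 0, "z": 0, "twist": 0, "fingers": 5}], "grip_force": 50}}

```text
time_s: 16.07
eef_pos: [0.464, -0.0567, 0.0245]
tool_rot: [[-0.107, 0.994, -0.002], [0.994, 0.107, -0.001], [-0.0, -0.002, -1.0]]
wrist_force: [-0.2, 0.2, 0.3]
width: 0.0051
finger_force: 0.0
```

```bash
python3 - <<'E'
from h import *
rel()
q=imaging.capture("side"); e=np.array(env.get_state()["eef_pos"])
o=proj(q,[[*e[:2],z] for z in (0,.008,e[2])]); print(o)
cv2.imwrite("pics/s9.png",cv2.resize(q["img"][140:250,300:410,::-1],None,fx=5,fy=5,interpolation=cv2.INTER_CUBIC))
print((o-[300,140])*5)
E
```

```text
t 16.07 eef [ 0.464  -0.0567  0.0245] yaw 6.13 w 0.0051 F [-0.2  0.2  0.3] | twist rad 0.0 | shift after twist [0. 0. 0.] | before twist [0. 0. 0.]
[[355.02477821 220.03109717]
 [355.18488037 217.48486799]
 [355.52729456 212.03918875]]
[[275.12389105 400.15548587]
 [275.92440185 387.42433995]
 [277.63647281 360.19594377]]
```

View pics/s9.png

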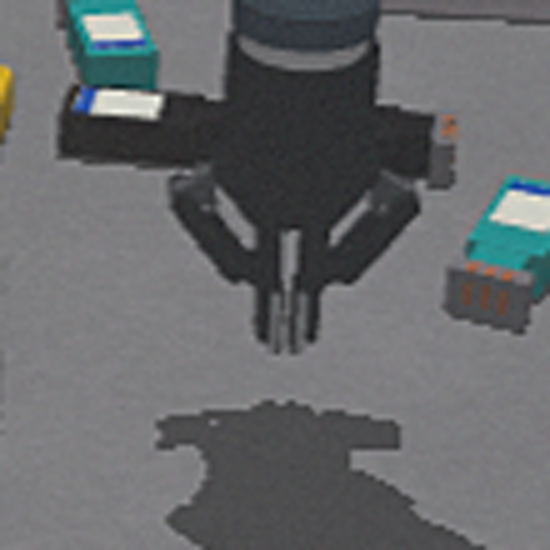

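The tips are still about 23–25 mm above the bench. I'll lower in small steps until there is contact.

Call:
{"op": "carry_out", "data": {"increments": [{"x": 0, "y": 0, "z": 5, "twist": 0, "fingers": 5}, {"x": 0, "y": 0, "z": 5, "twist": 0, "fingers": 5}, {"x": 0, "y": 0, "z": 0, "twist": 0, "fingers": 5}]}}

```text
time_s: 16.37
eef_pos: [0.4639, -0.0565, 0.0146]
tool_rot: [[-0.107, 0.994, -0.001], [0.994, 0.107, -0.0], [0.0, -0.001, -1.0]]
wrist_force: [-1.3, -0.0, -0.1]
width: 0.0048
finger_force: 0.0
```

Call:
{"op": "carry_out", "data": {"increments": [{"x": 0, "y": 0, "z": 3, "twist": 0, "fingers": 5}, {"x": 0, "y": 0, "z": 2, "twist": 0, "fingers": 5}, {"x": 0, "y": 0, "z": 0, "twist": 0, "fingers": 5}]}}

```text
time_s: 16.62
eef_pos: [0.4643, -0.0565, 0.01]
tool_rot: [[-0.107, 0.994, -0.001], [0.994, 0.107, -0.0], [0.0, -0.001, -1.0]]
wrist_force: [-0.2, 1.0, -0.4]
width: 0.0053
finger_force: 0.0
```

Call:
{"op": "carry_out", "data": {"increments": [{"x": 0, "y": 0, "z": 2, "twist": 0, "fingers": 5}, {"x": 0, "y": 0, "z": 2, "twist": 0, "fingers": 5}, {"x": 0, "y": 0, "z": 0, "twist": 0, "fingers": 5}]}}

```text
time_s: 16.87
eef_pos: [0.4644, -0.0565, 0.0061]
tool_rot: [[-0.107, 0.994, -0.0], [0.994, 0.107, 0.0], [0.0, -0.0, -1.0]]
wrist_force: [0.0, -0.3, -0.1]
width: 0.0052
finger_force: 0.0
```

Call:
{"op": "carry_out", "data": {"increments": [{"x": 0, "y": 0, "z": 2, "twist": 0, "fingers": 5}, {"x": 0, "y": 0, "z": 1, "twist": 0, "fingers": 5}, {"x": 0, "y": 0, "z": 0, "twist": 0, "fingers": 5}]}}

```text
time_s: 17.12
eef_pos: [0.4644, -0.0565, 0.0032]
tool_rot: [[-0.107, 0.994, -0.0], [0.994, 0.107, -0.0], [0.0, -0.0, -1.0]]
wrist_force: [-0.0, 0.4, 0.4]
width: 0.0051
finger_force: 0.0
```

Call:
{"op": "carry_out", "data": {"increments": [{"x": 0, "y": 0, "z": 1, "twist": 0, "fingers": 5}, {"x": 0, "y": 0, "z": 1, "twist": 0, "fingers": 5}, {"x": 0, "y": 0, "z": 0, "twist": 0, "fingers": 5}]}}

```text
time_s: 17.37
eef_pos: [0.4645, -0.0566, 0.0012]
tool_rot: [[-0.107, 0.994, -0.0], [0.994, 0.107, -0.0], [0.0, -0.0, -1.0]]
wrist_force: [0.5, 1.0, -0.2]
width: 0.0048
finger_force: 0.0
```

Call:
{"op": "carry_out", "data": {"increments": [{"x": 0, "y": 0, "z": 1, "twist": 0, "fingers": 5}, {"x": 0, "y": 0, "z": 1, "twist": 0, "fingers": 5}, {"x": 0, "y": 0, "z": 0, "twist": 0, "fingers": 5}]}}

```text
time_s: 17.62
eef_pos: [0.4644, -0.0565, -0.0008]
tool_rot: [[-0.107, 0.994, -0.0], [0.994, 0.107, -0.0], [0.0, -0.0, -1.0]]
wrist_force: [0.6, -0.4, -0.7]
width: 0.005
finger_force: 0.0
```

Call:
{"op": "carry_out", "data": {"increments": [{"x": 0, "y": 0, "z": 1, "twist": 0, "fingers": 5}, {"x": 0, "y": 0, "z": 1, "twist": 0, "fingers": 5}, {"x": 0, "y": 0, "z": 0, "twist": 0, "fingers": 5}]}}

```text
time_s: 17.87
eef_pos: [0.4644, -0.0566, -0.0028]
tool_rot: [[-0.107, 0.994, -0.0], [0.994, 0.107, -0.0], [0.0, -0.0, -1.0]]
wrist_force: [0.2, 1.2, 0.3]
width: 0.0051
finger_force: 0.0
```

Call:
{"op": "carry_out", "data": {"increments": [{"x": 0, "y": 0, "z": 1, "twist": 0, "fingers": 5}, {"x": 0, "y": 0, "z": 1, "twist": 0, "fingers": 5}, {"x": 0, "y": 0, "z": 0, "twist": 0, "fingers": 5}]}}

```text
time_s: 18.12
eef_pos: [0.4644, -0.0566, -0.0048]
tool_rot: [[-0.107, 0.994, -0.0], [0.994, 0.107, -0.0], [-0.0, -0.0, -1.0]]
wrist_force: [0.0, -0.4, -0.2]
width: 0.0046
finger_force: 0.0
```

Call:
{"op": "carry_out", "data": {"increments": [{"x": 0, "y": 0, "z": 1, "twist": 0, "fingers": 5}, {"x": 0, "y": 0, "z": 0, "twist": 0, "fingers": 5}, {"x": 0, "y": 0, "z": 0, "twist": 0, "fingers": 5}]}}

```text
time_s: 18.37
eef_pos: [0.4645, -0.0566, -0.0057]
tool_rot: [[-0.107, 0.994, -0.0], [0.994, 0.107, -0.0], [-0.0, -0.0, -1.0]]
wrist_force: [-0.7, 0.8, 0.4]
width: 0.0048
finger_force: 0.0
```

Call:
{"op": "carry_out", "data": {"increments": [{"x": 0, "y": 0, "z": 1, "twist": 0, "fingers": 5}, {"x": 0, "y": 0, "z": 0, "twist": 0, "fingers": 5}, {"x": 0, "y": 0, "z": 0, "twist": 0, "fingers": 5}]}}

```text
time_s: 18.62
eef_pos: [0.4645, -0.0566, -0.0067]
tool_rot: [[-0.107, 0.994, -0.0], [0.994, 0.107, -0.0], [-0.0, -0.0, -1.0]]
wrist_force: [0.8, 0.2, -0.4]
width: 0.0048
finger_force: 0.0
```

Call:
{"op": "carry_out", "data": {"increments": [{"x": 0, "y": 0, "z": 1, "twist": 0, "fingers": 5}, {"x": 0, "y": 0, "z": 0, "twist": 0, "fingers": 5}, {"x": 0, "y": 0, "z": 0, "twist": 0, "fingers": 5}]}}

```text
time_s: 18.87
eef_pos: [0.4645, -0.0566, -0.0077]
tool_rot: [[-0.107, 0.994, -0.0], [0.994, 0.107, -0.0], [0.0, -0.0, -1.0]]
wrist_force: [0.3, 1.2, 0.4]
width: 0.0049
finger_force: 0.0
```

Call:
{"op": "carry_out", "data": {"increments": [{"x": 0, "y": 0, "z": 1, "twist": 0, "fingers": 5}, {"x": 0, "y": 0, "z": 0, "twist": 0, "fingers": 5}, {"x": 0, "y": 0, "z": 0, "twist": 0, "fingers": 5}]}}

```text
time_s: 19.12
eef_pos: [0.4645, -0.0566, -0.0087]
tool_rot: [[-0.107, 0.994, -0.0], [0.994, 0.107, -0.0], [0.0, -0.0, -1.0]]
wrist_force: [-0.2, 1.0, 0.1]
width: 0.0049
finger_force: 0.0
```

Call:
{"op": "carry_out", "data": {"increments": [{"x": 0, "y": 0, "z": 1, "twist": 0, "fingers": 5}, {"x": 0, "y": 0, "z": 0, "twist": 0, "fingers": 5}, {"x": 0, "y": 0, "z": 0, "twist": 0, "fingers": 5}]}}

```text
time_s: 19.37
eef_pos: [0.4648, -0.0566, -0.0096]
tool_rot: [[-0.107, 0.994, 0.0], [0.994, 0.107, 0.0], [-0.0, 0.0, -1.0]]
wrist_force: [-0.4, -0.3, 1.0]
width: 0.0047
finger_force: 0.5
```

Call:
{"op": "carry_out", "data": {"increments": [{"x": 0, "y": 0, "z": 1, "twist": 0, "fingers": 5}, {"x": 0, "y": 0, "z": 0, "twist": 0, "fingers": 5}, {"x": 0, "y": 0, "z": 0, "twist": 0, "fingers": 5}]}}

```text
time_s: 19.62
eef_pos: [0.4648, -0.0565, -0.0096]
tool_rot: [[-0.106, 0.994, -0.0], [0.994, 0.106, 0.001], [0.001, -0.0, -1.0]]
wrist_force: [-3.6, -0.1, 11.7]
width: 0.0051
finger_force: 5.7
```

Contact is at a reported z of −9.5 mm, so the tips are 9.5 mm above the reported TCP. I carry this offset from here on, and for the handle the reported z must be about 0.021.

Call:
{"op": "carry_out", "data": {"increments": [{"x": 0, "y": 0, "z": -25, "twist": 0, "fingers": 40}, {"x": 0, "y": 0, "z": -38, "twist": 0, "fingers": 40}, {"x": 0, "y": 0, "z": -38, "twist": 0, "fingers": 40}, {"x": 0, "y": 37, "z": 0, "twist": 0, "fingers": 40}, {"x": 0, "y": 37, "z": 0, "twist": 0, "fingers": 40}, {"x": 0, "y": 37, "z": 0, "twist": 0, "fingers": 40}, {"x": 0, "y": 37, "z": 0, "twist": 0, "fingers": 40}, {"x": 0, "y": 2, "z": 0, "twist": 0, "fingers": 40}, {"x": 0, "y": 0, "z": 0, "twist": 0, "fingers": 40}, {"x": 0, "y": 0, "z": 0, "twist": 0, "fingers": 40}]}}

```text
time_s: 20.45
eef_pos: [0.6126, -0.0409, 0.0895]
tool_rot: [[-0.107, 0.994, -0.002], [0.994, 0.107, -0.001], [-0.0, -0.002, -1.0]]
wrist_force: [-0.0, 0.7, -1.2]
width: 0.0397
finger_force: 0.0
```

```bash
python3 - <<'E'
from h import *
rel([.615,-.0405,.021],6.0)
w=imaging.capture("wrist"); im=w["img"].astype(int)
e=np.array(env.get_state()["eef_pos"]); print(proj(w,[[.615,-.0405,.05],[e[0],e[1],.05]]))
for r in (150,180,200): 
    g=im[r,280:360].sum(1)/3; b=np.nonzero(g>150)[0]+280; print(r,b.min() if len(b) else None,b.max() if len(b) else None)
E
```

```text
t 20.45 eef [ 0.6126 -0.0409  0.0895] yaw 6.13 w 0.0397 F [-0.   0.7 -1.2] | twist rad 0.0022 | shift after twist [ 0.2  2.6 68.5] | before twist [ 0.2  2.6 68.5]
[[323.2044192  222.37943805]
 [318.22402971 222.93698985]]
150 None None
180 None None
200 None None
```

Call:
{"op": "carry_out", "data": {"increments": [{"x": 0, "y": 1.5, "z": 24, "twist": 0, "fingers": 40}, {"x": 0, "y": 0, "z": 24, "twist": 0, "fingers": 40}, {"x": 0, "y": 0, "z": 16, "twist": 0, "fingers": 40}, {"x": 0, "y": 0, "z": 4.5, "twist": 0, "fingers": 40}, {"x": 0, "y": 0, "z": 0, "twist": 0, "fingers": 5}, {"x": 0, "y": 0, "z": 0, "twist": 0, "fingers": 5}, {"x": 0, "y": 0, "z": 0, "twist": 0, "fingers": 5}, {"x": 0, "y": 0, "z": 0, "twist": 0, "fingers": 5}, {"x": 0, "y": 0, "z": 0, "twist": 0, "fingers": 5}], "grip_force": 70}}

```text
time_s: 21.25
eef_pos: [0.6165, -0.0408, 0.0232]
tool_rot: [[-0.107, 0.994, 0.003], [0.994, 0.107, -0.0], [-0.001, 0.003, -1.0]]
wrist_force: [1.3, 0.2, -0.0]
width: 0.0095
finger_force: 68.5
```

Call:
{"op": "carry_out", "data": {"increments": [{"x": 0, "y": -4, "z": 0, "twist": 0, "fingers": 5}, {"x": 0, "y": -8, "z": 0, "twist": 0, "fingers": 5}, {"x": 0, "y": -10, "z": 0, "twist": 0, "fingers": 5}, {"x": 0, "y": -10, "z": 0, "twist": 0, "fingers": 5}, {"x": 0, "y": -10, "z": 0, "twist": 0, "fingers": 5}, {"x": 0, "y": -10, "z": 0, "twist": 0, "fingers": 5}]}}

```text
time_s: 21.75
eef_pos: [0.5709, -0.0459, 0.0232]
tool_rot: [[-0.108, 0.994, 0.016], [0.994, 0.108, -0.003], [-0.004, 0.016, -1.0]]
wrist_force: [13.0, -1.1, -14.2]
width: 0.0094
finger_force: 68.7
```

Call:
{"op": "carry_out", "data": {"increments": [{"x": 0, "y": -12, "z": 0, "twist": 0, "fingers": 5}, {"x": 0, "y": -12, "z": 0, "twist": 0, "fingers": 5}, {"x": 0, "y": -12, "z": 0, "twist": 0, "fingers": 5}, {"x": 0, "y": -12, "z": 0, "twist": 0, "fingers": 5}, {"x": 0, "y": -12, "z": 0, "twist": 0, "fingers": 5}, {"x": 0, "y": -12, "z": 0, "twist": 0, "fingers": 5}, {"x": 0, "y": -12, "z": 0, "twist": 0, "fingers": 5}, {"x": 0, "y": -8, "z": 0, "twist": 0, "fingers": 5}, {"x": 0, "y": 0, "z": 0, "twist": 0, "fingers": 5}]}}

```text
time_s: 22.5
eef_pos: [0.4763, -0.0561, 0.0232]
tool_rot: [[-0.107, 0.994, 0.01], [0.994, 0.107, -0.001], [-0.003, 0.01, -1.0]]
wrist_force: [7.7, -0.6, -9.1]
width: 0.0094
finger_force: 69.3
```

Call:
{"op": "carry_out", "data": {"increments": [{"x": 0, "y": -5, "z": 0, "twist": 0, "fingers": 5}, {"x": 0, "y": -4, "z": 0, "twist": 0, "fingers": 5}, {"x": 0, "y": -3, "z": 0, "twist": 0, "fingers": 5}, {"x": 0, "y": 0, "z": 0, "twist": 0, "fingers": 5}]}}

```text
time_s: 22.83
eef_pos: [0.4662, -0.0572, 0.0232]
tool_rot: [[-0.107, 0.994, 0.013], [0.994, 0.107, -0.002], [-0.004, 0.013, -1.0]]
wrist_force: [10.3, -0.8, -13.8]
width: 0.0096
finger_force: 69.3
```

Call:
{"op": "carry_out", "data": {"increments": [{"x": 0, "y": -4, "z": 0, "twist": 0, "fingers": 5}, {"x": 0, "y": -4, "z": 0, "twist": 0, "fingers": 5}, {"x": 0, "y": -3, "z": 0, "twist": 0, "fingers": 5}, {"x": 0, "y": 0, "z": 0, "twist": 0, "fingers": 5}]}}

```text
time_s: 23.17
eef_pos: [0.4553, -0.0584, 0.0232]
tool_rot: [[-0.107, 0.994, 0.013], [0.994, 0.107, -0.002], [-0.004, 0.013, -1.0]]
wrist_force: [10.1, -0.2, -13.5]
width: 0.0093
finger_force: 69.3
```

Call:
{"op": "carry_out", "data": {"increments": [{"x": 0, "y": -3, "z": 0, "twist": 0, "fingers": 5}, {"x": 0, "y": -2, "z": 0, "twist": 0, "fingers": 5}, {"x": 0, "y": 0, "z": 0, "twist": 0, "fingers": 5}, {"x": 0, "y": 0, "z": 0, "twist": 0, "fingers": 5}]}}

```text
time_s: 23.5
eef_pos: [0.4527, -0.0587, 0.0232]
tool_rot: [[-0.108, 0.994, 0.017], [0.994, 0.108, -0.003], [-0.005, 0.017, -1.0]]
wrist_force: [14.8, -1.2, -20.4]
width: 0.0093
finger_force: 68.7
```

Call:
{"op": "carry_out", "data": {"increments": [{"x": 0, "y": -3, "z": 0, "twist": 0, "fingers": 5}, {"x": 0, "y": 0, "z": 0, "twist": 0, "fingers": 5}, {"x": 0, "y": 0, "z": 0, "twist": 0, "fingers": 5}]}}

```text
time_s: 23.75
eef_pos: [0.4528, -0.0588, 0.0233]
tool_rot: [[-0.108, 0.994, 0.024], [0.994, 0.109, -0.005], [-0.007, 0.023, -1.0]]
wrist_force: [22.2, -0.0, -31.4]
width: 0.0095
finger_force: 68.4
```

Call:
{"op": "carry_out", "data": {"increments": [{"x": 0, "y": 2, "z": 0, "twist": 0, "fingers": 30}, {"x": 0, "y": 2, "z": 0, "twist": 0, "fingers": 40}, {"x": 0, "y": 0, "z": 0, "twist": 0, "fingers": 40}, {"x": 0, "y": 0, "z": 0, "twist": 0, "fingers": 40}, {"x": 0, "y": 0, "z": 0, "twist": 0, "fingers": 40}, {"x": 0, "y": 0, "z": -30, "twist": 0, "fingers": 40}, {"x": 0, "y": 0, "z": -38, "twist": 0, "fingers": 40}, {"x": 0, "y": 0, "z": -38, "twist": 0, "fingers": 40}, {"x": 0, "y": 0, "z": -30, "twist": 0, "fingers": 40}, {"x": 0, "y": 0, "z": 0, "twist": 0, "fingers": 60}, {"x": 0, "y": 0, "z": 0, "twist": 0, "fingers": 60}]}}

```text
time_s: 24.67
eef_pos: [0.4465, -0.0585, 0.1597]
tool_rot: [[-0.107, 0.994, 0.005], [0.994, 0.107, 0.003], [0.002, 0.005, -1.0]]
wrist_force: [-0.3, -0.4, -0.6]
width: 0.0599
finger_force: 0.0
```

```bash
python3 - <<'E'
from h import *
rel()
t=imaging.capture("top"); np.save("t10.npy",t,allow_pickle=True); s=imaging.capture("side"); np.save("s10.npy",s,allow_pickle=True)
for n,p in (("top",t),("side",s)):
    for q in ["pack0_c"]: print(n,q,[(round(x["score"],2),np.round(x["rect"]).tolist()) for x in cut_out(q,p)])
o=np.array([.669,-.035]);a=np.radians(6.2);X=np.array([np.cos(a),np.sin(a)]);Y=np.array([-X[1],X[0]])
for k in (1,0,-1): print("bay",o+X*(-.06)+Y*.092*k)
cv2.imwrite("pics/t10.png",cv2.resize(t["img"][70:280,150:470,::-1],None,fx=2.5,fy=2.5,interpolation=cv2.INTER_CUBIC))
E
```

```text
t 24.67 eef [ 0.4465 -0.0585  0.1597] yaw 6.12 w 0.0599 F [-0.3 -0.4 -0.6] | twist rad 0.0 | shift after twist [0. 0. 0.] | before twist [0. 0. 0.]
top pack0_c [(0.67, [400.0, 216.0, 18.0, 37.0])]
side pack0_c [(0.84, [349.0, 160.0, 41.0, 17.0])]
bay [0.599415   0.04998193]
bay [ 0.60935094 -0.04147996]
bay [ 0.61928688 -0.13294185]
```

View pics/t10.png

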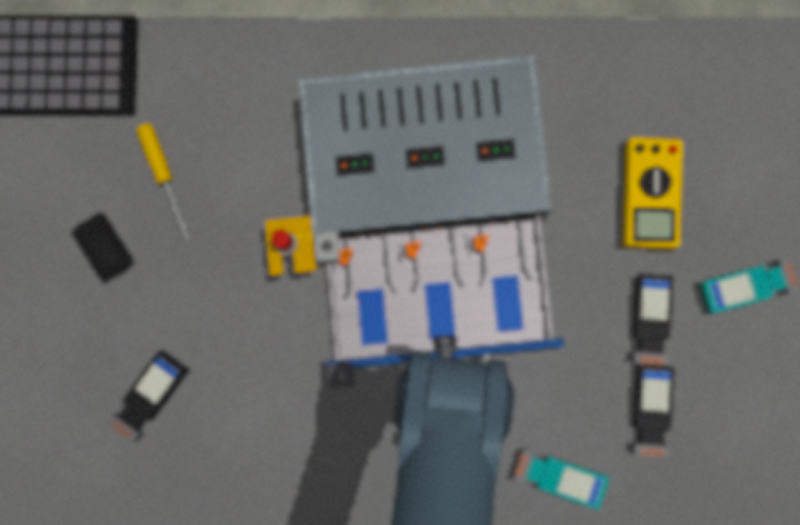

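The drawer is fully out and its three bays show at crop (370,315), (440,310) and (508,303), with orange catches at (345,257), (412,250) and (480,243). The black packs are at (150,390), (652,315) and (652,410), and all have their copper ends toward the robot. My picture budget is now spent, so I continue by numbers only.

Call:
{"op": "carry_out", "data": {"increments": [{"x": 0, "y": 25, "z": -30, "twist": 0, "fingers": 60}, {"x": 0, "y": 25, "z": -30, "twist": 0, "fingers": 60}, {"x": 0, "y": 25, "z": -30, "twist": 0, "fingers": 60}, {"x": 0, "y": 25, "z": -30, "twist": 0, "fingers": 60}, {"x": 0, "y": 20, "z": 0, "twist": 0, "fingers": 60}, {"x": 0, "y": 0, "z": 0, "twist": 0, "fingers": 60}, {"x": 0, "y": 0, "z": 0, "twist": 0, "fingers": 60}, {"x": 0, "y": 0, "z": 0, "twist": 0, "fingers": 60}]}}

```text
time_s: 25.53
eef_pos: [0.5626, -0.0463, 0.2754]
tool_rot: [[-0.106, 0.994, -0.005], [0.994, 0.106, -0.001], [-0.001, -0.005, -1.0]]
wrist_force: [0.1, -0.0, 0.4]
width: 0.0598
finger_force: 0.0
```

```bash
cat > drawer.py <<'E'
from h import *
rel()
w=imaging.capture("wrist"); np.save("w11.npy",w,allow_pickle=True)
hsv=cv2.cvtColor(w["img"],cv2.COLOR_RGB2HSV); H,S,V=[hsv[...,i].astype(int) for i in range(3)]
o=np.array([.669,-.035]);a=np.radians(6.2);Rz=np.array([[np.cos(a),np.sin(a)],[-np.sin(a),np.cos(a)]])
for nm,m,z in (("orange",(H>5)&(H<18)&(S>150)&(V>80),.03),("blue",(H>100)&(H<125)&(S>130)&(V>40),.01),("copper?",(H>5)&(H<18)&(S>60)&(S<=150)&(V>60),.02)):
    n,l,st,c=cv2.connectedComponentsWithStats(m.astype(np.uint8))
    for i in range(1,n):
        if st[i,4]>40:
            X=unproj(w,[c[i]],z)[0,:2]; 
            r=cv2.minAreaRect(np.argwhere(l==i)[:,::-1].astype(np.float32)); co=unproj(w,cv2.boxPoints(r),z)[:,:2]
            print(nm,st[i].tolist(),"world",X.round(4),"st",(Rz@(X-o)).round(4),"corners st",((co-o)@Rz.T).round(3).tolist())
E
python3 drawer.py
```

```text
t 25.53 eef [ 0.5626 -0.0463  0.2754] yaw 6.09 w 0.0598 F [ 0.1 -0.   0.4] | twist rad 0.0 | shift after twist [0. 0. 0.] | before twist [0. 0. 0.]
orange [379, 59, 21, 19, 292] world [0.6314 0.0807] st [-0.0248  0.1191] corners st [[-0.039, 0.128], [-0.016, 0.128], [-0.015, 0.108], [-0.038, 0.108]]
orange [376, 141, 19, 17, 218] world [ 0.6416 -0.0109] st [-0.0246  0.0269] corners st [[-0.038, 0.035], [-0.016, 0.035], [-0.015, 0.015], [-0.037, 0.015]]
orange [372, 212, 19, 16, 210] world [ 0.6512 -0.1027] st [-0.025  -0.0654] corners st [[-0.039, -0.057], [-0.016, -0.057], [-0.014, -0.077], [-0.038, -0.077]]
blue [253, 26, 27, 270, 3889] world [ 0.4927 -0.0477] st [-0.1766  0.0064] corners st [[-0.186, 0.167], [-0.165, 0.168], [-0.166, -0.191], [-0.193, -0.192]]
blue [288, 79, 61, 31, 1840] world [0.5502 0.044 ] st [-0.1095  0.0914] corners st [[-0.146, 0.109], [-0.072, 0.108], [-0.072, 0.073], [-0.147, 0.073]]
blue [290, 155, 58, 27, 1518] world [ 0.5603 -0.0489] st [-0.1095 -0.0021] corners st [[-0.146, 0.015], [-0.072, 0.015], [-0.071, -0.019], [-0.147, -0.019]]
blue [292, 223, 54, 24, 1296] world [ 0.5708 -0.1419] st [-0.1092 -0.0957] corners st [[-0.146, -0.079], [-0.072, -0.079], [-0.072, -0.113], [-0.147, -0.113]]
blue [124, 289, 12, 8, 51] world [ 0.3005 -0.2636] st [-0.391  -0.1875] corners st [[-0.4, -0.19], [-0.395, -0.181], [-0.381, -0.188], [-0.386, -0.197]]
```

```bash
python3 -c "
from h import *
rel([.444,.334,.2],57.5)
t=np.load('t10.npy',allow_pickle=True).item()
print(unproj(t,np.array([[152,388],[652,315],[652,410]])/2.5+[150,70],.028).round(3))"
```

```text
t 25.58 eef [ 0.5624 -0.0464  0.2756] yaw 6.07 w 0.06 F [-0.6 -0.5 -0.4] | twist rad -0.8976 | shift after twist [303.9 257.4  76. ] | before twist [390.8 -77.1  76. ]
[[ 0.448  0.335  0.028]
 [ 0.553 -0.333  0.028]
 [ 0.426 -0.332  0.028]]
```

Call:
{"op": "carry_out", "data": {"increments": [{"x": 0, "y": 0, "z": 0, "twist": -0.112, "fingers": 70}, {"x": 0, "y": 0, "z": 0, "twist": -0.112, "fingers": 70}, {"x": 0, "y": 0, "z": 0, "twist": -0.112, "fingers": 70}, {"x": 0, "y": 0, "z": 0, "twist": -0.112, "fingers": 70}, {"x": 0, "y": 0, "z": 0, "twist": -0.112, "fingers": 70}, {"x": 0, "y": 0, "z": 0, "twist": -0.112, "fingers": 70}, {"x": 0, "y": 0, "z": 0, "twist": -0.112, "fingers": 70}, {"x": 0, "y": 0, "z": 0, "twist": -0.112, "fingers": 70}]}}

```text
time_s: 26.25
eef_pos: [0.5626, -0.0463, 0.2766]
tool_rot: [[-0.846, 0.534, -0.003], [0.534, 0.846, 0.001], [0.003, -0.001, -1.0]]
wrist_force: [0.2, -0.4, -0.4]
width: 0.0703
finger_force: 0.0
```

Call:
{"op": "carry_out", "data": {"increments": [{"x": 27.6, "y": 23.4, "z": 6.9, "twist": 0, "fingers": 70}, {"x": 27.6, "y": 23.4, "z": 6.9, "twist": 0, "fingers": 70}, {"x": 27.6, "y": 23.4, "z": 6.9, "twist": 0, "fingers": 70}, {"x": 27.6, "y": 23.4, "z": 6.9, "twist": 0, "fingers": 70}, {"x": 27.6, "y": 23.4, "z": 6.9, "twist": 0, "fingers": 70}, {"x": 27.6, "y": 23.4, "z": 6.9, "twist": 0, "fingers": 70}, {"x": 27.6, "y": 23.4, "z": 6.9, "twist": 0, "fingers": 70}, {"x": 27.6, "y": 23.4, "z": 6.9, "twist": 0, "fingers": 70}, {"x": 27.6, "y": 23.4, "z": 6.9, "twist": 0, "fingers": 70}, {"x": 27.6, "y": 23.4, "z": 6.9, "twist": 0, "fingers": 70}, {"x": 27.6, "y": 23.4, "z": 6.9, "twist": 0, "fingers": 70}, {"x": 0, "y": 0, "z": 0, "twist": 0, "fingers": 70}]}}

```text
time_s: 27.25
eef_pos: [0.4399, 0.3424, 0.1994]
tool_rot: [[-0.85, 0.527, -0.006], [0.527, 0.85, 0.002], [0.006, -0.002, -1.0]]
wrist_force: [-0.0, 1.3, 0.2]
width: 0.0705
finger_force: 0.0
```

```bash
cat > pack.py <<'E'
import sys
from h import *
from scipy.optimize import minimize
x0=float(sys.argv[1]);y0=float(sys.argv[2]);a0=float(sys.argv[3]); cam_name=sys.argv[4] if len(sys.argv)>4 else "wrist"
rel()
w=imaging.capture(cam_name); d=cut_out("pack0_c",w); q=proj(w,[[x0,y0,.014]])[0]
print("expect px",q.round(0),[(round(x["score"],2),np.round(x["rect"]).tolist()) for x in d])
best=[x for x in d if np.hypot(*(np.array(x["rect"][:2])+np.array(x["rect"][2:])/2-q))<90]
hsv=cv2.cvtColor(w["img"],cv2.COLOR_RGB2HSV)
if not best: sys.exit("no pack near")
m=best[0]["mask"].astype(np.uint8)
B=np.array([[i*.06,j*.023,k*.028] for i in(-1,1) for j in(-1,1) for k in(0,1)])
def draw(p):
    c,s=np.cos(p[2]),np.sin(p[2]); X=B@np.array([[c,s,0],[-s,c,0],[0,0,1]])+[p[0],p[1],0]
    h=cv2.convexHull(np.float32(proj(w,X)*16)).astype(np.int32); o=np.zeros((400,640),np.uint8); cv2.fillConvexPoly(o,h,1,shift=4); return o
def cost(p): o=draw(p); return -(o&m).sum()/max(1,(o|m).sum())
r=None
for da in (-10,0,10):
    for k in range(2):
        s0=np.array([x0,y0,np.radians(a0+da)]) if k==0 else r1.x
        r1=minimize(cost,s0,method="Nelder-Mead",options=dict(initial_simplex=np.array([s0,s0+[.01,0,0],s0+[0,.01,0],s0+[0,0,.12]]),xatol=1e-4,fatol=1e-4))
    if r is None or r1.fun<r.fun: r=r1
x,y,a=r.x; print("pack",np.round([x,y],4),"angle",np.degrees(a).round(2),"IoU",round(-r.fun,3))
# which end: copper pixels / blue stripe along axis; turquoise?
big=draw(r.x); H,S,V=[hsv[...,i].astype(int) for i in range(3)]
for nm,mm in (("copper",(H<20)&(S>70)&(V>60)),("blue",(H>105)&(H<130)&(S>90)),("turq",(H>80)&(H<=100)&(S>90))):
    v,u=np.nonzero(mm&(big>0)); 
    if len(u): P=unproj(w,np.c_[u,v],.02)[:,:2]-[x,y]; print(nm,len(u),"along axis mm",(1000*(P@[np.cos(a),np.sin(a)]).mean()).round(1))
yaw=np.degrees(a)-90
rel([x,y,float(sys.argv[5]) if len(sys.argv)>5 else .003],yaw)
E
python3 pack.py .444 .334 147.5
```

```text
t 27.25 eef [0.4399 0.3424 0.1994] yaw 58.21 w 0.0705 F [-0.   1.3  0.2] | twist rad 0.0 | shift after twist [0. 0. 0.] | before twist [0. 0. 0.]
expect px [315. 187.] [(0.64, [96.0, 364.0, 85.0, 34.0])]no pack near
```

```bash
cat > seg.py <<'E'
import sys
from h import *
n=sys.argv[1]; w=imaging.capture(n); np.save("seg.npy",w,allow_pickle=True)
hsv=cv2.cvtColor(w["img"],cv2.COLOR_RGB2HSV); H,S,V=[hsv[...,i].astype(int) for i in range(3)]
print("pack",[(round(x["score"],2),np.round(x["rect"]).tolist()) for x in cut_out("pack0_c",w)])
for nm,m in (("dark",V<50),("white",(V>150)&(S<50)),("blue",(H>105)&(H<130)&(S>90)&(V>60)),("copper",(H<20)&(S>70)&(V>60)),("turq",(H>80)&(H<=100)&(S>90)&(V>60))):
    k,l,st,c=cv2.connectedComponentsWithStats(m.astype(np.uint8))
    for i in range(1,k):
        if st[i,4]>(60 if n=="wrist" else 12): print(nm,st[i].tolist(),c[i].round(0).tolist(),unproj(w,[c[i]],.025)[0,:2].round(3).tolist())
E
python3 seg.py wrist
```

```text
pack []
dark [304, 128, 48, 100, 2373] [328.0, 168.0] [0.437, 0.349]
dark [0, 248, 640, 152, 50337] [331.0, 348.0] [0.627, 0.236]
white [310, 173, 34, 39, 1223] [326.0, 192.0] [0.458, 0.334]
white [133, 367, 47, 33, 687] [155.0, 387.0] [0.559, 0.014]
blue [309, 211, 33, 10, 287] [325.0, 216.0] [0.479, 0.319]
blue [153, 362, 26, 28, 324] [168.0, 373.0] [0.55, 0.043]
```

```bash
python3 - <<'E'
s=open("pack.py").read()
s=s.replace('''d=cut_out("pack0_c",w); q=''','''q=''')
i=s.index('print("expect px"'); j=s.index('B=np.array')
s=s[:i]+'''hsv=cv2.cvtColor(w["img"],cv2.COLOR_RGB2HSV); H,S,V=[hsv[...,i].astype(int) for i in range(3)]
roi=np.zeros((400,640),np.uint8); cv2.circle(roi,tuple(int(v) for v in q),110,1,-1)
if cam_name=="wrist": roi[238:]=0
m=(((V<50)|((V>150)&(S<50))|((H>105)&(H<130)&(S>90)))&(roi>0)).astype(np.uint8)
m=cv2.morphologyEx(m,cv2.MORPH_CLOSE,np.ones((5,5),np.uint8)); n,l,st,c=cv2.connectedComponentsWithStats(m)
k=min((i for i in range(1,n) if st[i,4]>(600 if cam_name=="wrist" else 60)),key=lambda i:np.hypot(*(c[i]-q))); m=(l==k).astype(np.uint8); print("expect",q.round(0),"blob",st[k].tolist())
'''+s[j:]
s=s.replace('B=np.array([[i*.06,j*.023,k*.028] for i in(-1,1) for j in(-1,1) for k in(0,1)])','B0=np.array([[i,j*.023,k*.028] for i in(0,1) for j in(-1,1) for k in(0,1)])')
s=s.replace("X=B@","B=B0.copy(); B[:,0]=-.06+B[:,0]*p[3]; X=B@")
s=s.replace("np.radians(a0+da)])","np.radians(a0+da),.108])").replace("np.array([s0,s0+[.01,0,0],s0+[0,.01,0],s0+[0,0,.12]])","np.array([s0,s0+[.01,0,0,0],s0+[0,.01,0,0],s0+[0,0,.12,0],s0+[0,0,0,-.012]])")
s=s.replace("x,y,a=r.x;","x,y,a,L=r.x;").replace('"IoU",','"L",round(L,4),"IoU",')
s=s.replace("big=draw(r.x)","big=draw([x,y,a,.12])")
open("pack.py","w").write(s)
E
python3 pack.py .444 .334 147.5
```

```text
t 27.45 eef [0.4469 0.3323 0.2014] yaw 57.37 w 0.0701 F [-0.1 -0.6  1. ] | twist rad 0.0 | shift after twist [0. 0. 0.] | before twist [0. 0. 0.]
expect [320. 175.] blob [305, 124, 47, 101, 4078]
pack [0.4465 0.2749] angle 160.14 L 0.0966 IoU -0.0
t 27.5 eef [0.4475 0.332  0.2018] yaw 57.29 w 0.0702 F [0.5 0.3 0.4] | twist rad -0.2243 | shift after twist [-18.4 -53.7 198.8] | before twist [-29.8 -48.3 198.8]pack.py:17: RuntimeWarning: overflow encountered in scalar negative
  def cost(p): o=draw(p); return -(o&m).sum()/max(1,(o|m).sum())
```

```bash
sed -i 's/return -(o&m).sum()/return -float((o\&m).sum())/' pack.py; python3 pack.py .444 .334 147.5
```

```text
t 27.5 eef [0.4475 0.332  0.2018] yaw 57.29 w 0.0702 F [0.5 0.3 0.4] | twist rad 0.0 | shift after twist [0. 0. 0.] | before twist [0. 0. 0.]
expect [320. 175.] blob [305, 123, 47, 101, 4086]
pack [0.4396 0.3468] angle 144.51 L 0.1026 IoU 0.907
copper 161 along axis mm 54.7
blue 301 along axis mm -45.1
turq 14 along axis mm 16.4
t 27.55 eef [0.4478 0.332  0.202 ] yaw 57.26 w 0.0698 F [0.5 0.7 0.1] | twist rad 0.048 | shift after twist [ 15.4   7.4 199. ] | before twist [ 15.    8.2 199. ]
```

Call:
{"op": "carry_out", "data": {"increments": [{"x": 0, "y": 0, "z": 0, "twist": 0.048, "fingers": 70}, {"x": 7.7, "y": 3.7, "z": 25, "twist": 0, "fingers": 70}, {"x": 7.7, "y": 3.7, "z": 30, "twist": 0, "fingers": 70}, {"x": 0, "y": 0, "z": 35, "twist": 0, "fingers": 70}, {"x": 0, "y": 0, "z": 35, "twist": 0, "fingers": 70}, {"x": 0, "y": 0, "z": 30, "twist": 0, "fingers": 70}, {"x": 0, "y": 0, "z": 25, "twist": 0, "fingers": 70}, {"x": 0, "y": 0, "z": 15, "twist": 0, "fingers": 70}, {"x": 0, "y": 0, "z": 0, "twist": 0, "fingers": 70}, {"x": 0, "y": 0, "z": 4, "twist": 0, "fingers": 70}, {"x": 0, "y": 0, "z": 0, "twist": 0, "fingers": 70}]}}

```text
time_s: 28.47
eef_pos: [0.4399, 0.349, 0.0038]
tool_rot: [[-0.815, 0.579, 0.001], [0.579, 0.815, 0.001], [-0.001, 0.001, -1.0]]
wrist_force: [-0.0, -0.4, 0.5]
width: 0.07
finger_force: 0.0
```

Call:
{"op": "carry_out", "data": {"increments": [{"x": 0, "y": 0, "z": 0, "twist": 0, "fingers": 35}, {"x": 0, "y": 0, "z": 0, "twist": 0, "fingers": 35}, {"x": 0, "y": 0, "z": 0, "twist": 0, "fingers": 35}, {"x": 0, "y": 0, "z": 0, "twist": 0, "fingers": 35}, {"x": 0, "y": 0, "z": 0, "twist": 0, "fingers": 35}, {"x": 0, "y": 0, "z": 0, "twist": 0, "fingers": 35}], "grip_force": 40}}

```text
time_s: 28.97
eef_pos: [0.4399, 0.3502, 0.0048]
tool_rot: [[-0.816, 0.578, 0.002], [0.578, 0.816, 0.002], [-0.0, 0.003, -1.0]]
wrist_force: [-1.6, -1.5, 6.6]
width: 0.0448
finger_force: 43.2
```

Call:
{"op": "carry_out", "data": {"increments": [{"x": 0, "y": 0, "z": -10, "twist": 0, "fingers": 35}, {"x": 0, "y": 0, "z": -20, "twist": 0, "fingers": 35}, {"x": 0, "y": 0, "z": -30, "twist": 0, "fingers": 35}, {"x": 0, "y": 0, "z": -35, "twist": 0, "fingers": 35}, {"x": 0, "y": 0, "z": -35, "twist": 0, "fingers": 35}, {"x": 0, "y": 0, "z": -25, "twist": 0, "fingers": 35}, {"x": -20, "y": -13, "z": 0, "twist": 0, "fingers": 35}, {"x": -30, "y": -19.4, "z": 0, "twist": 0, "fingers": 35}, {"x": -30, "y": -19.4, "z": 0, "twist": 0, "fingers": 35}, {"x": -30, "y": -19.4, "z": 0, "twist": 0, "fingers": 35}, {"x": -30, "y": -19.4, "z": 0, "twist": 0, "fingers": 35}, {"x": -30, "y": -19.4, "z": 0, "twist": 0, "fingers": 35}]}}

```text
time_s: 29.97
eef_pos: [0.5135, 0.1598, 0.1581]
tool_rot: [[-0.817, 0.577, -0.001], [0.577, 0.817, 0.0], [0.001, -0.0, -1.0]]
wrist_force: [1.0, 0.5, -2.4]
width: 0.045
finger_force: 42.3
```

Call:
{"op": "carry_out", "data": {"increments": [{"x": -30, "y": -19.4, "z": 0, "twist": 0, "fingers": 35}, {"x": -30, "y": -19.4, "z": 0, "twist": 0, "fingers": 35}, {"x": -26, "y": -16.8, "z": 0, "twist": 0, "fingers": 35}, {"x": -20, "y": -12.9, "z": 0, "twist": 0, "fingers": 35}, {"x": 0, "y": 0, "z": 0, "twist": 0.117, "fingers": 35}, {"x": 0, "y": 0, "z": 0, "twist": 0.12, "fingers": 35}, {"x": 0, "y": 0, "z": 0, "twist": 0.12, "fingers": 35}, {"x": 0, "y": 0, "z": 0, "twist": 0.12, "fingers": 35}, {"x": 0, "y": 0, "z": 0, "twist": 0.12, "fingers": 35}, {"x": 0, "y": 0, "z": 0, "twist": 0.12, "fingers": 35}, {"x": 0, "y": 0, "z": 0, "twist": 0.12, "fingers": 35}, {"x": 0, "y": 0, "z": 0, "twist": 0.12, "fingers": 35}]}}

```text
time_s: 30.97
eef_pos: [0.56, 0.0445, 0.1579]
tool_rot: [[0.008, 1.0, -0.001], [1.0, -0.008, 0.001], [0.001, -0.001, -1.0]]
wrist_force: [0.3, -0.2, -1.5]
width: 0.0446
finger_force: 42.3
```

Call:
{"op": "carry_out", "data": {"increments": [{"x": 0, "y": 0, "z": 0, "twist": 0.12, "fingers": 35}, {"x": 0, "y": 0, "z": 0, "twist": 0.12, "fingers": 35}, {"x": 0, "y": 0, "z": 0, "twist": 0.12, "fingers": 35}, {"x": 0, "y": 0, "z": 0, "twist": 0.12, "fingers": 35}, {"x": 0, "y": 0, "z": 0, "twist": 0.12, "fingers": 35}, {"x": 0, "y": 0, "z": 0, "twist": 0.12, "fingers": 35}, {"x": 0, "y": 0, "z": 0, "twist": 0.12, "fingers": 35}, {"x": 0, "y": 0, "z": 0, "twist": 0.12, "fingers": 35}, {"x": 0, "y": 0, "z": 0, "twist": 0.12, "fingers": 35}, {"x": 0, "y": 0, "z": 0, "twist": 0.12, "fingers": 35}, {"x": 0, "y": 0, "z": 0, "twist": 0.12, "fingers": 35}, {"x": 0, "y": 0, "z": 0, "twist": 0.12, "fingers": 35}]}}

```text
time_s: 31.97
eef_pos: [0.56, 0.0448, 0.1579]
tool_rot: [[0.992, 0.123, -0.001], [0.123, -0.992, 0.001], [-0.001, -0.001, -1.0]]
wrist_force: [0.7, 0.6, -2.8]
width: 0.0447
finger_force: 42.3
```

```bash
cat > held.py <<'E'
# held pack: copper/terminal-end pose and catches/blue patches in the wrist view
from h import *
import sys
rel([float(sys.argv[1]),float(sys.argv[2]),.1],-83.8)
w=imaging.capture("wrist"); np.save("held.npy",w,allow_pickle=True)
hsv=cv2.cvtColor(w["img"],cv2.COLOR_RGB2HSV); H,S,V=[hsv[...,i].astype(int) for i in range(3)]
o=np.array([.669,-.035]);a=np.radians(6.2);Rz=np.array([[np.cos(a),np.sin(a)],[-np.sin(a),np.cos(a)]])
for nm,m,z in (("orange",(H>5)&(H<18)&(S>150)&(V>80),.032),("copper",(H<20)&(S>70)&(S<=150)&(V>60),.1),("blue",(H>100)&(H<125)&(S>130)&(V>40),.014)):
    n,l,st,c=cv2.connectedComponentsWithStats(m.astype(np.uint8))
    for i in range(1,n):
        if st[i,4]>40: X=unproj(w,[c[i]],z)[0,:2]; print(nm,st[i].tolist(),c[i].round(1).tolist(),"st",(Rz@(X-o)).round(4).tolist())
E
python3 held.py .5621 .0445
```

```text
t 31.97 eef [0.56   0.0448 0.1579] yaw -82.93 w 0.0447 F [ 0.7  0.6 -2.8] | twist rad 0.0152 | shift after twist [ 2.1  0.6 57.9] | before twist [ 2.1  0.7 57.9]
orange [276, 94, 24, 28, 466] [285.9, 104.7] st [-0.0254, 0.1187]
orange [384, 95, 28, 28, 513] [395.2, 106.7] st [-0.0256, 0.0272]
orange [490, 97, 34, 28, 655] [504.6, 108.7] st [-0.0258, -0.0645]
copper [524, 75, 18, 5, 46] [532.7, 76.7] st [-0.0082, -0.0407]
copper [547, 75, 19, 5, 48] [557.6, 77.0] st [-0.0082, -0.0561]
copper [288, 137, 15, 27, 340] [294.1, 150.2] st [-0.0555, 0.1069]
copper [313, 137, 13, 27, 311] [318.5, 150.5] st [-0.0555, 0.0908]
copper [335, 137, 16, 27, 313] [343.3, 150.5] st [-0.0552, 0.0746]
copper [460, 382, 8, 13, 42] [463.6, 388.1] st [-0.2465, -0.0306]
blue [393, 160, 45, 77, 2826] [414.7, 197.7] st [-0.1086, -0.0022]
blue [487, 162, 51, 76, 2848] [511.0, 199.2] st [-0.1086, -0.095]
blue [396, 253, 213, 41, 6480] [501.4, 273.4] st [-0.1875, -0.0991]
```

Call:
{"op": "carry_out", "data": {"increments": [{"x": 3.9, "y": 0.5, "z": 0, "twist": 0.015, "fingers": 35}, {"x": 0, "y": 0, "z": 20, "twist": 0, "fingers": 35}, {"x": 0, "y": 0, "z": 25, "twist": 0, "fingers": 35}, {"x": 0, "y": 0, "z": 25, "twist": 0, "fingers": 35}, {"x": 0, "y": 0, "z": 20, "twist": 0, "fingers": 35}, {"x": 0, "y": 0, "z": 15, "twist": 0, "fingers": 35}, {"x": 0, "y": 0, "z": 0, "twist": 0, "fingers": 35}, {"x": 0, "y": 0, "z": 0, "twist": 0, "fingers": 35}]}}

```text
time_s: 32.68
eef_pos: [0.5644, 0.0442, 0.0526]
tool_rot: [[0.993, 0.115, -0.001], [0.115, -0.993, -0.0], [-0.001, 0.0, -1.0]]
wrist_force: [-0.6, -0.8, -1.0]
width: 0.0449
finger_force: 42.3
```

```bash
python3 held.py .5638 .0448 | grep -v blue
```

```text
t 32.68 eef [0.5644 0.0442 0.0526] yaw -83.42 w 0.0449 F [-0.6 -0.8 -1. ] | twist rad 0.0066 | shift after twist [ -0.6  -0.7 -47.4] | before twist [ -0.6  -0.7 -47.4]
orange [243, 90, 42, 45, 1361] [261.5, 108.0] st [-0.0253, 0.1192]
orange [417, 91, 49, 46, 1521] [438.0, 109.5] st [-0.0254, 0.0271]
orange [584, 92, 56, 46, 1902] [611.3, 112.4] st [-0.0263, -0.0637]
copper [292, 52, 10, 10, 81] [296.3, 56.2] st [-0.0111, 0.0963]
copper [332, 52, 10, 10, 80] [336.5, 56.1] st [-0.0111, 0.0841]
copper [468, 54, 24, 9, 118] [479.9, 57.6] st [-0.0112, 0.0404]
copper [505, 54, 28, 9, 133] [519.8, 57.9] st [-0.0112, 0.0282]
copper [313, 137, 12, 27, 317] [318.5, 150.1] st [-0.0394, 0.0894]
copper [288, 142, 13, 22, 278] [293.8, 152.7] st [-0.0403, 0.0974]
copper [337, 142, 14, 22, 268] [343.4, 152.4] st [-0.0401, 0.0812]
```

```bash
python3 - <<'E'
from h import *
w=np.load("held.npy",allow_pickle=True).item()
o=np.array([.669,-.035]);a=np.radians(6.2);Rz=np.array([[np.cos(a),np.sin(a)],[-np.sin(a),np.cos(a)]])
st=lambda uv,z:(Rz@(unproj(w,[uv],z)[0,:2]-o)).round(4)
for z in (.02,.03,.035,.04,.045): print(z,st([316.4,56.2],z),st([499.85,57.8],z))
for z in (.07,.077): print("held",z,st([318.5,151],z))
for z in (.03,.035): print("catch",z,st([261.5,108],z),st([438,109.5],z),st([611.3,112.4],z))
K,R,t=cam(w); print(-R.T@t)
E
```

```text
0.02 [0.0017 0.0907] [ 0.0015 -0.0075]
0.03 [0.0001 0.0907] [-0.0001 -0.0023]
0.035 [-0.0007  0.0906] [-0.0009  0.0003]
0.04 [-0.0015  0.0906] [-0.0017  0.0029]
0.045 [-0.0023  0.0906] [-0.0025  0.0056]
held 0.07 [-0.0431  0.0893]
held 0.077 [-0.0423  0.0893]
catch 0.03 [-0.0252  0.1195] [-0.0254  0.0264] [-0.0263 -0.0655]
catch 0.035 [-0.0253  0.1186] [-0.0255  0.0282] [-0.0264 -0.0611]
[0.63152488 0.05086212 0.20527713]
```

Call:
{"op": "carry_out", "data": {"increments": [{"x": 0, "y": -1.8, "z": 0, "twist": 0.0066, "fingers": 35}, {"x": 0, "y": 0, "z": 10, "twist": 0, "fingers": 35}, {"x": 0, "y": 0, "z": 10, "twist": 0, "fingers": 35}, {"x": 0, "y": 0, "z": 5, "twist": 0, "fingers": 35}, {"x": 0, "y": 0, "z": 0, "twist": 0, "fingers": 35}, {"x": 0, "y": 0, "z": 0, "twist": 0, "fingers": 35}]}}

```text
time_s: 33.23
eef_pos: [0.5639, 0.0459, 0.0273]
tool_rot: [[0.994, 0.107, -0.002], [0.107, -0.994, -0.0], [-0.002, 0.0, -1.0]]
wrist_force: [0.4, -1.2, -2.4]
width: 0.0449
finger_force: 42.3
```

Call:
{"op": "carry_out", "data": {"increments": [{"x": 0, "y": 0, "z": 2, "twist": 0, "fingers": 35}, {"x": 0, "y": 0, "z": 0, "twist": 0, "fingers": 35}]}}

```text
time_s: 33.4
eef_pos: [0.5647, 0.046, 0.0259]
tool_rot: [[0.994, 0.107, 0.0], [0.107, -0.994, -0.0], [0.0, 0.0, -1.0]]
wrist_force: [0.1, -0.6, -2.2]
width: 0.045
finger_force: 42.3
```

Call:
{"op": "carry_out", "data": {"increments": [{"x": 0, "y": 0, "z": 2, "twist": 0, "fingers": 35}, {"x": 0, "y": 0, "z": 0, "twist": 0, "fingers": 35}]}}

```text
time_s: 33.57
eef_pos: [0.5646, 0.046, 0.0239]
tool_rot: [[0.994, 0.107, -0.0], [0.107, -0.994, 0.0], [-0.0, -0.0, -1.0]]
wrist_force: [-0.4, 0.2, -2.6]
width: 0.0451
finger_force: 42.3
```

Call:
{"op": "carry_out", "data": {"increments": [{"x": 0, "y": 0, "z": 2, "twist": 0, "fingers": 35}, {"x": 0, "y": 0, "z": 0, "twist": 0, "fingers": 35}]}}

```text
time_s: 33.73
eef_pos: [0.5645, 0.0461, 0.0218]
tool_rot: [[0.994, 0.107, -0.0], [0.107, -0.994, 0.0], [-0.0, -0.0, -1.0]]
wrist_force: [-0.5, -0.5, -2.5]
width: 0.0447
finger_force: 42.3
```

Call:
{"op": "carry_out", "data": {"increments": [{"x": 0, "y": 0, "z": 2, "twist": 0, "fingers": 35}, {"x": 0, "y": 0, "z": 0, "twist": 0, "fingers": 35}]}}

```text
time_s: 33.9
eef_pos: [0.5649, 0.0461, 0.0208]
tool_rot: [[0.994, 0.107, -0.0], [0.107, -0.994, 0.001], [-0.0, -0.001, -1.0]]
wrist_force: [-2.4, -0.1, 3.8]
width: 0.0444
finger_force: 43.0
```

Call:
{"op": "carry_out", "data": {"increments": [{"x": 0, "y": 0, "z": 1.5, "twist": 0, "fingers": 35}, {"x": 0, "y": 0, "z": 0, "twist": 0, "fingers": 35}]}}

```text
time_s: 34.07
eef_pos: [0.5649, 0.046, 0.0207]
tool_rot: [[0.994, 0.107, -0.001], [0.107, -0.994, 0.002], [-0.001, -0.002, -1.0]]
wrist_force: [-5.4, 1.1, 14.5]
width: 0.0449
finger_force: 44.2
```

Call:
{"op": "carry_out", "data": {"increments": [{"x": 0, "y": 0, "z": 1.5, "twist": 0, "fingers": 35}, {"x": 0, "y": 0, "z": 0, "twist": 0, "fingers": 35}]}}

```text
time_s: 34.23
eef_pos: [0.5649, 0.0461, 0.0207]
tool_rot: [[0.994, 0.107, -0.002], [0.107, -0.994, 0.004], [-0.002, -0.004, -1.0]]
wrist_force: [-10.2, 1.7, 24.6]
width: 0.0449
finger_force: 45.2
```

Call:
{"op": "carry_out", "data": {"increments": [{"x": 0, "y": 0, "z": -3, "twist": 0, "fingers": 35}, {"x": 2, "y": 0, "z": 0, "twist": 0, "fingers": 35}, {"x": 3, "y": 0, "z": 0, "twist": 0, "fingers": 35}, {"x": 3, "y": 0, "z": 0, "twist": 0, "fingers": 35}, {"x": 2, "y": 0, "z": 0, "twist": 0, "fingers": 35}, {"x": 0, "y": 0, "z": 0, "twist": 0, "fingers": 35}]}}

```text
time_s: 34.73
eef_pos: [0.5743, 0.0464, 0.0208]
tool_rot: [[0.994, 0.107, -0.002], [0.107, -0.994, 0.0], [-0.002, -0.0, -1.0]]
wrist_force: [-5.1, -0.8, 9.1]
width: 0.045
finger_force: 43.6
```

Call:
{"op": "carry_out", "data": {"increments": [{"x": 3, "y": 0, "z": 0, "twist": 0, "fingers": 35}, {"x": 3, "y": 0, "z": 0, "twist": 0, "fingers": 35}, {"x": 0, "y": 0, "z": 0, "twist": 0, "fingers": 35}]}}

```text
time_s: 34.98
eef_pos: [0.5798, 0.0462, 0.0208]
tool_rot: [[0.994, 0.106, -0.003], [0.106, -0.994, -0.001], [-0.003, 0.0, -1.0]]
wrist_force: [-5.1, -1.2, 10.6]
width: 0.045
finger_force: 43.7
```

Call:
{"op": "carry_out", "data": {"increments": [{"x": 3, "y": 0, "z": 0, "twist": 0, "fingers": 35}, {"x": 3, "y": 0, "z": 0, "twist": 0, "fingers": 35}, {"x": 0, "y": 0, "z": 0, "twist": 0, "fingers": 35}]}}

```text
time_s: 35.23
eef_pos: [0.5857, 0.0468, 0.0208]
tool_rot: [[0.994, 0.106, -0.003], [0.106, -0.994, -0.001], [-0.003, 0.0, -1.0]]
wrist_force: [-5.7, -1.4, 10.7]
width: 0.0447
finger_force: 43.7
```

Call:
{"op": "carry_out", "data": {"increments": [{"x": 3, "y": 0, "z": 0, "twist": 0, "fingers": 35}, {"x": 3, "y": 0, "z": 0, "twist": 0, "fingers": 35}, {"x": 0, "y": 0, "z": 0, "twist": 0, "fingers": 35}]}}

```text
time_s: 35.48
eef_pos: [0.5922, 0.0475, 0.0208]
tool_rot: [[0.994, 0.106, -0.002], [0.106, -0.994, -0.001], [-0.002, 0.001, -1.0]]
wrist_force: [-5.1, -1.5, 8.8]
width: 0.045
finger_force: 43.6
```

Call:
{"op": "carry_out", "data": {"increments": [{"x": 2, "y": 0, "z": -0.7, "twist": 0, "fingers": 35}, {"x": 3, "y": 0, "z": 0, "twist": 0, "fingers": 35}, {"x": 0, "y": 0, "z": 0, "twist": 0, "fingers": 35}]}}

```text
time_s: 35.73
eef_pos: [0.5978, 0.0482, 0.0208]
tool_rot: [[0.994, 0.106, 0.0], [0.106, -0.994, -0.002], [-0.0, 0.002, -1.0]]
wrist_force: [-2.4, -2.9, 4.0]
width: 0.0448
finger_force: 43.0
```

Call:
{"op": "carry_out", "data": {"increments": [{"x": 1.5, "y": 0, "z": 0, "twist": 0, "fingers": 35}, {"x": 1.5, "y": 0, "z": 0, "twist": 0, "fingers": 35}, {"x": 0, "y": 0, "z": 0, "twist": 0, "fingers": 35}]}}

```text
time_s: 35.98
eef_pos: [0.6007, 0.0489, 0.0208]
tool_rot: [[0.994, 0.106, 0.0], [0.106, -0.994, -0.001], [0.0, 0.001, -1.0]]
wrist_force: [-1.8, -2.0, 3.0]
width: 0.0451
finger_force: 43.0
```

Call:
{"op": "carry_out", "data": {"increments": [{"x": 1, "y": 0, "z": 0, "twist": 0, "fingers": 35}, {"x": 0, "y": 0, "z": 0, "twist": 0, "fingers": 35}]}}

```text
time_s: 36.15
eef_pos: [0.6018, 0.0496, 0.0208]
tool_rot: [[0.994, 0.107, 0.001], [0.107, -0.994, -0.001], [0.001, 0.001, -1.0]]
wrist_force: [-2.0, -1.3, 4.2]
width: 0.0448
finger_force: 43.0
```

```bash
python3 held.py .6 .05
```

```text
t 36.15 eef [0.6018 0.0496 0.0208] yaw -83.86 w 0.0448 F [-2.  -1.3  4.2] | twist rad -0.001 | shift after twist [ -1.7  -0.5 -79.2] | before twist [ -1.7  -0.5 -79.2]
orange [234, 172, 48, 53, 1646] [253.8, 193.5] st [-0.0253, 0.1199]
orange [432, 172, 57, 52, 2059] [456.9, 193.0] st [-0.0252, 0.027]
orange [622, 172, 18, 45, 577] [632.6, 194.4] st [-0.026, -0.0535]
copper [288, 147, 13, 17, 220] [294.0, 155.0] st [0.0005, 0.096]
copper [313, 147, 13, 17, 206] [318.6, 154.8] st [0.0005, 0.0903]
copper [338, 147, 12, 17, 203] [343.5, 155.0] st [0.0005, 0.0846]
blue [452, 270, 69, 43, 1717] [490.7, 283.8] st [-0.0819, -0.0059]
blue [596, 270, 44, 113, 3435] [623.3, 333.5] st [-0.1147, -0.0883]
blue [484, 340, 17, 25, 192] [491.7, 351.7] st [-0.1272, -0.0129]
blue [441, 359, 23, 24, 283] [449.1, 374.5] st [-0.1438, 0.0107]
```

Call:
{"op": "carry_out", "data": {"increments": [{"x": 1, "y": 0, "z": 0, "twist": 0, "fingers": 35}, {"x": 0, "y": 0, "z": 0, "twist": 0, "fingers": 35}]}}

```text
time_s: 36.37
eef_pos: [0.6026, 0.05, 0.0208]
tool_rot: [[0.994, 0.107, 0.0], [0.107, -0.994, -0.0], [0.0, 0.0, -1.0]]
wrist_force: [-2.2, -1.6, 5.0]
width: 0.0449
finger_force: 43.1
```

Call:
{"op": "carry_out", "data": {"increments": [{"x": 1, "y": 0, "z": 0, "twist": 0, "fingers": 35}, {"x": 0, "y": 0, "z": 0, "twist": 0, "fingers": 35}]}}

```text
time_s: 36.53
eef_pos: [0.6032, 0.0502, 0.0208]
tool_rot: [[0.994, 0.107, -0.001], [0.107, -0.994, 0.0], [-0.001, -0.0, -1.0]]
wrist_force: [-2.7, -2.1, 5.4]
width: 0.0448
finger_force: 43.2
```

```bash
python3 held.py .6 .05 | grep -v blue
```

```text
t 36.53 eef [0.6032 0.0502 0.0208] yaw -83.85 w 0.0448 F [-2.7 -2.1  5.4] | twist rad -0.0009 | shift after twist [ -3.3  -0.1 -79.2] | before twist [ -3.3  -0.1 -79.2]
orange [235, 175, 48, 53, 1688] [255.5, 196.4] st [-0.0252, 0.1197]
orange [433, 175, 57, 53, 2067] [457.7, 196.2] st [-0.0252, 0.027]
orange [622, 175, 18, 45, 556] [632.8, 197.4] st [-0.0259, -0.0534]
copper [288, 152, 13, 12, 155] [294.0, 157.5] st [0.0015, 0.0964]
copper [313, 152, 12, 12, 141] [318.5, 157.4] st [0.0015, 0.0907]
copper [338, 152, 12, 13, 148] [343.5, 157.7] st [0.0014, 0.0849]
```

Call:
{"op": "carry_out", "data": {"increments": [{"x": 1, "y": 0, "z": 0, "twist": 0, "fingers": 35}, {"x": 0, "y": 0, "z": 0, "twist": 0, "fingers": 35}]}}

```text
time_s: 36.75
eef_pos: [0.6032, 0.0502, 0.0208]
tool_rot: [[0.994, 0.107, -0.003], [0.107, -0.994, 0.0], [-0.003, -0.001, -1.0]]
wrist_force: [-4.9, -1.5, 7.5]
width: 0.0449
finger_force: 43.4
```

Call:
{"op": "carry_out", "data": {"increments": [{"x": 1, "y": 0, "z": 0, "twist": 0, "fingers": 35}, {"x": 0, "y": 0, "z": 0, "twist": 0, "fingers": 35}]}}

```text
time_s: 36.92
eef_pos: [0.6032, 0.0502, 0.0208]
tool_rot: [[0.994, 0.107, -0.005], [0.107, -0.994, 0.001], [-0.005, -0.001, -1.0]]
wrist_force: [-6.5, -1.2, 10.3]
width: 0.0446
finger_force: 43.7
```

```bash
python3 held.py .6 .05 | grep -v blue
```

```text
t 36.92 eef [0.6032 0.0502 0.0208] yaw -83.85 w 0.0446 F [-6.5 -1.2 10.3] | twist rad -0.0009 | shift after twist [ -3.6  -0.2 -79.2] | before twist [ -3.6  -0.2 -79.2]
orange [235, 175, 48, 53, 1685] [255.4, 196.4] st [-0.0252, 0.1197]
orange [433, 175, 58, 53, 2077] [458.0, 196.2] st [-0.0252, 0.027]
orange [622, 175, 18, 45, 527] [633.1, 197.6] st [-0.0259, -0.0532]
copper [288, 153, 13, 12, 155] [294.0, 158.5] st [0.0016, 0.0963]
copper [313, 153, 12, 12, 142] [318.4, 158.4] st [0.0016, 0.0907]
copper [338, 153, 12, 12, 143] [343.5, 158.5] st [0.0016, 0.0849]
```

Pack 1 has stopped on the contact bar of bay0, and its catch reads back out, so it has clicked. I release and lift.

Call:
{"op": "carry_out", "data": {"increments": [{"x": -2, "y": 0, "z": -1, "twist": 0, "fingers": 35}, {"x": 0, "y": 0, "z": 0, "twist": 0, "fingers": 54}, {"x": 0, "y": 0, "z": 0, "twist": 0, "fingers": 54}, {"x": 0, "y": 0, "z": 0, "twist": 0, "fingers": 54}, {"x": 0, "y": 0, "z": 0, "twist": 0, "fingers": 54}, {"x": 0, "y": 0, "z": -5, "twist": 0, "fingers": 54}, {"x": 0, "y": 0, "z": -25, "twist": 0, "fingers": 54}, {"x": 0, "y": 0, "z": -40, "twist": 0, "fingers": 54}, {"x": 0, "y": 0, "z": -40, "twist": 0, "fingers": 54}, {"x": 0, "y": 0, "z": -40, "twist": 0, "fingers": 54}, {"x": 0, "y": 0, "z": -40, "twist": 0, "fingers": 54}, {"x": 0, "y": 0, "z": 0, "twist": 0, "fingers": 70}]}}

```text
time_s: 37.97
eef_pos: [0.6096, 0.0491, 0.2211]
tool_rot: [[0.994, 0.106, 0.016], [0.106, -0.994, 0.003], [0.016, -0.001, -1.0]]
wrist_force: [1.9, 0.1, 1.3]
width: 0.0649
finger_force: 0.0
```

```bash
python3 held.py .6 .05; python3 seg.py top | egrep "pack|white|blue|copper"
```

```text
t 37.97 eef [0.6096 0.0491 0.2211] yaw -83.91 w 0.0649 F [1.9 0.1 1.3] | twist rad -0.002 | shift after twist [-11.4  -1.8 120.9] | before twist [-11.4  -1.8 120.9]
orange [408, 27, 7, 8, 43] [410.8, 30.8] st [0.0986, -0.0012]
orange [519, 27, 8, 8, 48] [522.5, 30.6] st [0.0984, -0.11]
orange [296, 28, 7, 8, 44] [299.2, 31.2] st [0.0985, 0.1076]
orange [284, 150, 18, 21, 259] [291.1, 158.3] st [-0.0251, 0.1186]
orange [368, 150, 21, 21, 304] [376.5, 158.1] st [-0.0252, 0.0269]
orange [452, 150, 24, 21, 357] [462.1, 158.2] st [-0.0255, -0.0648]
blue [379, 198, 34, 59, 1571] [394.6, 223.6] st [-0.105, -0.0013]
blue [455, 198, 37, 60, 1785] [472.8, 226.8] st [-0.1092, -0.0947]
blue [608, 211, 32, 12, 241] [623.9, 216.7] st [-0.097, -0.2718]
blue [301, 230, 31, 8, 248] [316.0, 233.5] st [-0.1173, 0.0924]
blue [303, 244, 30, 14, 364] [317.5, 250.5] st [-0.1392, 0.0906]
blue [259, 268, 134, 35, 3668] [328.1, 286.5] st [-0.1879, 0.0775]
blue [434, 271, 114, 32, 2343] [491.6, 285.5] st [-0.1869, -0.1275]
blue [602, 315, 29, 10, 185] [615.9, 319.7] st [-0.2361, -0.2946]
pack [(0.64, [402.0, 2
[... 1232 characters left out ...]
 -1.073]
copper [1, 160, 14, 3, 15] [7.0, 161.0] [0.659, 1.049]
copper [0, 165, 69, 175, 6925] [36.0, 246.0] [0.372, 0.929]
copper [339, 164, 7, 7, 40] [342.0, 167.0] [0.649, -0.102]
copper [312, 166, 7, 8, 30] [315.0, 170.0] [0.639, -0.012]
copper [396, 210, 8, 3, 20] [399.0, 211.0] [0.502, -0.295]
copper [407, 250, 8, 2, 15] [411.0, 250.0] [0.372, -0.332]
copper [356, 252, 5, 8, 22] [358.0, 256.0] [0.352, -0.158]
copper [0, 324, 9, 9, 35] [3.0, 328.0] [0.097, 1.022]
copper [47, 341, 8, 6, 16] [51.0, 344.0] [0.048, 0.859]
copper [0, 351, 59, 49, 960] [36.0, 385.0] [-0.086, 0.9]
copper [12, 362, 19, 14, 52] [21.0, 368.0] [-0.033, 0.954]
copper [0, 373, 11, 6, 15] [6.0, 376.0] [-0.059, 1.004]
```

The far right pack has been knocked a few centimetres and now lies at about (0.557, −0.298). I go over it.

Call:
{"op": "carry_out", "data": {"increments": [{"x": -8.1, "y": 34, "z": 0, "twist": 0, "fingers": 70}, {"x": -8.1, "y": 34, "z": 0, "twist": 0, "fingers": 70}, {"x": -8.1, "y": 34, "z": 0, "twist": 0, "fingers": 70}, {"x": -8.1, "y": 34, "z": 0, "twist": 0, "fingers": 70}, {"x": -8.1, "y": 34, "z": 0, "twist": 0, "fingers": 70}, {"x": -8.1, "y": 34, "z": 0, "twist": 0, "fingers": 70}, {"x": -8.1, "y": 34, "z": 0, "twist": 0, "fingers": 70}, {"x": -8.1, "y": 34, "z": 0, "twist": 0, "fingers": 70}, {"x": -8.1, "y": 34, "z": 0, "twist": 0, "fingers": 70}, {"x": -8.1, "y": 34, "z": 20, "twist": 0, "fingers": 70}, {"x": 0, "y": 0, "z": 0, "twist": -0.119, "fingers": 70}, {"x": 0, "y": 0, "z": 0, "twist": -0.119, "fingers": 70}]}}

```text
time_s: 39.12
eef_pos: [0.5548, -0.2995, 0.1879]
tool_rot: [[0.942, 0.337, -0.007], [0.337, -0.942, 0.0], [-0.007, -0.003, -1.0]]
wrist_force: [0.6, 1.2, 0.4]
width: 0.0702
finger_force: 0.0
```

Call:
{"op": "carry_out", "data": {"increments": [{"x": 0, "y": 0, "z": 0, "twist": -0.119, "fingers": 70}, {"x": 0, "y": 0, "z": 0, "twist": -0.119, "fingers": 70}, {"x": 0, "y": 0, "z": 0, "twist": -0.119, "fingers": 70}, {"x": 0, "y": 0, "z": 0, "twist": -0.119, "fingers": 70}, {"x": 0, "y": 0, "z": 0, "twist": -0.119, "fingers": 70}, {"x": 0, "y": 0, "z": 0, "twist": -0.119, "fingers": 70}, {"x": 0, "y": 0, "z": 0, "twist": -0.119, "fingers": 70}, {"x": 0, "y": 0, "z": 0, "twist": -0.119, "fingers": 70}, {"x": 0, "y": 0, "z": 0, "twist": -0.119, "fingers": 70}, {"x": 0, "y": 0, "z": 0, "twist": -0.119, "fingers": 70}, {"x": 0, "y": 0, "z": 0, "twist": -0.119, "fingers": 70}, {"x": 0, "y": 0, "z": 0, "twist": -0.119, "fingers": 70}]}}

```text
time_s: 40.12
eef_pos: [0.5578, -0.2954, 0.189]
tool_rot: [[-0.207, 0.978, -0.004], [0.978, 0.207, 0.002], [0.003, -0.004, -1.0]]
wrist_force: [0.1, 0.0, -0.7]
width: 0.07
finger_force: 0.0
```

Call:
{"op": "carry_out", "data": {"increments": [{"x": 0, "y": 0, "z": 0, "twist": -0.119, "fingers": 70}, {"x": 0, "y": 0, "z": 0, "twist": -0.119, "fingers": 70}, {"x": 0, "y": 0, "z": 0, "twist": -0.119, "fingers": 70}, {"x": 0, "y": 0, "z": 0, "twist": -0.119, "fingers": 70}, {"x": 0, "y": 0, "z": 0, "twist": -0.119, "fingers": 70}, {"x": 0, "y": 0, "z": 0, "twist": -0.119, "fingers": 70}, {"x": 0, "y": 0, "z": 0, "twist": -0.119, "fingers": 70}, {"x": 0, "y": 0, "z": 0, "twist": -0.119, "fingers": 70}, {"x": 0, "y": 0, "z": 0, "twist": -0.119, "fingers": 70}, {"x": 0, "y": 0, "z": 0, "twist": -0.119, "fingers": 70}, {"x": 0, "y": 0, "z": 0, "twist": -0.119, "fingers": 70}, {"x": 0, "y": 0, "z": 0, "twist": 0, "fingers": 70}]}}

```text
time_s: 41.12
eef_pos: [0.5578, -0.2955, 0.1891]
tool_rot: [[-0.998, 0.057, -0.004], [0.057, 0.998, 0.002], [0.004, 0.002, -1.0]]
wrist_force: [0.0, 0.8, 0.9]
width: 0.0701
finger_force: 0.0
```

```bash
python3 pack.py .557 -.298 176.7; python3 -c "
from h import *
print(np.round(env.get_state()['joint_positions'],1))"
```

```text
t 41.12 eef [ 0.5578 -0.2955  0.1891] yaw 86.72 w 0.0701 F [0.  0.8 0.9] | twist rad 0.0 | shift after twist [0. 0. 0.] | before twist [0. 0. 0.]
expect [317. 181.] blob [295, 141, 46, 97, 3904]
pack [ 0.5538 -0.2971] angle 175.56 L 0.0973 IoU 0.875
copper 169 along axis mm 50.3
blue 293 along axis mm -52.3
turq 12 along axis mm 4.3
t 41.17 eef [ 0.5579 -0.2956  0.1893] yaw 86.47 w 0.0699 F [0.2 0.4 0.1] | twist rad 0.0159 | shift after twist [  3.3  -2.2 186.4] | before twist [  3.3  -2.1 186.4]
[  7.9  22.5  20.5  96.6  -8.7  62.7 117.5]
```

Call:
{"op": "carry_out", "data": {"increments": [{"x": -3.7, "y": -2.2, "z": 0, "twist": 0.012, "fingers": 70}, {"x": 0, "y": 0, "z": 25, "twist": 0, "fingers": 70}, {"x": 0, "y": 0, "z": 30, "twist": 0, "fingers": 70}, {"x": 0, "y": 0, "z": 35, "twist": 0, "fingers": 70}, {"x": 0, "y": 0, "z": 35, "twist": 0, "fingers": 70}, {"x": 0, "y": 0, "z": 30, "twist": 0, "fingers": 70}, {"x": 0, "y": 0, "z": 20, "twist": 0, "fingers": 70}, {"x": 0, "y": 0, "z": 10, "twist": 0, "fingers": 70}, {"x": 0, "y": 0, "z": 0, "twist": 0, "fingers": 70}, {"x": 0, "y": 0, "z": 0, "twist": 0, "fingers": 70}]}}

```text
time_s: 42.0
eef_pos: [0.563, -0.2991, 0.0066]
tool_rot: [[-0.997, 0.072, -0.0], [0.072, 0.997, -0.0], [0.0, -0.0, -1.0]]
wrist_force: [-0.3, 0.0, 0.6]
width: 0.0701
finger_force: 0.0
```

Call:
{"op": "carry_out", "data": {"increments": [{"x": 0, "y": 0, "z": 0.5, "twist": 0, "fingers": 35}, {"x": 0, "y": 0, "z": 0, "twist": 0, "fingers": 35}, {"x": 0, "y": 0, "z": 0, "twist": 0, "fingers": 35}, {"x": 0, "y": 0, "z": 0, "twist": 0, "fingers": 35}, {"x": 0, "y": 0, "z": 0, "twist": 0, "fingers": 35}, {"x": 0, "y": 0, "z": 0, "twist": 0, "fingers": 35}], "grip_force": 40}}

```text
time_s: 42.5
eef_pos: [0.5649, -0.2998, 0.0086]
tool_rot: [[-0.997, 0.072, 0.004], [0.072, 0.997, -0.002], [-0.004, -0.001, -1.0]]
wrist_force: [0.6, -0.0, 5.5]
width: 0.0449
finger_force: 42.4
```

Call:
{"op": "carry_out", "data": {"increments": [{"x": 0, "y": 0, "z": -10, "twist": 0, "fingers": 35}, {"x": 0, "y": 0, "z": -20, "twist": 0, "fingers": 35}, {"x": 0, "y": 0, "z": -30, "twist": 0, "fingers": 35}, {"x": 0, "y": 0, "z": -35, "twist": 0, "fingers": 35}, {"x": 0, "y": 0, "z": -35, "twist": 0, "fingers": 35}, {"x": 0, "y": 0, "z": -20, "twist": 0, "fingers": 35}, {"x": -1, "y": 22, "z": 0, "twist": 0, "fingers": 35}, {"x": -1, "y": 30, "z": 0, "twist": 0, "fingers": 35}, {"x": -1, "y": 30, "z": 0, "twist": 0, "fingers": 35}, {"x": -1, "y": 30, "z": 0, "twist": 0, "fingers": 35}, {"x": -1, "y": 30, "z": 0, "twist": 0, "fingers": 35}, {"x": 0, "y": 20, "z": 0, "twist": 0, "fingers": 35}]}}

```text
time_s: 43.5
eef_pos: [0.5789, -0.1332, 0.1559]
tool_rot: [[-0.998, 0.068, -0.001], [0.068, 0.998, 0.002], [0.001, 0.002, -1.0]]
wrist_force: [0.6, 0.7, -1.8]
width: 0.0445
finger_force: 41.6
```

Call:
{"op": "carry_out", "data": {"increments": [{"x": 0, "y": 0, "z": 0, "twist": 0.1184, "fingers": 35}, {"x": 0, "y": 0, "z": 0, "twist": 0.1184, "fingers": 35}, {"x": 0, "y": 0, "z": 0, "twist": 0.1184, "fingers": 35}, {"x": 0, "y": 0, "z": 0, "twist": 0.1184, "fingers": 35}, {"x": 0, "y": 0, "z": 0, "twist": 0.1184, "fingers": 35}, {"x": 0, "y": 0, "z": 0, "twist": 0.1184, "fingers": 35}, {"x": 0, "y": 0, "z": 0, "twist": 0.1184, "fingers": 35}, {"x": 0, "y": 0, "z": 0, "twist": 0.1184, "fingers": 35}, {"x": 0, "y": 0, "z": 0, "twist": 0.1184, "fingers": 35}, {"x": 0, "y": 0, "z": 0, "twist": 0.1184, "fingers": 35}, {"x": 0, "y": 0, "z": 0, "twist": 0.1184, "fingers": 35}, {"x": 0, "y": 0, "z": 0, "twist": 0.1184, "fingers": 35}]}}

```text
time_s: 44.5
eef_pos: [0.5783, -0.1375, 0.1559]
tool_rot: [[-0.072, 0.997, -0.002], [0.997, 0.072, 0.001], [0.001, -0.002, -1.0]]
wrist_force: [-0.2, -0.6, -2.1]
width: 0.0448
finger_force: 41.6
```

Call:
{"op": "carry_out", "data": {"increments": [{"x": 0, "y": 0, "z": 0, "twist": 0.1184, "fingers": 35}, {"x": 0, "y": 0, "z": 0, "twist": 0.1184, "fingers": 35}, {"x": 0, "y": 0, "z": 0, "twist": 0.1184, "fingers": 35}, {"x": 0, "y": 0, "z": 0, "twist": 0.1184, "fingers": 35}, {"x": 0, "y": 0, "z": 0, "twist": 0.1184, "fingers": 35}, {"x": 0, "y": 0, "z": 0, "twist": 0.1184, "fingers": 35}, {"x": 0, "y": 0, "z": 0, "twist": 0.1184, "fingers": 35}, {"x": 0, "y": 0, "z": 0, "twist": 0.1184, "fingers": 35}, {"x": 0, "y": 0, "z": 0, "twist": 0.1184, "fingers": 35}, {"x": 0, "y": 0, "z": 0, "twist": 0.1184, "fingers": 35}, {"x": 0, "y": 0, "z": 0, "twist": 0.1184, "fingers": 35}, {"x": 0, "y": 0, "z": 0, "twist": 0.1184, "fingers": 35}]}}

```text
time_s: 45.5
eef_pos: [0.5783, -0.1372, 0.156]
tool_rot: [[0.975, 0.221, -0.001], [0.221, -0.975, 0.001], [-0.001, -0.001, -1.0]]
wrist_force: [-0.2, -0.2, -1.3]
width: 0.0447
finger_force: 41.6
```

Call:
{"op": "carry_out", "data": {"increments": [{"x": 0, "y": 0, "z": 30, "twist": 0.1184, "fingers": 35}, {"x": 0, "y": 0, "z": 35, "twist": 0, "fingers": 35}, {"x": 0, "y": 0, "z": 35, "twist": 0, "fingers": 35}, {"x": 0, "y": 0, "z": 0, "twist": 0, "fingers": 35}, {"x": 0, "y": 0, "z": 0, "twist": 0, "fingers": 35}, {"x": 0, "y": 0, "z": 0, "twist": 0, "fingers": 35}]}}

```text
time_s: 46.0
eef_pos: [0.5801, -0.1383, 0.0576]
tool_rot: [[0.994, 0.11, 0.002], [0.11, -0.994, -0.0], [0.002, 0.001, -1.0]]
wrist_force: [0.9, -0.9, -0.3]
width: 0.0442
finger_force: 42.1
```

```bash
python3 held.py .5817 -.1384 ; python3 - <<'E'
from h import *
w=np.load("held.npy",allow_pickle=True).item()
o=np.array([.669,-.035]);a=np.radians(6.2);Rz=np.array([[np.cos(a),np.sin(a)],[-np.sin(a),np.cos(a)]])
im=w["img"]; hsv=cv2.cvtColor(im,cv2.COLOR_RGB2HSV); H,S,V=[hsv[...,i].astype(int) for i in range(3)]
m=(H<20)&(S>70)&(S<=150)&(V>60); n,l,s,c=cv2.connectedComponentsWithStats(m.astype(np.uint8))
for i in range(1,n):
    if s[i,4]>40:
        for z in (.0325,.07): print(z,c[i].round(1),(Rz@(unproj(w,[c[i]],z)[0,:2]-o)).round(4))
E
```

```text
t 46.0 eef [ 0.5801 -0.1383  0.0576] yaw -83.71 w 0.0442 F [ 0.9 -0.9 -0.3] | twist rad 0.0016 | shift after twist [  1.7   0.3 -42.4] | before twist [  1.7   0.3 -42.4]
orange [67, 82, 52, 45, 1815] [92.4, 100.9] st [-0.0256, 0.0267]
orange [246, 82, 41, 43, 1245] [263.8, 99.6] st [-0.0248, -0.0648]
copper [107, 45, 27, 10, 145] [119.4, 49.4] st [-0.0127, -0.0308]
copper [147, 45, 23, 10, 127] [157.9, 49.3] st [-0.0126, -0.043]
copper [293, 45, 10, 10, 82] [297.7, 49.2] st [-0.0125, -0.0873]
copper [333, 45, 9, 10, 77] [337.0, 49.3] st [-0.0125, -0.0998]
copper [288, 119, 15, 25, 321] [294.1, 131.1] st [-0.0379, -0.0857]
copper [313, 119, 12, 25, 299] [318.5, 131.0] st [-0.0379, -0.0939]
copper [336, 119, 14, 25, 315] [342.9, 131.1] st [-0.0379, -0.1022]
blue [140, 181, 69, 109, 5967] [175.3, 233.4] st [-0.1078, -0.0001]
blue [0, 242, 21, 16, 293] [8.7, 249.9] st [-0.1196, 0.1122]
blue [16, 254, 58, 35, 1267] [47.6, 275.9] st [-0.1388, 0.0907]
blue [0, 311, 125, 76, 5102] [42.0, 339.4] st [-0.1897, 0.1061]
blue [258, 312, 15, 33, 348] [266.1, 329.8] st [-0.1815, -0.0565]
blue [365, 312, 15, 33, 360] [370.8, 329.8] st [-0.1814, -0.1317]
blue [284, 335, 70, 16, 902] [318.5, 341.1] st [-0.191, -0.0942]
blue [138, 341, 16, 23, 153] [145.9, 351.3] st [-0.2, 0.0324]
blue [171, 353, 34, 35, 648] [192.5, 373.5] st [-0.2198, 0.0003]
0.0325 [119.4  49.4] [-0.0005  0.0078]
0.07 [119.4  49.4] [-0.0073 -0.0136]
0.0325 [157.9  49.3] [-0.0004 -0.0118]
0.07 [157.9  49.3] [-0.0072 -0.0291]
0.0325 [297.7  49.2] [-0.0003 -0.0833]
0.07 [297.7  49.2] [-0.0071 -0.0855]
0.0325 [337.   49.3] [-0.0003 -0.1034]
0.07 [337.   49.3] [-0.0071 -0.1014]
0.0325 [294.1 131.1] [-0.0412 -0.0807]
0.07 [294.1 131.1] [-0.0394 -0.0835]
0.0325 [318.5 131. ] [-0.0411 -0.094 ]
0.07 [318.5 131. ] [-0.0393 -0.094 ]
0.0325 [342.9 131.1] [-0.0412 -0.1073]
0.07 [342.9 131.1] [-0.0394 -0.1045]
```

Call:
{"op": "carry_out", "data": {"increments": [{"x": 0, "y": -0.6, "z": 10, "twist": 0, "fingers": 35}, {"x": 0, "y": 0, "z": 10, "twist": 0, "fingers": 35}, {"x": 0, "y": 0, "z": 9, "twist": 0, "fingers": 35}, {"x": 0, "y": 0, "z": 0, "twist": 0, "fingers": 35}, {"x": 0, "y": 0, "z": 0, "twist": 0, "fingers": 35}]}}

```text
time_s: 46.47
eef_pos: [0.5784, -0.1369, 0.0263]
tool_rot: [[0.994, 0.11, -0.002], [0.11, -0.994, 0.0], [-0.002, -0.0, -1.0]]
wrist_force: [-0.4, -0.2, -1.5]
width: 0.0448
finger_force: 42.1
```

Call:
{"op": "carry_out", "data": {"increments": [{"x": 0, "y": 0, "z": 2, "twist": 0, "fingers": 35}, {"x": 0, "y": 0, "z": 0, "twist": 0, "fingers": 35}]}}

```text
time_s: 46.63
eef_pos: [0.5793, -0.1371, 0.0251]
tool_rot: [[0.994, 0.11, -0.0], [0.11, -0.994, -0.0], [-0.0, 0.0, -1.0]]
wrist_force: [0.7, 1.4, -1.4]
width: 0.0444
finger_force: 42.1
```

Call:
{"op": "carry_out", "data": {"increments": [{"x": 0, "y": 0, "z": 2, "twist": 0, "fingers": 35}, {"x": 0, "y": 0, "z": 0, "twist": 0, "fingers": 35}]}}

```text
time_s: 46.8
eef_pos: [0.5797, -0.1373, 0.0246]
tool_rot: [[0.994, 0.11, 0.0], [0.11, -0.994, 0.001], [0.0, -0.001, -1.0]]
wrist_force: [-2.1, 0.6, 6.4]
width: 0.0445
finger_force: 42.9
```

Call:
{"op": "carry_out", "data": {"increments": [{"x": 2, "y": 0, "z": 0, "twist": 0, "fingers": 35}, {"x": 3, "y": 0, "z": 0, "twist": 0, "fingers": 35}, {"x": 3, "y": 0, "z": 0, "twist": 0, "fingers": 35}, {"x": 3, "y": 0, "z": 0, "twist": 0, "fingers": 35}, {"x": 0, "y": 0, "z": 0, "twist": 0, "fingers": 35}]}}

```text
time_s: 47.22
eef_pos: [0.5901, -0.1377, 0.0246]
tool_rot: [[0.994, 0.109, -0.0], [0.109, -0.994, -0.001], [-0.0, 0.001, -1.0]]
wrist_force: [-2.6, -1.7, 5.0]
width: 0.0447
finger_force: 42.8
```

Call:
{"op": "carry_out", "data": {"increments": [{"x": 3, "y": 0, "z": 0, "twist": 0, "fingers": 35}, {"x": 3, "y": 0, "z": 0, "twist": 0, "fingers": 35}, {"x": 0, "y": 0, "z": 0, "twist": 0, "fingers": 35}]}}

```text
time_s: 47.47
eef_pos: [0.5953, -0.1374, 0.0246]
tool_rot: [[0.994, 0.108, -0.001], [0.108, -0.994, -0.001], [-0.002, 0.001, -1.0]]
wrist_force: [-3.8, -1.7, 6.0]
width: 0.0442
finger_force: 42.8
```

Call:
{"op": "carry_out", "data": {"increments": [{"x": 3, "y": 0, "z": 0, "twist": 0, "fingers": 35}, {"x": 3, "y": 0, "z": 0, "twist": 0, "fingers": 35}, {"x": 0, "y": 0, "z": 0, "twist": 0, "fingers": 35}]}}

```text
time_s: 47.72
eef_pos: [0.6023, -0.1366, 0.0246]
tool_rot: [[0.994, 0.109, 0.001], [0.109, -0.994, -0.002], [0.0, 0.002, -1.0]]
wrist_force: [-2.8, -1.9, 4.7]
width: 0.0444
finger_force: 42.9
```

Call:
{"op": "carry_out", "data": {"increments": [{"x": 3, "y": 0, "z": 0, "twist": 0, "fingers": 35}, {"x": 3, "y": 0, "z": 0, "twist": 0, "fingers": 35}, {"x": 0, "y": 0, "z": 0, "twist": 0, "fingers": 35}]}}

```text
time_s: 47.97
eef_pos: [0.6083, -0.1359, 0.0246]
tool_rot: [[0.994, 0.109, 0.001], [0.109, -0.994, -0.002], [0.0, 0.002, -1.0]]
wrist_force: [-2.3, -2.3, 5.6]
width: 0.0446
finger_force: 42.9
```

```bash
python3 held.py .5817 -.1384 | grep -v blue
```

```text
t 47.97 eef [ 0.6083 -0.1359  0.0246] yaw -83.76 w 0.0446 F [-2.3 -2.3  5.6] | twist rad 0.0008 | shift after twist [-26.7  -0.2 -75.4] | before twist [-26.7  -0.3 -75.4]
orange [21, 142, 64, 51, 2495] [52.7, 163.4] st [-0.0257, 0.0268]
orange [221, 142, 46, 52, 1682] [241.5, 163.2] st [-0.0256, -0.0595]
copper [66, 103, 35, 5, 149] [82.0, 105.0] st [-0.002, -0.0397]
copper [114, 103, 30, 5, 121] [127.8, 105.0] st [-0.002, -0.0503]
copper [287, 103, 12, 6, 66] [292.3, 105.5] st [-0.0021, -0.0885]
copper [333, 103, 12, 6, 61] [338.5, 105.4] st [-0.0021, -0.0993]
copper [288, 119, 15, 25, 320] [294.2, 131.0] st [-0.0079, -0.0889]
copper [336, 119, 14, 25, 318] [342.9, 131.1] st [-0.0079, -0.1004]
copper [313, 120, 12, 24, 288] [318.5, 131.5] st [-0.008, -0.0946]
```

Call:
{"op": "carry_out", "data": {"increments": [{"x": 2, "y": 0, "z": 0, "twist": 0, "fingers": 35}, {"x": 2, "y": 0, "z": 0, "twist": 0, "fingers": 35}, {"x": 0, "y": 0, "z": 0, "twist": 0, "fingers": 35}]}}

```text
time_s: 48.27
eef_pos: [0.612, -0.1355, 0.0246]
tool_rot: [[0.994, 0.109, 0.0], [0.109, -0.994, -0.002], [0.0, 0.002, -1.0]]
wrist_force: [-2.8, -1.8, 5.9]
width: 0.0448
finger_force: 42.9
```

Call:
{"op": "carry_out", "data": {"increments": [{"x": 2, "y": 0, "z": 0, "twist": 0, "fingers": 35}, {"x": 0, "y": 0, "z": 0, "twist": 0, "fingers": 35}]}}

```text
time_s: 48.43
eef_pos: [0.6144, -0.1348, 0.0246]
tool_rot: [[0.994, 0.109, 0.001], [0.109, -0.994, -0.001], [0.001, 0.001, -1.0]]
wrist_force: [-1.5, -1.1, 6.3]
width: 0.0444
finger_force: 42.8
```

Call:
{"op": "carry_out", "data": {"increments": [{"x": 1, "y": 0, "z": 0, "twist": 0, "fingers": 35}, {"x": 0, "y": 0, "z": 0, "twist": 0, "fingers": 35}]}}

```text
time_s: 48.6
eef_pos: [0.6152, -0.1346, 0.0246]
tool_rot: [[0.994, 0.109, 0.001], [0.109, -0.994, -0.001], [0.001, 0.001, -1.0]]
wrist_force: [-2.0, -1.2, 6.2]
width: 0.0446
finger_force: 42.9
```

Call:
{"op": "carry_out", "data": {"increments": [{"x": 1, "y": 0, "z": 0, "twist": 0, "fingers": 35}, {"x": 0, "y": 0, "z": 0, "twist": 0, "fingers": 35}]}}

```text
time_s: 48.77
eef_pos: [0.6154, -0.1345, 0.0246]
tool_rot: [[0.994, 0.109, -0.001], [0.109, -0.994, -0.001], [-0.001, 0.0, -1.0]]
wrist_force: [-4.0, 0.2, 7.9]
width: 0.0443
finger_force: 43.0
```

```bash
python3 held.py .5817 -.1384 | grep -v blue
```

```text
t 48.77 eef [ 0.6154 -0.1345  0.0246] yaw -83.73 w 0.0443 F [-4.   0.2  7.9] | twist rad 0.0012 | shift after twist [-34.    0.2 -75.3] | before twist [-34.    0.2 -75.3]
orange [26, 157, 64, 52, 2419] [57.4, 178.5] st [-0.0256, 0.0268]
orange [234, 157, 48, 52, 1659] [254.5, 177.7] st [-0.0252, -0.0645]
copper [288, 124, 13, 20, 260] [294.0, 133.5] st [-0.0012, -0.0883]
copper [313, 124, 12, 20, 238] [318.5, 133.5] st [-0.0012, -0.0941]
copper [337, 124, 13, 20, 260] [343.0, 133.5] st [-0.0012, -0.0999]
```

Catch2 swung aside and is back out, so that one has clicked too. I press once more, then release and go to the last pack.

Call:
{"op": "carry_out", "data": {"increments": [{"x": 1, "y": 0, "z": 0, "twist": 0, "fingers": 35}, {"x": 0, "y": 0, "z": 0, "twist": 0, "fingers": 35}]}}

```text
time_s: 48.98
eef_pos: [0.6154, -0.1345, 0.0246]
tool_rot: [[0.994, 0.109, -0.003], [0.109, -0.994, -0.0], [-0.003, -0.0, -1.0]]
wrist_force: [-6.0, -0.5, 8.6]
width: 0.0447
finger_force: 43.2
```

Call:
{"op": "carry_out", "data": {"increments": [{"x": -1.5, "y": 0, "z": -0.7, "twist": 0, "fingers": 35}, {"x": 0, "y": 0, "z": 0, "twist": 0, "fingers": 54}, {"x": 0, "y": 0, "z": 0, "twist": 0, "fingers": 54}, {"x": 0, "y": 0, "z": 0, "twist": 0, "fingers": 54}, {"x": 0, "y": 0, "z": 0, "twist": 0, "fingers": 54}, {"x": 0, "y": 0, "z": -5, "twist": 0, "fingers": 54}, {"x": 0, "y": 0, "z": -25, "twist": 0, "fingers": 54}, {"x": 0, "y": 0, "z": -40, "twist": 0, "fingers": 54}, {"x": 0, "y": 0, "z": -40, "twist": 0, "fingers": 54}, {"x": 0, "y": 0, "z": -40, "twist": 0, "fingers": 54}, {"x": 0, "y": 0, "z": -40, "twist": 0, "fingers": 54}, {"x": 0, "y": 0, "z": 0, "twist": 0, "fingers": 70}]}}

```text
time_s: 49.98
eef_pos: [0.6212, -0.1358, 0.2239]
tool_rot: [[0.994, 0.109, 0.017], [0.109, -0.994, -0.002], [0.016, 0.004, -1.0]]
wrist_force: [2.2, -0.4, 1.6]
width: 0.065
finger_force: 0.0
```

```bash
python3 held.py .6 .05|grep -v blue; python3 seg.py top | egrep "white|blue|copper" | egrep "\[3[6-9]|\[40|\[41|\[42|\[43|\[44"
python3 -c "
from h import *
rel([.427,-.336,.2])"
```

```text
t 49.98 eef [ 0.6212 -0.1358  0.2239] yaw -83.73 w 0.065 F [ 2.2 -0.4  1.6] | twist rad 0.0013 | shift after twist [  -3.  -187.6  123. ] | before twist [  -2.8 -187.6  123. ]
orange [71, 16, 8, 9, 49] [74.4, 20.0] st [0.1001, 0.1406]
orange [183, 17, 8, 8, 49] [186.3, 20.5] st [0.0999, 0.032]
orange [295, 17, 7, 8, 46] [297.8, 20.7] st [0.0999, -0.0766]
orange [105, 142, 18, 21, 282] [114.0, 150.6] st [-0.0258, 0.1224]
orange [193, 142, 22, 21, 343] [203.2, 150.4] st [-0.0255, 0.0269]
orange [281, 142, 19, 21, 279] [288.6, 150.1] st [-0.0252, -0.0647]
copper [121, 126, 6, 9, 44] [123.3, 130.1] st [-0.0022, 0.0689]
copper [131, 126, 6, 10, 47] [133.3, 130.3] st [-0.0024, 0.0605]
copper [141, 126, 6, 10, 48] [143.1, 130.7] st [-0.0027, 0.0522]
copper [303, 127, 6, 8, 45] [305.6, 130.3] st [-0.0023, -0.0856]
white [406, 156, 11, 8, 83] [411.0, 160.0] [0.676, -0.335]
white [438, 180, 13, 12, 118] [444.0, 185.0] [0.589, -0.444]
white [407, 222, 10, 12, 115] [412.0, 228.0] [0.448, -0.336]
white [374, 257, 14, 13, 121] [380.0, 263.0] [0.329, -0.232]
blue [436, 184, 3, 8, 14] [437.0, 188.0] [0.581, -0.42]
blue [361, 205, 14, 5, 43] [368.0, 207.0] [0.513, -0.19]
blue [407, 218, 12, 4, 38] [413.0, 219.0] [0.476, -0.339]
blue [386, 262, 4, 8, 15] [388.0, 266.0] [0.321, -0.256]
copper [407, 250, 8, 2, 15] [411.0, 250.0] [0.372, -0.332]
copper [0, 336, 60, 64, 1892] [36.0, 377.0] [-0.058, 0.903]
t 50.13 eef [ 0.6158 -0.1328  0.2145] yaw -83.67 w 0.0704 F [ 0.2 -0.1 -0.3] | twist rad 0.0 | shift after twist [-210.1  181.1   14.1] | before twist [-210.1  181.1   14.1]
```

Call:
{"op": "carry_out", "data": {"increments": [{"x": -23.75, "y": 23.1, "z": 0, "twist": 0, "fingers": 70}, {"x": -23.75, "y": 23.1, "z": 0, "twist": 0, "fingers": 70}, {"x": -23.75, "y": 23.1, "z": 0, "twist": 0, "fingers": 70}, {"x": -23.75, "y": 23.1, "z": 0, "twist": 0, "fingers": 70}, {"x": -23.75, "y": 23.1, "z": 0, "twist": 0, "fingers": 70}, {"x": -23.75, "y": 23.1, "z": 0, "twist": 0, "fingers": 70}, {"x": -23.75, "y": 23.1, "z": 0, "twist": 0, "fingers": 70}, {"x": -23.75, "y": 23.1, "z": 14, "twist": 0, "fingers": 70}, {"x": 0, "y": 0, "z": 0, "twist": -0.1186, "fingers": 70}, {"x": 0, "y": 0, "z": 0, "twist": -0.1186, "fingers": 70}, {"x": 0, "y": 0, "z": 0, "twist": -0.1186, "fingers": 70}, {"x": 0, "y": 0, "z": 0, "twist": -0.1186, "fingers": 70}]}}

```text
time_s: 51.13
eef_pos: [0.4454, -0.3366, 0.1975]
tool_rot: [[0.831, 0.556, -0.004], [0.556, -0.831, 0.002], [-0.002, -0.004, -1.0]]
wrist_force: [0.2, 0.3, -0.5]
width: 0.0696
finger_force: 0.0
```

Call:
{"op": "carry_out", "data": {"increments": [{"x": 0, "y": 0, "z": 0, "twist": -0.1186, "fingers": 70}, {"x": 0, "y": 0, "z": 0, "twist": -0.1186, "fingers": 70}, {"x": 0, "y": 0, "z": 0, "twist": -0.1186, "fingers": 70}, {"x": 0, "y": 0, "z": 0, "twist": -0.1186, "fingers": 70}, {"x": 0, "y": 0, "z": 0, "twist": -0.1186, "fingers": 70}, {"x": 0, "y": 0, "z": 0, "twist": -0.1186, "fingers": 70}, {"x": 0, "y": 0, "z": 0, "twist": -0.1186, "fingers": 70}, {"x": 0, "y": 0, "z": 0, "twist": -0.1186, "fingers": 70}, {"x": 0, "y": 0, "z": 0, "twist": -0.1186, "fingers": 70}, {"x": 0, "y": 0, "z": 0, "twist": -0.1186, "fingers": 70}, {"x": 0, "y": 0, "z": 0, "twist": -0.1186, "fingers": 70}, {"x": 0, "y": 0, "z": 0, "twist": -0.1186, "fingers": 70}]}}

```text
time_s: 52.13
eef_pos: [0.4457, -0.3363, 0.1974]
tool_rot: [[-0.429, 0.903, -0.004], [0.903, 0.429, 0.002], [0.004, -0.003, -1.0]]
wrist_force: [0.6, -0.1, -0.9]
width: 0.0702
finger_force: 0.0
```

Call:
{"op": "carry_out", "data": {"increments": [{"x": 0, "y": 0, "z": 0, "twist": -0.1186, "fingers": 70}, {"x": 0, "y": 0, "z": 0, "twist": -0.1186, "fingers": 70}, {"x": 0, "y": 0, "z": 0, "twist": -0.1186, "fingers": 70}, {"x": 0, "y": 0, "z": 0, "twist": -0.1186, "fingers": 70}, {"x": 0, "y": 0, "z": 0, "twist": -0.1186, "fingers": 70}, {"x": 0, "y": 0, "z": 0, "twist": -0.1186, "fingers": 70}, {"x": 0, "y": 0, "z": 0, "twist": -0.1186, "fingers": 70}, {"x": 0, "y": 0, "z": 0, "twist": -0.1186, "fingers": 70}, {"x": 0, "y": 0, "z": 0, "twist": -0.1186, "fingers": 70}, {"x": 0, "y": 0, "z": 0, "twist": 0, "fingers": 70}, {"x": 0, "y": 0, "z": 0, "twist": 0, "fingers": 70}]}}

```text
time_s: 53.05
eef_pos: [0.446, -0.3367, 0.1981]
tool_rot: [[-0.998, 0.069, -0.003], [0.069, 0.998, 0.002], [0.003, 0.002, -1.0]]
wrist_force: [-0.1, -0.9, 0.6]
width: 0.0703
finger_force: 0.0
```

```bash
python3 pack.py .427 -.336 176.2
```

```text
t 53.05 eef [ 0.446  -0.3367  0.1981] yaw 86.04 w 0.0703 F [-0.1 -0.9  0.6] | twist rad 0.0 | shift after twist [0. 0. 0.] | before twist [0. 0. 0.]
expect [319. 163.] blob [299, 121, 45, 101, 3566]
pack [ 0.4276 -0.334 ] angle 177.21 L 0.1027 IoU 0.778
copper 157 along axis mm 54.3
blue 292 along axis mm -49.8
turq 5 along axis mm -17.3
t 53.1 eef [ 0.4462 -0.3369  0.1984] yaw 86.05 w 0.0697 F [ 0.2 -0.6  0.2] | twist rad -0.0203 | shift after twist [ 18.2   1.8 195.5] | before twist [ 18.3   1.4 195.5]
```

Call:
{"op": "carry_out", "data": {"increments": [{"x": 7.4, "y": 0.5, "z": 0, "twist": -0.006, "fingers": 70}, {"x": 7.3, "y": 0.4, "z": 30, "twist": 0, "fingers": 70}, {"x": 0, "y": 0, "z": 35, "twist": 0, "fingers": 70}, {"x": 0, "y": 0, "z": 35, "twist": 0, "fingers": 70}, {"x": 0, "y": 0, "z": 35, "twist": 0, "fingers": 70}, {"x": 0, "y": 0, "z": 30, "twist": 0, "fingers": 70}, {"x": 0, "y": 0, "z": 20, "twist": 0, "fingers": 70}, {"x": 0, "y": 0, "z": 8, "twist": 0, "fingers": 70}, {"x": 0, "y": 0, "z": 2, "twist": 0, "fingers": 70}, {"x": 0, "y": 0, "z": 0, "twist": 0, "fingers": 70}, {"x": 0, "y": 0, "z": 0, "twist": 0, "fingers": 70}]}}

```text
time_s: 54.02
eef_pos: [0.4335, -0.3368, 0.0064]
tool_rot: [[-0.998, 0.061, 0.002], [0.061, 0.998, -0.002], [-0.002, -0.001, -1.0]]
wrist_force: [0.8, 0.3, -0.2]
width: 0.0701
finger_force: 0.0
```

Call:
{"op": "carry_out", "data": {"increments": [{"x": 0, "y": 0, "z": 0, "twist": 0, "fingers": 35}, {"x": 0, "y": 0, "z": 0, "twist": 0, "fingers": 35}, {"x": 0, "y": 0, "z": 0, "twist": 0, "fingers": 35}, {"x": 0, "y": 0, "z": 0, "twist": 0, "fingers": 35}, {"x": 0, "y": 0, "z": 0, "twist": 0, "fingers": 35}, {"x": 0, "y": 0, "z": 0, "twist": 0, "fingers": 35}], "grip_force": 40}}

```text
time_s: 54.52
eef_pos: [0.4339, -0.3364, 0.0067]
tool_rot: [[-0.998, 0.06, 0.003], [0.06, 0.998, -0.001], [-0.003, -0.001, -1.0]]
wrist_force: [-0.6, 1.3, 7.2]
width: 0.0449
finger_force: 42.2
```

Call:
{"op": "carry_out", "data": {"increments": [{"x": 0, "y": 0, "z": -10, "twist": 0, "fingers": 35}, {"x": 0, "y": 0, "z": -20, "twist": 0, "fingers": 35}, {"x": 0, "y": 0, "z": -30, "twist": 0, "fingers": 35}, {"x": 0, "y": 0, "z": -35, "twist": 0, "fingers": 35}, {"x": 0, "y": 0, "z": -35, "twist": 0, "fingers": 35}, {"x": 0, "y": 0, "z": -20, "twist": 0, "fingers": 35}, {"x": -8, "y": 20, "z": 0, "twist": 0, "fingers": 35}, {"x": -12, "y": 30, "z": 0, "twist": 0, "fingers": 35}, {"x": -12, "y": 30, "z": 0, "twist": 0, "fingers": 35}, {"x": -12, "y": 30, "z": 0, "twist": 0, "fingers": 35}, {"x": -12, "y": 30, "z": 0, "twist": 0, "fingers": 35}, {"x": -12, "y": 30, "z": 0, "twist": 0, "fingers": 35}]}}

```text
time_s: 55.52
eef_pos: [0.5102, -0.1689, 0.1552]
tool_rot: [[-0.998, 0.061, -0.0], [0.061, 0.998, 0.0], [0.0, -0.0, -1.0]]
wrist_force: [-0.5, 0.4, -2.0]
width: 0.0448
finger_force: 41.5
```

Call:
{"op": "carry_out", "data": {"increments": [{"x": -12, "y": 30, "z": 0, "twist": 0, "fingers": 35}, {"x": -12, "y": 30, "z": 0, "twist": 0, "fingers": 35}, {"x": -12, "y": 30, "z": 0, "twist": 0, "fingers": 35}, {"x": -10, "y": 22, "z": 0, "twist": 0, "fingers": 35}, {"x": -6, "y": 15.2, "z": 0, "twist": 0, "fingers": 35}, {"x": 0, "y": 0, "z": 0, "twist": 0.1189, "fingers": 35}, {"x": 0, "y": 0, "z": 0, "twist": 0.1189, "fingers": 35}, {"x": 0, "y": 0, "z": 0, "twist": 0.1189, "fingers": 35}, {"x": 0, "y": 0, "z": 0, "twist": 0.1189, "fingers": 35}, {"x": 0, "y": 0, "z": 0, "twist": 0.1189, "fingers": 35}, {"x": 0, "y": 0, "z": 0, "twist": 0.1189, "fingers": 35}, {"x": 0, "y": 0, "z": 0, "twist": 0.1189, "fingers": 35}]}}

```text
time_s: 56.52
eef_pos: [0.5693, -0.0467, 0.1549]
tool_rot: [[-0.622, 0.783, -0.001], [0.783, 0.622, -0.0], [0.0, -0.001, -1.0]]
wrist_force: [0.6, -0.3, -1.5]
width: 0.0448
finger_force: 41.4
```

Call:
{"op": "carry_out", "data": {"increments": [{"x": 0, "y": 0, "z": 0, "twist": 0.1189, "fingers": 35}, {"x": 0, "y": 0, "z": 0, "twist": 0.1189, "fingers": 35}, {"x": 0, "y": 0, "z": 0, "twist": 0.1189, "fingers": 35}, {"x": 0, "y": 0, "z": 0, "twist": 0.1189, "fingers": 35}, {"x": 0, "y": 0, "z": 0, "twist": 0.1189, "fingers": 35}, {"x": 0, "y": 0, "z": 0, "twist": 0.1189, "fingers": 35}, {"x": 0, "y": 0, "z": 0, "twist": 0.1189, "fingers": 35}, {"x": 0, "y": 0, "z": 0, "twist": 0.1189, "fingers": 35}, {"x": 0, "y": 0, "z": 0, "twist": 0.1189, "fingers": 35}, {"x": 0, "y": 0, "z": 0, "twist": 0.1189, "fingers": 35}, {"x": 0, "y": 0, "z": 0, "twist": 0.1189, "fingers": 35}, {"x": 0, "y": 0, "z": 0, "twist": 0.1189, "fingers": 35}]}}

```text
time_s: 57.52
eef_pos: [0.5693, -0.0464, 0.1549]
tool_rot: [[0.685, 0.728, -0.001], [0.728, -0.685, 0.0], [-0.0, -0.001, -1.0]]
wrist_force: [-0.3, -0.0, -2.7]
width: 0.0447
finger_force: 41.4
```

Call:
{"op": "carry_out", "data": {"increments": [{"x": 0, "y": 0, "z": 0, "twist": 0.1189, "fingers": 35}, {"x": 0, "y": 0, "z": 0, "twist": 0.1189, "fingers": 35}, {"x": 0, "y": 0, "z": 0, "twist": 0.1189, "fingers": 35}, {"x": 0, "y": 0, "z": 0, "twist": 0.1189, "fingers": 35}, {"x": 0, "y": 0, "z": 0, "twist": 0.1189, "fingers": 35}, {"x": 0, "y": 0, "z": 0, "twist": 0.1189, "fingers": 35}, {"x": 0, "y": 0, "z": 30, "twist": 0, "fingers": 35}, {"x": 0, "y": 0, "z": 35, "twist": 0, "fingers": 35}, {"x": 0, "y": 0, "z": 33, "twist": 0, "fingers": 35}, {"x": 0, "y": 0, "z": 0, "twist": 0, "fingers": 35}, {"x": 0, "y": 0, "z": 0, "twist": 0, "fingers": 35}, {"x": 0, "y": 0, "z": 0, "twist": 0, "fingers": 35}]}}

```text
time_s: 58.52
eef_pos: [0.5711, -0.0469, 0.0583]
tool_rot: [[0.994, 0.108, 0.002], [0.108, -0.994, -0.0], [0.002, 0.001, -1.0]]
wrist_force: [0.3, -0.6, -1.9]
width: 0.0453
finger_force: 42.5
```

```bash
python3 held.py .5717 -.0469 | grep -v blue; python3 - <<'E'
from h import *
w=np.load("held.npy",allow_pickle=True).item()
o=np.array([.669,-.035]);a=np.radians(6.2);Rz=np.array([[np.cos(a),np.sin(a)],[-np.sin(a),np.cos(a)]])
im=w["img"]; hsv=cv2.cvtColor(im,cv2.COLOR_RGB2HSV); H,S,V=[hsv[...,i].astype(int) for i in range(3)]
m=(H<20)&(S>70)&(S<=150)&(V>60); n,l,s,c=cv2.connectedComponentsWithStats(m.astype(np.uint8))
for i in range(1,n):
    if s[i,4]>40 and 280<c[i][0]<350:
        z=.0325 if c[i][1]<90 else .077; print(z,c[i].round(1),(Rz@(unproj(w,[c[i]],z)[0,:2]-o)).round(4))
E
```

```text
t 58.52 eef [ 0.5711 -0.0469  0.0583] yaw -83.79 w 0.0453 F [ 0.3 -0.6 -1.9] | twist rad 0.0001 | shift after twist [  0.6   0.1 -41.7] | before twist [  0.6   0.1 -41.7]
orange [67, 84, 37, 44, 1133] [85.4, 102.9] st [-0.0254, 0.1229]
orange [246, 85, 40, 41, 1186] [263.3, 101.6] st [-0.0248, 0.0273]
orange [415, 84, 48, 46, 1473] [435.5, 103.0] st [-0.0255, -0.0651]
copper [482, 45, 13, 21, 225] [487.7, 54.9] st [-0.0131, -0.0566]
copper [502, 45, 14, 21, 228] [508.4, 54.9] st [-0.0131, -0.0632]
copper [523, 45, 14, 21, 227] [529.2, 55.0] st [-0.0131, -0.0699]
copper [96, 46, 14, 21, 228] [102.5, 55.9] st [-0.0134, 0.0671]
copper [117, 46, 14, 21, 226] [123.4, 56.0] st [-0.0134, 0.0604]
copper [138, 46, 13, 21, 223] [144.2, 56.0] st [-0.0134, 0.0537]
copper [293, 47, 10, 11, 87] [297.5, 52.2] st [-0.0123, 0.0045]
copper [332, 47, 10, 11, 86] [336.2, 52.2] st [-0.0123, -0.0079]
copper [287, 121, 16, 25, 310] [293.6, 133.0] st [-0.0376, 0.0062]
copper [313, 121, 12, 25, 300] [318.5, 133.0] st [-0.0376, -0.0022]
copper [336, 121, 14, 25, 310] [343.2, 133.2] st [-0.0377, -0.0107]
0.0325 [297.5  52.2] [-0.0005  0.0085]
0.0325 [336.2  52.2] [-0.0006 -0.0114]
0.077 [293.6 133. ] [-0.0389  0.008 ]
0.077 [318.5 133. ] [-0.0389 -0.0023]
0.077 [343.2 133.2] [-0.039  -0.0124]
```

Call:
{"op": "carry_out", "data": {"increments": [{"x": 0, "y": -0.8, "z": 10, "twist": 0, "fingers": 35}, {"x": 0, "y": 0, "z": 10, "twist": 0, "fingers": 35}, {"x": 0, "y": 0, "z": 10, "twist": 0, "fingers": 35}, {"x": 0, "y": 0, "z": 0, "twist": 0, "fingers": 35}, {"x": 0, "y": 0, "z": 0, "twist": 0, "fingers": 35}]}}

```text
time_s: 58.98
eef_pos: [0.569, -0.0455, 0.0258]
tool_rot: [[0.994, 0.109, -0.002], [0.109, -0.994, -0.0], [-0.002, -0.0, -1.0]]
wrist_force: [0.2, 0.2, -1.9]
width: 0.0447
finger_force: 42.4
```

Call:
{"op": "carry_out", "data": {"increments": [{"x": 0, "y": 0, "z": 2, "twist": 0, "fingers": 35}, {"x": 0, "y": 0, "z": 0, "twist": 0, "fingers": 35}]}}

```text
time_s: 59.15
eef_pos: [0.5701, -0.0458, 0.0248]
tool_rot: [[0.994, 0.108, 0.0], [0.108, -0.994, -0.0], [0.0, 0.0, -1.0]]
wrist_force: [0.3, 0.4, -2.2]
width: 0.0448
finger_force: 42.5
```

Call:
{"op": "carry_out", "data": {"increments": [{"x": 0, "y": 0, "z": 1.5, "twist": 0, "fingers": 35}, {"x": 0, "y": 0, "z": 0, "twist": 0, "fingers": 35}]}}

```text
time_s: 59.32
eef_pos: [0.5702, -0.0456, 0.0234]
tool_rot: [[0.994, 0.108, 0.0], [0.108, -0.994, 0.0], [0.0, -0.0, -1.0]]
wrist_force: [-0.5, -0.8, -2.4]
width: 0.045
finger_force: 42.5
```

Call:
{"op": "carry_out", "data": {"increments": [{"x": 0, "y": 0, "z": 1.5, "twist": 0, "fingers": 35}, {"x": 0, "y": 0, "z": 0, "twist": 0, "fingers": 35}]}}

```text
time_s: 59.48
eef_pos: [0.5704, -0.0457, 0.0227]
tool_rot: [[0.994, 0.108, 0.0], [0.108, -0.994, 0.001], [0.0, -0.001, -1.0]]
wrist_force: [-1.6, 0.8, 3.1]
width: 0.0443
finger_force: 43.0
```

Call:
{"op": "carry_out", "data": {"increments": [{"x": 0, "y": 0, "z": 0.7, "twist": 0, "fingers": 35}, {"x": 0, "y": 0, "z": 0, "twist": 0, "fingers": 35}]}}

```text
time_s: 59.65
eef_pos: [0.5704, -0.0457, 0.0227]
tool_rot: [[0.994, 0.108, 0.0], [0.108, -0.994, 0.001], [0.0, -0.001, -1.0]]
wrist_force: [-3.9, 0.5, 8.9]
width: 0.0448
finger_force: 43.6
```

On the floor. I slide it in.

Call:
{"op": "carry_out", "data": {"increments": [{"x": 2, "y": 0, "z": 0, "twist": 0, "fingers": 35}, {"x": 3, "y": 0, "z": 0, "twist": 0, "fingers": 35}, {"x": 3, "y": 0, "z": 0, "twist": 0, "fingers": 35}, {"x": 3, "y": 0, "z": 0, "twist": 0, "fingers": 35}, {"x": 0, "y": 0, "z": 0, "twist": 0, "fingers": 35}]}}

```text
time_s: 60.07
eef_pos: [0.5805, -0.0461, 0.0227]
tool_rot: [[0.994, 0.107, -0.002], [0.107, -0.994, -0.0], [-0.002, 0.0, -1.0]]
wrist_force: [-4.4, -1.2, 8.9]
width: 0.0448
finger_force: 43.8
```

Call:
{"op": "carry_out", "data": {"increments": [{"x": 3, "y": 0, "z": 0, "twist": 0, "fingers": 35}, {"x": 3, "y": 0, "z": 0, "twist": 0, "fingers": 35}, {"x": 0, "y": 0, "z": 0, "twist": 0, "fingers": 35}]}}

```text
time_s: 60.32
eef_pos: [0.5855, -0.0458, 0.0227]
tool_rot: [[0.994, 0.107, -0.003], [0.107, -0.994, -0.0], [-0.003, -0.0, -1.0]]
wrist_force: [-6.6, -1.3, 10.9]
width: 0.0448
finger_force: 43.9
```

Call:
{"op": "carry_out", "data": {"increments": [{"x": 3, "y": 0, "z": 0, "twist": 0, "fingers": 35}, {"x": 3, "y": 0, "z": 0, "twist": 0, "fingers": 35}, {"x": 0, "y": 0, "z": 0, "twist": 0, "fingers": 35}]}}

```text
time_s: 60.57
eef_pos: [0.5927, -0.045, 0.0227]
tool_rot: [[0.994, 0.107, -0.001], [0.107, -0.994, -0.001], [-0.001, 0.001, -1.0]]
wrist_force: [-3.9, -1.4, 8.4]
width: 0.0448
finger_force: 43.6
```

Call:
{"op": "carry_out", "data": {"increments": [{"x": 3, "y": 0, "z": 0, "twist": 0, "fingers": 35}, {"x": 3, "y": 0, "z": 0, "twist": 0, "fingers": 35}, {"x": 0, "y": 0, "z": 0, "twist": 0, "fingers": 35}]}}

```text
time_s: 60.82
eef_pos: [0.5987, -0.0443, 0.0227]
tool_rot: [[0.994, 0.107, -0.001], [0.107, -0.994, -0.001], [-0.001, 0.001, -1.0]]
wrist_force: [-3.7, -1.8, 8.5]
width: 0.0447
finger_force: 43.6
```

```bash
python3 held.py .5717 -.0469 | grep -v blue
```

```text
t 60.82 eef [ 0.5987 -0.0443  0.0227] yaw -83.86 w 0.0447 F [-3.7 -1.8  8.5] | twist rad -0.001 | shift after twist [-27.1  -0.3 -77.3] | before twist [-27.1  -0.3 -77.3]
orange [17, 143, 41, 50, 1435] [37.7, 165.5] st [-0.0259, 0.1242]
orange [220, 143, 46, 52, 1710] [240.4, 165.0] st [-0.0258, 0.0325]
orange [431, 143, 59, 53, 2110] [456.7, 163.7] st [-0.0253, -0.0652]
copper [61, 103, 34, 26, 352] [79.8, 115.2] st [-0.0038, 0.0517]
copper [96, 103, 30, 26, 343] [105.8, 115.5] st [-0.0039, 0.0458]
copper [286, 103, 12, 6, 57] [291.2, 105.6] st [-0.0018, 0.0034]
copper [333, 103, 12, 6, 59] [338.5, 105.3] st [-0.0017, -0.0073]
copper [515, 103, 17, 24, 315] [522.7, 114.5] st [-0.0038, -0.0494]
copper [540, 103, 17, 24, 313] [548.0, 114.5] st [-0.0038, -0.0552]
copper [565, 103, 18, 24, 316] [573.2, 114.4] st [-0.0038, -0.0609]
copper [46, 105, 18, 24, 324] [54.8, 116.4] st [-0.0041, 0.0574]
copper [288, 121, 14, 25, 313] [293.8, 133.2] st [-0.0079, 0.0029]
copper [313, 121, 12, 25, 300] [318.5, 133.0] st [-0.0079, -0.0028]
copper [336, 121, 15, 25, 310] [343.4, 133.0] st [-0.0079, -0.0085]
```

Call:
{"op": "carry_out", "data": {"increments": [{"x": 2, "y": 0, "z": -0.4, "twist": 0, "fingers": 35}, {"x": 2, "y": 0, "z": 0, "twist": 0, "fingers": 35}, {"x": 0, "y": 0, "z": 0, "twist": 0, "fingers": 35}]}}

```text
time_s: 61.12
eef_pos: [0.6027, -0.0439, 0.0227]
tool_rot: [[0.994, 0.107, -0.0], [0.107, -0.994, -0.001], [-0.0, 0.001, -1.0]]
wrist_force: [-3.3, -1.6, 5.1]
width: 0.0445
finger_force: 43.3
```

Call:
{"op": "carry_out", "data": {"increments": [{"x": 2, "y": 0, "z": 0, "twist": 0, "fingers": 35}, {"x": 0, "y": 0, "z": 0, "twist": 0, "fingers": 35}]}}

```text
time_s: 61.28
eef_pos: [0.6051, -0.0432, 0.0227]
tool_rot: [[0.994, 0.108, 0.0], [0.108, -0.994, -0.001], [0.0, 0.001, -1.0]]
wrist_force: [-3.4, -1.0, 6.3]
width: 0.0448
finger_force: 43.3
```

Call:
{"op": "carry_out", "data": {"increments": [{"x": 1, "y": 0, "z": 0, "twist": 0, "fingers": 35}, {"x": 0, "y": 0, "z": 0, "twist": 0, "fingers": 35}]}}

```text
time_s: 61.45
eef_pos: [0.6059, -0.043, 0.0227]
tool_rot: [[0.994, 0.108, 0.0], [0.108, -0.994, -0.001], [-0.0, 0.001, -1.0]]
wrist_force: [-4.0, -0.9, 6.7]
width: 0.0446
finger_force: 43.4
```

Call:
{"op": "carry_out", "data": {"increments": [{"x": 1, "y": 0, "z": 0, "twist": 0, "fingers": 35}, {"x": 0, "y": 0, "z": 0, "twist": 0, "fingers": 35}]}}

```text
time_s: 61.62
eef_pos: [0.606, -0.043, 0.0227]
tool_rot: [[0.994, 0.108, -0.002], [0.108, -0.994, -0.0], [-0.002, 0.0, -1.0]]
wrist_force: [-3.4, -0.3, 8.6]
width: 0.0448
finger_force: 43.6
```

Call:
{"op": "carry_out", "data": {"increments": [{"x": 1, "y": 0, "z": 0, "twist": 0, "fingers": 35}, {"x": 0, "y": 0, "z": 0, "twist": 0, "fingers": 35}]}}

```text
time_s: 61.78
eef_pos: [0.606, -0.0429, 0.0227]
tool_rot: [[0.994, 0.108, -0.004], [0.108, -0.994, 0.0], [-0.004, -0.001, -1.0]]
wrist_force: [-5.9, -0.4, 9.6]
width: 0.0444
finger_force: 43.8
```

```bash
python3 held.py .5717 -.0469 | grep -v blue
```

```text
t 61.78 eef [ 0.606  -0.0429  0.0227] yaw -83.82 w 0.0444 F [-5.9 -0.4  9.6] | twist rad -0.0004 | shift after twist [-34.8   0.2 -77.2] | before twist [-34.8   0.2 -77.2]
orange [233, 159, 48, 52, 1710] [253.7, 179.9] st [-0.0252, 0.0275]
orange [431, 159, 58, 53, 2046] [456.2, 179.9] st [-0.0253, -0.0652]
orange [22, 160, 41, 49, 1400] [43.1, 181.9] st [-0.026, 0.1241]
copper [52, 127, 18, 20, 267] [60.5, 136.5] st [-0.0009, 0.0576]
copper [77, 127, 17, 21, 272] [85.4, 136.8] st [-0.001, 0.0518]
copper [103, 127, 16, 21, 269] [110.4, 136.9] st [-0.001, 0.046]
copper [287, 127, 14, 19, 232] [293.6, 136.1] st [-0.0008, 0.0035]
copper [313, 127, 12, 19, 228] [318.5, 136.0] st [-0.0008, -0.0022]
copper [337, 127, 13, 19, 236] [343.3, 136.2] st [-0.0009, -0.008]
copper [514, 127, 16, 19, 246] [521.1, 136.0] st [-0.0009, -0.0491]
copper [538, 127, 17, 19, 246] [546.0, 136.0] st [-0.0009, -0.0549]
copper [563, 127, 17, 19, 246] [570.9, 136.0] st [-0.0009, -0.0607]
```

All three packs sit at the same depth (copper rows 127–146) and all three catches are out. I release and re-grip the handle.

Call:
{"op": "carry_out", "data": {"increments": [{"x": -2, "y": 0, "z": -0.7, "twist": 0, "fingers": 35}, {"x": 0, "y": 0, "z": 0, "twist": 0, "fingers": 54}, {"x": 0, "y": 0, "z": 0, "twist": 0, "fingers": 54}, {"x": 0, "y": 0, "z": 0, "twist": 0, "fingers": 54}, {"x": 0, "y": 0, "z": 0, "twist": 0, "fingers": 54}, {"x": 0, "y": 0, "z": -5, "twist": 0, "fingers": 54}, {"x": 0, "y": 0, "z": -25, "twist": 0, "fingers": 54}, {"x": 0, "y": 0, "z": -40, "twist": 0, "fingers": 54}, {"x": 0, "y": 0, "z": -40, "twist": 0, "fingers": 54}, {"x": 0, "y": 0, "z": -40, "twist": 0, "fingers": 54}, {"x": 0, "y": 0, "z": 0, "twist": 0, "fingers": 40}, {"x": 0, "y": 0, "z": 0, "twist": 0, "fingers": 40}]}}

```text
time_s: 62.83
eef_pos: [0.6086, -0.0422, 0.1761]
tool_rot: [[0.994, 0.108, 0.007], [0.108, -0.994, 0.001], [0.008, -0.0, -1.0]]
wrist_force: [0.0, 0.2, -0.7]
width: 0.0401
finger_force: 0.0
```

```bash
python3 held.py .5717 -.0469 | grep -v blue; python3 -c "
from h import *
rel([.4535,-.0585,.09],6.2)"
```

```text
t 62.83 eef [ 0.6086 -0.0422  0.1761] yaw -83.78 w 0.0401 F [ 0.   0.2 -0.7] | twist rad 0.0003 | shift after twist [-37.7   0.7  75.8] | before twist [-37.7   0.7  75.8]
orange [176, 141, 21, 25, 410] [186.5, 151.7] st [-0.0259, 0.1207]
orange [278, 141, 22, 25, 385] [287.0, 151.0] st [-0.0253, 0.0276]
orange [377, 141, 25, 25, 424] [387.0, 151.4] st [-0.0257, -0.065]
copper [197, 123, 7, 11, 61] [199.7, 128.2] st [-0.0024, 0.0817]
copper [208, 123, 7, 11, 63] [211.3, 128.1] st [-0.0024, 0.0735]
copper [220, 123, 7, 11, 60] [222.8, 128.0] st [-0.0024, 0.0654]
copper [304, 123, 6, 11, 64] [306.5, 127.9] st [-0.0023, 0.0068]
copper [316, 123, 6, 11, 65] [318.5, 128.1] st [-0.0024, -0.0016]
copper [327, 123, 6, 11, 65] [329.5, 128.1] st [-0.0024, -0.0094]
copper [410, 123, 7, 11, 65] [412.6, 128.1] st [-0.0024, -0.0676]
copper [421, 123, 7, 11, 64] [424.3, 127.9] st [-0.0023, -0.0758]
copper [433, 123, 7, 11, 64] [435.7, 128.1] st [-0.0024, -0.0838]
t 62.88 eef [ 0.6067 -0.0416  0.1736] yaw -83.77 w 0.0398 F [ 0.4  0.6 -0.2] | twist rad -1.5702 | shift after twist [  -0.3 -154.3   83.2] | before twist [-154.3    0.2   83.2]
```

Call:
{"op": "carry_out", "data": {"increments": [{"x": -33, "y": 0, "z": 0, "twist": 0, "fingers": 40}, {"x": -40, "y": 0, "z": 0, "twist": 0, "fingers": 40}, {"x": -40, "y": 0, "z": 0, "twist": 0, "fingers": 40}, {"x": -40, "y": 0, "z": 0, "twist": 0, "fingers": 40}, {"x": 0, "y": 0, "z": 0, "twist": -0.1208, "fingers": 40}, {"x": 0, "y": 0, "z": 0, "twist": -0.1208, "fingers": 40}, {"x": 0, "y": 0, "z": 0, "twist": -0.1208, "fingers": 40}, {"x": 0, "y": 0, "z": 0, "twist": -0.1208, "fingers": 40}, {"x": 0, "y": 0, "z": 0, "twist": -0.1208, "fingers": 40}, {"x": 0, "y": 0, "z": 0, "twist": -0.1208, "fingers": 40}, {"x": 0, "y": 0, "z": 0, "twist": -0.1208, "fingers": 40}, {"x": 0, "y": 0, "z": 0, "twist": -0.1208, "fingers": 40}]}}

```text
time_s: 63.88
eef_pos: [0.452, -0.058, 0.1707]
tool_rot: [[0.47, 0.883, -0.004], [0.883, -0.47, -0.001], [-0.002, -0.003, -1.0]]
wrist_force: [-0.6, -0.5, -0.2]
width: 0.0396
finger_force: 0.0
```

Call:
{"op": "carry_out", "data": {"increments": [{"x": 0, "y": 0, "z": 0, "twist": -0.1208, "fingers": 40}, {"x": 0, "y": 0, "z": 0, "twist": -0.1208, "fingers": 40}, {"x": 0, "y": 0, "z": 0, "twist": -0.1208, "fingers": 40}, {"x": 0, "y": 0, "z": 0, "twist": -0.1208, "fingers": 40}, {"x": 0, "y": 0, "z": 0, "twist": -0.1208, "fingers": 40}, {"x": 0, "y": 0, "z": 40, "twist": 0, "fingers": 40}, {"x": 0, "y": 0, "z": 40, "twist": 0, "fingers": 40}, {"x": 0, "y": 0, "z": 0, "twist": 0, "fingers": 40}, {"x": 0, "y": 0, "z": 0, "twist": 0, "fingers": 40}, {"x": 0, "y": 0, "z": 0, "twist": 0, "fingers": 40}]}}

```text
time_s: 64.72
eef_pos: [0.4536, -0.0587, 0.0928]
tool_rot: [[-0.108, 0.994, -0.0], [0.994, 0.108, -0.001], [-0.001, -0.001, -1.0]]
wrist_force: [1.7, -0.2, 1.0]
width: 0.0403
finger_force: 0.0
```

```bash
python3 - <<'E'
from h import *
rel([.4527,-.0588,.023],6.2)
w=imaging.capture("wrist"); im=w["img"].astype(int)
print(proj(w,[[.4527,-.0588,.05],[.4527,-.0588,.056]]))
d=cut_out("handle",w); print([(round(x["score"],2),np.round(x["rect"]).tolist()) for x in d])
g=im.sum(2)/3; sat=im.max(2)-im.min(2)
for r in (120,140,160,180,200,215): print(r,[int(v) for v in g[r,296:346:2]])
E
```

```text
t 64.72 eef [ 0.4536 -0.0587  0.0928] yaw 6.17 w 0.0403 F [ 1.7 -0.2  1. ] | twist rad -0.0005 | shift after twist [ 0.1 -0.9 69.8] | before twist [ 0.1 -0.9 69.8]
[[317.82241414 220.88918231]
 [317.79816419 223.97088445]]
[(0.65, [304.0, 1.0, 336.0, 382.0])]
120 [72, 70, 68, 67, 72, 73, 71, 72, 71, 72, 69, 67, 70, 72, 70, 71, 66, 69, 68, 72, 70, 72, 72, 71, 69]
140 [70, 68, 69, 68, 71, 68, 84, 85, 88, 90, 91, 89, 85, 85, 85, 84, 87, 83, 84, 82, 86, 86, 84, 84, 84]
160 [68, 63, 66, 67, 66, 68, 83, 84, 90, 91, 87, 92, 84, 86, 83, 75, 74, 70, 70, 68, 69, 68, 72, 73, 69]
180 [67, 119, 121, 118, 118, 122, 79, 86, 87, 90, 89, 91, 85, 86, 88, 73, 116, 115, 117, 115, 119, 116, 120, 120, 121]
200 [121, 128, 123, 119, 120, 123, 83, 86, 86, 89, 92, 91, 84, 86, 84, 98, 123, 118, 122, 123, 126, 126, 119, 121, 124]
215 [119, 120, 122, 123, 123, 122, 111, 135, 145, 157, 181, 165, 145, 138, 123, 108, 118, 116, 119, 123, 121, 125, 123, 124, 122]
```

The bar lies at columns 308–325, which matches the expected 318. I go down, close, and push the drawer in.

Call:
{"op": "carry_out", "data": {"increments": [{"x": 0, "y": -0.5, "z": 24, "twist": 0, "fingers": 40}, {"x": 0, "y": 0, "z": 24, "twist": 0, "fingers": 40}, {"x": 0, "y": 0, "z": 16, "twist": 0, "fingers": 40}, {"x": 0, "y": 0, "z": 6, "twist": 0, "fingers": 40}, {"x": 0, "y": 0, "z": 0, "twist": 0, "fingers": 5}, {"x": 0, "y": 0, "z": 0, "twist": 0, "fingers": 5}, {"x": 0, "y": 0, "z": 0, "twist": 0, "fingers": 5}, {"x": 0, "y": 0, "z": 0, "twist": 0, "fingers": 5}, {"x": 0, "y": 0, "z": 0, "twist": 0, "fingers": 5}], "grip_force": 70}}

```text
time_s: 65.57
eef_pos: [0.4528, -0.0584, 0.0239]
tool_rot: [[-0.108, 0.994, -0.001], [0.994, 0.108, 0.002], [0.002, -0.001, -1.0]]
wrist_force: [-4.4, -0.2, 5.8]
width: 0.0097
finger_force: 68.2
```

Call:
{"op": "carry_out", "data": {"increments": [{"x": 0, "y": 3, "z": 0, "twist": 0, "fingers": 5}, {"x": 0, "y": 6, "z": 0, "twist": 0, "fingers": 5}, {"x": 0, "y": 8, "z": 0, "twist": 0, "fingers": 5}, {"x": 0, "y": 8, "z": 0, "twist": 0, "fingers": 5}, {"x": 0, "y": 8, "z": 0, "twist": 0, "fingers": 5}, {"x": 0, "y": 8, "z": 0, "twist": 0, "fingers": 5}]}}

```text
time_s: 66.07
eef_pos: [0.4887, -0.0544, 0.0238]
tool_rot: [[-0.107, 0.994, -0.011], [0.994, 0.107, 0.004], [0.005, -0.011, -1.0]]
wrist_force: [-13.1, -0.8, 17.2]
width: 0.0097
finger_force: 69.7
```

Call:
{"op": "carry_out", "data": {"increments": [{"x": 0, "y": 8, "z": 0, "twist": 0, "fingers": 5}, {"x": 0, "y": 8, "z": 0, "twist": 0, "fingers": 5}, {"x": 0, "y": 8, "z": 0, "twist": 0, "fingers": 5}, {"x": 0, "y": 8, "z": 0, "twist": 0, "fingers": 5}, {"x": 0, "y": 8, "z": 0, "twist": 0, "fingers": 5}, {"x": 0, "y": 8, "z": 0, "twist": 0, "fingers": 5}, {"x": 0, "y": 8, "z": 0, "twist": 0, "fingers": 5}, {"x": 0, "y": 8, "z": 0, "twist": 0, "fingers": 5}, {"x": 0, "y": 8, "z": 0, "twist": 0, "fingers": 5}, {"x": 0, "y": 8, "z": 0, "twist": 0, "fingers": 5}, {"x": 0, "y": 8, "z": 0, "twist": 0, "fingers": 5}, {"x": 0, "y": 6, "z": 0, "twist": 0, "fingers": 5}]}}

```text
time_s: 67.07
eef_pos: [0.5823, -0.0443, 0.0239]
tool_rot: [[-0.107, 0.994, -0.011], [0.994, 0.107, 0.003], [0.004, -0.011, -1.0]]
wrist_force: [-12.0, 1.0, 13.3]
width: 0.0098
finger_force: 69.1
```

Call:
{"op": "carry_out", "data": {"increments": [{"x": 0, "y": 6, "z": 0, "twist": 0, "fingers": 5}, {"x": 0, "y": 6, "z": 0, "twist": 0, "fingers": 5}, {"x": 0, "y": 5, "z": 0, "twist": 0, "fingers": 5}, {"x": 0, "y": 4, "z": 0, "twist": 0, "fingers": 5}, {"x": 0, "y": 3, "z": 0, "twist": 0, "fingers": 5}, {"x": 0, "y": 0, "z": 0, "twist": 0, "fingers": 5}]}}

```text
time_s: 67.57
eef_pos: [0.6069, -0.0416, 0.024]
tool_rot: [[-0.108, 0.994, -0.009], [0.994, 0.108, 0.002], [0.003, -0.009, -1.0]]
wrist_force: [-10.7, -0.5, 9.3]
width: 0.0097
finger_force: 68.8
```

Call:
{"op": "carry_out", "data": {"increments": [{"x": 0, "y": 3, "z": 0, "twist": 0, "fingers": 5}, {"x": 0, "y": 2, "z": 0, "twist": 0, "fingers": 5}, {"x": 0, "y": 0, "z": 0, "twist": 0, "fingers": 5}]}}

```text
time_s: 67.82
eef_pos: [0.6113, -0.0411, 0.024]
tool_rot: [[-0.108, 0.994, -0.01], [0.994, 0.108, 0.002], [0.003, -0.01, -1.0]]
wrist_force: [-11.0, -0.4, 8.8]
width: 0.0094
finger_force: 68.9
```

Call:
{"op": "carry_out", "data": {"increments": [{"x": 0, "y": 2, "z": 0, "twist": 0, "fingers": 5}, {"x": 0, "y": 2, "z": 0, "twist": 0, "fingers": 5}, {"x": 0, "y": 0, "z": 0, "twist": 0, "fingers": 5}]}}

```text
time_s: 68.07
eef_pos: [0.6152, -0.0407, 0.024]
tool_rot: [[-0.108, 0.994, -0.01], [0.994, 0.108, 0.002], [0.003, -0.01, -1.0]]
wrist_force: [-10.9, 1.0, 10.2]
width: 0.009
finger_force: 68.9
```

Call:
{"op": "carry_out", "data": {"increments": [{"x": 0, "y": 2, "z": 0, "twist": 0, "fingers": 5}, {"x": 0, "y": 0, "z": 0, "twist": 0, "fingers": 5}, {"x": 0, "y": 0, "z": 0, "twist": 0, "fingers": 5}]}}

```text
time_s: 68.32
eef_pos: [0.6163, -0.0405, 0.024]
tool_rot: [[-0.107, 0.994, -0.012], [0.994, 0.107, 0.003], [0.004, -0.012, -1.0]]
wrist_force: [-12.4, -0.3, 11.4]
width: 0.0097
finger_force: 69.2
```

Call:
{"op": "carry_out", "data": {"increments": [{"x": 0, "y": 2, "z": 0, "twist": 0, "fingers": 5}, {"x": 0, "y": 0, "z": 0, "twist": 0, "fingers": 5}, {"x": 0, "y": 0, "z": 0, "twist": 0, "fingers": 5}]}}

```text
time_s: 68.57
eef_pos: [0.6162, -0.0406, 0.0239]
tool_rot: [[-0.107, 0.994, -0.017], [0.994, 0.107, 0.003], [0.005, -0.016, -1.0]]
wrist_force: [-16.0, 0.2, 15.1]
width: 0.0092
finger_force: 69.6
```

Call:
{"op": "carry_out", "data": {"increments": [{"x": 0, "y": 2, "z": 0, "twist": 0, "fingers": 5}, {"x": 0, "y": 0, "z": 0, "twist": 0, "fingers": 5}, {"x": 0, "y": 0, "z": 0, "twist": 0, "fingers": 5}]}}

```text
time_s: 68.82
eef_pos: [0.6161, -0.0405, 0.0239]
tool_rot: [[-0.107, 0.994, -0.021], [0.994, 0.107, 0.004], [0.006, -0.02, -1.0]]
wrist_force: [-20.7, 0.6, 19.6]
width: 0.0098
finger_force: 70.1
```

Call:
{"op": "carry_out", "data": {"increments": [{"x": 0, "y": -4, "z": 0, "twist": 0, "fingers": 5}, {"x": 0, "y": 0, "z": 0, "twist": 0, "fingers": 38}, {"x": 0, "y": 0, "z": 0, "twist": 0, "fingers": 38}, {"x": 0, "y": 0, "z": 0, "twist": 0, "fingers": 38}, {"x": 0, "y": 0, "z": 0, "twist": 0, "fingers": 38}, {"x": 0, "y": -2, "z": 0, "twist": 0, "fingers": 38}, {"x": 0, "y": 0, "z": -20, "twist": 0, "fingers": 38}, {"x": 0, "y": 0, "z": -40, "twist": 0, "fingers": 38}, {"x": 0, "y": 0, "z": -40, "twist": 0, "fingers": 38}, {"x": 0, "y": 0, "z": -40, "twist": 0, "fingers": 38}, {"x": 0, "y": -30, "z": -20, "twist": 0, "fingers": 38}, {"x": 0, "y": -40, "z": 0, "twist": 0, "fingers": 38}]}}

```text
time_s: 69.82
eef_pos: [0.5598, -0.0479, 0.1904]
tool_rot: [[-0.11, 0.994, 0.02], [0.994, 0.11, -0.001], [-0.003, 0.019, -1.0]]
wrist_force: [0.4, -1.4, 1.4]
width: 0.0379
finger_force: 0.0
```

Call:
{"op": "carry_out", "data": {"increments": [{"x": 0, "y": -30, "z": 0, "twist": 0, "fingers": 38}, {"x": 0, "y": 0, "z": 0, "twist": 0, "fingers": 38}, {"x": 0, "y": 0, "z": 0, "twist": 0, "fingers": 38}, {"x": 0, "y": 0, "z": 0, "twist": 0, "fingers": 38}]}}

```text
time_s: 70.15
eef_pos: [0.5228, -0.0504, 0.1837]
tool_rot: [[-0.109, 0.994, 0.004], [0.994, 0.109, 0.001], [0.001, 0.005, -1.0]]
wrist_force: [0.1, 0.1, -0.7]
width: 0.0382
finger_force: 0.0
```

```bash
python3 - <<'E'
from h import *
rel()
for n in ("wrist","side"):
    w=imaging.capture(n)
    hsv=cv2.cvtColor(w["img"],cv2.COLOR_RGB2HSV); H,S,V=[hsv[...,i].astype(int) for i in range(3)]
    red=((H<8)|(H>172))&(S>130)&(V>40); k,l,st,c=cv2.connectedComponentsWithStats(red.astype(np.uint8))
    q=proj(w,[[.640,.152,.108]])[0]
    for i in range(1,k):
        if st[i,4]>60 and np.hypot(*(c[i]-q))<30:
            b=np.array([st[i,0]-.5,st[i,1]-.5,st[i,0]+st[i,2]-.5,st[i,1]+st[i,3]-.5]); f=fitcyl(w,b,.088,.128,.012,[.64,.152]); print(n,"knob",st[i].tolist(),f[0].round(4),f[1].round(1))
    blue=(H>100)&(H<125)&(S>130)&(V>40); k,l,st,c=cv2.connectedComponentsWithStats(blue.astype(np.uint8))
    for i in range(1,k):
        if st[i,4]>150: print(n,"blue",st[i].tolist(),unproj(w,[c[i]],.07)[0].round(4))
    org=(H>5)&(H<18)&(S>150)&(V>80); print(n,"orange px",org.sum())
    if n=="wrist": print("panel pred top",proj(w,[[.669-.012*.994+.108*.05,-.035-.012*.108-.05*.994,.07],[.669-.165-.012+.005,-.1,.07]]).round(0))
    print(n,"handle",[(round(x["score"],2),np.round(x["rect"]).tolist()) for x in cut_out("handle",w)], "pred", proj(w,[[.615,-.0405,.05]]).round(0))
E
```

```text
t 70.15 eef [ 0.5228 -0.0504  0.1837] yaw 6.24 w 0.0382 F [ 0.1  0.1 -0.7] | twist rad 0.0 | shift after twist [0. 0. 0.] | before twist [0. 0. 0.]
wrist blue [436, 39, 77, 257, 10101] [ 0.6495 -0.0079  0.07  ]
wrist orange px 139
panel pred top [[467. 248.]
 [284. 245.]]
wrist handle [(0.84, [411.0, 0.0, 107.0, 293.0])] pred [[419. 189.]]
side knob [269, 216, 11, 20, 186] [0.6397 0.1506] [-0.2 -0.6  0.2  0.6]
side blue [274, 169, 10, 48, 199] [ 0.6641 -0.0527  0.07  ]
side orange px 1177
side handle [(0.93, [274.0, 168.0, 23.0, 51.0])] pred [[297. 203.]]
```

```bash
python3 - <<'E'
from h import *
a=np.load("q8.npy",allow_pickle=True).item()["img"].astype(np.float32); b=imaging.capture("side")["img"].astype(np.float32)
c=lambda i:cv2.cvtColor(i,cv2.COLOR_RGB2GRAY)[185:225,284:304]
print("shift of handle px",cv2.phaseCorrelate(c(a).astype(np.float64),c(b).astype(np.float64)))
print(ticket.hand_in())
E
```

```text
shift of handle px ((0.028333181352936165, -0.00889359985767868), 1.0108561939596987)
the job is handed in; nothing more can be done
None
```

The job is handed in: the pin is parked upright in the yellow notch, all three black packs are clicked into their bays, and the drawer is pushed back to its shut position, though the judge's result was not shown.

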